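# Fold back the nest guard and stack a bearing subassembly

## Task

At the bench lathe, fold the yellow three-leaf guard out of the way one leaf at a time: first the end leaf (white knob) flat against the middle leaf, then that pair (red knob) flat against the first leaf, then swing the whole folded packet (black knob) on its post back to its stop, so that it points away from the nest. Then stack the subassembly squarely in the four-corner nest: the blue housing at the bottom, next every spacer plate that is on the bench (in any order), and the round cover on top with its knob up, all lying flat. Leave the other things on the bench where they are.

Things in the scene. Friction and masses are not known exactly. Their poses are not given: they have to be found in the camera images.
- nest_floor (a point): Centre of the nest's floor, 10 mm above the bench; x and y along the sides of the square pocket, z up. Fixed. Four dark L-shaped corner posts round a pocket 58 x 58 mm, 6 mm thick, straight to 67 mm above the bench, then brass lead-ins flaring outwards up to 74 mm. Each side is open over its middle 38 mm, so fingers fit down beside a part on two opposite sides.
- leaf1 (a joint): First leaf of the yellow guard, 130 mm long, 6 thick, 48 high, lower edge 12 mm above the bench, on a vertical pin on the fixed post. In rad: 0 when it points along the nest's -y, passing its robot side; grows clockwise seen from above to the stop at 1.57, pointing along the nest's -x. Stiff hinge (0.9 N m), stays where left.
- leaf2 (a joint): Middle leaf, 110 mm long, 6 thick, same height, hinged to the first leaf's far end. In rad: 0 in line with the first leaf; grows clockwise seen from above (folding on the robot side) to the stop at 3.14, folded flat: parallel to the first leaf, 36 mm beside it, the end leaf between them. Stiff hinge (0.2 N m), stays where left.
- leaf3 (a joint): End leaf, 85 mm long, 6 thick, same height, hinged to the middle leaf's far end. In rad: 0 in line with the middle leaf; grows clockwise seen from above to the stop at 3.14, folded flat: parallel to the middle leaf, 18 mm beside it. Stiff hinge (0.06 N m), stays where left.
- leaf1_hinge (a point): Pin axis between the fixed post and the first leaf, at the leaf's top edge, 60 mm above the bench. Axes: x along the first leaf away from the post, z up.
- leaf2_hinge (a point): Pin axis between first and middle leaf, at the top edge, 60 mm above the bench. Axes: x along the middle leaf.
- leaf3_hinge (a point): Pin axis between middle and end leaf, at the top edge, 60 mm above the bench. Axes: x along the end leaf.
- leaf1_knob (a point): Grip point on the black upright round knob of the first leaf (14 mm diameter, free to spin on its stud, standing from the leaf's top edge at 60 mm to 102 mm above the bench); the point is on its axis, 84 mm above the bench, 128 mm from the leaf1 hinge.
- leaf2_knob (a point): Grip point on the red upright knob of the middle leaf, same kind, size and height, 90 mm from the leaf2 hinge.
- leaf3_knob (a point): Grip point on the white upright knob of the end leaf, same kind, size and height, 73 mm from the leaf3 hinge.
- housing: Blue square housing block 54 x 54 x 30 mm with a dark disc on top, 0.2 kg, loose; origin at the centre of its underside, x and y along its sides, z up.
- spacer1: Brass-coloured square spacer plate 54 x 54 x 8 mm, with a small dark disc on top, loose; origin at the centre of its underside, x and y along its sides. May be absent.
- spacer2: Copper-coloured square spacer plate, same size and origin as spacer1. May be absent.
- spacer3: Aluminium-coloured square spacer plate, same size and origin as spacer1. May be absent.
- cover: Round steel cover disc 54 mm diameter, 10 mm thick, with a black upright knob 16 mm diameter and 26 mm tall at its middle (top at 36 mm); loose; origin at the centre of its underside, z up.
- bush: Bystander: small copper bush, 18 mm diameter, 22 mm tall, standing among the parts; origin under its centre. Leave alone.
- driver: Bystander: screwdriver lying behind. Leave alone.
- oiler: Bystander: white bottle with red cap, 44 mm diameter, 110 mm tall. Leave alone.
- jar: Bystander: glass jar with metal lid, 60 mm diameter, 80 mm tall. Leave alone.
- offcut: Bystander: aluminium rod offcut, 28 mm diameter, 50 mm tall, standing. Leave alone.
- collet: Bystander: brass collet, 24 mm diameter, 35 mm tall, standing. Leave alone.
- gaugeblock: Bystander: steel block 30 x 60 x 20 mm. Leave alone.
There are look-alikes about, which are no part of the job. What is shaped like the spacer2 but purple is not meant.

How it is judged:
By the outcome, as a careful person would: the job done as asked, in the order asked, and still so for the second after the job is handed in, with the robot touching nothing.
Of spacer1, spacer2, spacer3 only 1 to 3 are there at a start; the rules pass over those that are not, and their reading is None.
At some moment in a run one of housing, spacer1, spacer2, spacer3, cover may be knocked a few centimetres aside while the robot is not near it.
Once in a run the grip may slacken for a moment while it holds something.
It also fails if it takes over 210 s, if anything falls off the work surface, if the arm or the gripper's body presses on something with over 40 N, if the wrist force passes 120 N, or if a joint passes its speed limit or range.

## Robot

A 6-joint arm with a two-finger parallel gripper is mounted at the origin on the work surface. World frame = base frame: x ahead of the robot, y to its left, z up, the work surface at z = 0. Lengths are in m, angles in rad, forces in N, time in s.
With the tool pointing down it reaches from about 0.35 to 0.85 m from the base axis. Payload 8.1 kg.
Tool frame: the origin (TCP) lies at the very end of the fingers, on their centre line; the grasp point (between the pads) lies 19 mm behind it; z points along the fingers, y is the direction in which the jaws open and shut (so a half turn about z gives the same grasp; the last joint's range is limited). The gripper opens to 93 mm and grips with 3 to 60 N. Pads are 15 mm wide; open, the fingers measure 128 mm over their backs; the gripper's body (75 mm by 188 mm) begins 65 mm behind the grasp point.
Start: joints at [-1.247, 0.13, 1.488, -0, 1.523, -0.085], TCP at [0.239, -0.551, 0.18] pointing down, gripper open.
Joint ranges: [-2.96, 2.96], [-0.89, 2.26], [0.02, 2.5], [-1.34, 4.48], [0, 2.73], [-2.66, 2.66]. Speed limits (rad/s): [2.39, 2.39, 2.79, 3.14, 3.14, 3.14].

## Interface

Orientations are given as a rotation vector (axis times angle).
In Python, from plant import robot gives the robot as it stands.
- The arm moves only by the tool jog_arm, never from a script. Its argument "commands" is a list of rows, each a list of 3 entries, a list of its own where there are three numbers: the shift along the world's x, y, z scaled (see below), then the turn, a rotation vector about the world's x, y, z scaled (see below), then the closure, from -1 (fully open) to 1 (shut), so that 0 is half open. In form: [[[tx, ty, tz], [ax, ay, az], hand], ...]. A call has 1 to 10 rows; each row is the pose to reach, as a shift and turn from the pose measured when the call began, turning the shorter way round; what a row does not reach only later rows make up. The controller multiplies each number of a shift by 0.6 m and each number of a turn by 2 pi rad. A row lasts 1/8 s, in which the tool goes at most 62.5 mm and 10.7 degrees, less where a joint would pass 70% of its speed; a pose out of reach is approached as far as the arm can. A call with a number of a shift or a turn outside -1 to 1 is refused whole. A call with a gripper value outside its range is refused whole. The fingers move at their own pace and stop on an object; "newtons" is the grip in N (left out, the last holds). Time passes only in rows, so rows that repeat a pose let the fingers close. It gives the time, the measured TCP pose, the force and the opening at its end, in the units of the state.
- robot.read_state(): the state, without advancing time (a new reading comes with each control period).
- robot.read_camera(name): name is "side" or "top"; returns a dict with "pixels" (384x512x3 uint8, red, green, blue), "fovy" (degrees; the focal length in pixels is half the picture's height over the tangent of half this angle, whatever the lens; pixels are square), "cx", "cy" (the principal point, pixels), "rvec" (rotation vector, rad) and "tvec" (3), from world to camera coordinates, as OpenCV has them. Camera axes: x right, y down, z forward; pixel columns grow to the right and rows downward; lengths in m; the calibration is good to about 2 mm. A picture is of the moment at which its call begins. There is no depth.
- robot.close_job(): hands the job in, once; it reports no verdict.
Trained networks look in the newest picture that a camera, given by its name, has taken for a name from the list of things; names that differ only in an ending like _2 or _b are one class to them, and where a whole thing is asked for, a point or a joint stands for the part that bears it (a point fixed in the world has none). Each returns a list of dicts, best first, with "p" (0 to 1); they miss things now and then, are a little off and sometimes report something else, mostly with a low value. They report only what shows in the picture. A call takes as long as a camera call. They do not tell look-alikes from the thing itself.
- robot.trace(camera, name): "pixels" (384x512 bool, what is visible of it) and "uv" ([column, row] in pixels, amid what is visible of it).
The state is a dict: "t": time; "q": joint angles; "dq": joint speeds; "joint_torque": joint torques, N m; "tool_pos": TCP position; "orientation": TCP orientation; "force": force on the tool from outside, world axes, zero at the start; "wrist_torque": the same for the moment, N m; "opening": finger opening in m.
Only numpy, scipy, OpenCV 4.12 (cv2) and the standard library are available. Lean on these libraries where they do the work, as an engineer would, in place of code of your own. Each camera call takes 0.05 s, during which the arm holds its last target.

## Working session

There is one attempt and no reset: what is moved stays moved. The work goes in short steps, Python scripts to look and compute and a tool call to move; the robot and the scene stay as the last step left them, time stands still between calls to the robot, and variables do not carry over. Pictures are saved under pics/ and viewed, and the job is handed in when it is done.

Besides the shell and the picture viewer there is one more tool, called after "Call:" as a command line: name --argument value ..., lists and objects as JSON in quotes. jog_arm: Moves the arm, as the interface text tells. Shifts and turns lie within -1 to 1; 1 stands for 0.6 m of shift or 2 pi rad of turn. Its arguments: {"type":"object","properties":{"commands":{"type":"array"},"newtons":{"type":"number"}},"required":["commands"]}

```bash
ls; mkdir -p pics
cat > h.py <<'E'
import numpy as np, cv2
from plant import robot
from scipy.spatial.transform import Rotation as R
def cam(n):
    c=robot.read_camera(n); return c
def K(c):
    f=c["pixels"].shape[0]/2/np.tan(np.radians(c["fovy"])/2)
    return np.array([[f,0,c["cx"]],[0,f,c["cy"]],[0,0,1]])
def ray(c,uv):
    Rm=cv2.Rodrigues(np.array(c["rvec"],float))[0]; t=np.array(c["tvec"],float)
    d=Rm.T@np.linalg.inv(K(c))@np.array([uv[0],uv[1],1.]); o=-Rm.T@t
    return o,d
def atz(c,uv,z):
    o,d=ray(c,uv); return o+d*(z-o[2])/d[2]
def proj(c,P):
    return cv2.projectPoints(np.array(P,float).reshape(-1,3),np.array(c["rvec"],float),np.array(c["tvec"],float),K(c),None)[0][:,0]
def save(c,name,crop=None,s=1):
    im=c["pixels"][...,::-1]
    if crop: im=im[crop[1]:crop[3],crop[0]:crop[2]]
    im=cv2.resize(im,None,fx=s,fy=s,interpolation=cv2.INTER_CUBIC); cv2.imwrite("pics/"+name,im)
E
python3 - <<'E'
from h import *
for n in("top","side"):
    c=cam(n); save(c,n+"0.png",s=1.5); print(n,c["fovy"],c["cx"],c["cy"],c["rvec"],c["tvec"],ray(c,(256,192)), [k for k in c])
print(robot.read_state())
E
```

```text
pics
top 49.26874454674355 259.25184931276686 188.82788184146486 [ 2.11871929 -2.13379918  0.19352095] [-0.00452127  0.54541278  1.24466927] (array([ 0.31161276, -0.00764874,  1.32270031]), array([ 0.1732024 ,  0.00724752, -0.98491935])) ['pixels', 'fovy', 'cx', 'cy', 'rvec', 'tvec']
side 47.92450238020606 259.28724241756083 189.31396949605713 [ 2.13045784 -0.06411947  0.04339801] [-0.53490598  0.10253909  1.49766648] (array([ 0.45196146, -1.24524775,  0.88585126]), array([ 0.04886047,  0.84237257, -0.53676593])) ['pixels', 'fovy', 'cx', 'cy', 'rvec', 'tvec']
{'t': 0.1, 'q': array([-1.24741116e+00,  1.31073917e-01,  1.48917308e+00,  3.38903318e-05,
        1.52298882e+00, -8.54286187e-02]), 'dq': array([ 0.00021986, -0.00241396, -0.00300727,  0.00054138,  0.0010614 ,
        0.00090685]), 'joint_torque': array([ 1.52084809e-03, -5.61340821e+01, -4.93095052e+01,  7.70611363e-02,
        2.91983318e-02, -5.56491318e-05]), 'tool_pos': array([ 0.23834764, -0.55000276,  0.17859792]), 'orientation': array([-3.07458856e+00, -6.37366170e-01,  2.53439368e-04]), 'force': array([ 1.46835034, -0.63819152, -0.11895922]), 'wrist_torque': array([-0.01012887,  0.01222189,  0.0433389 ]), 'opening': 0.0931101988735079}
```

View pics/top0.png

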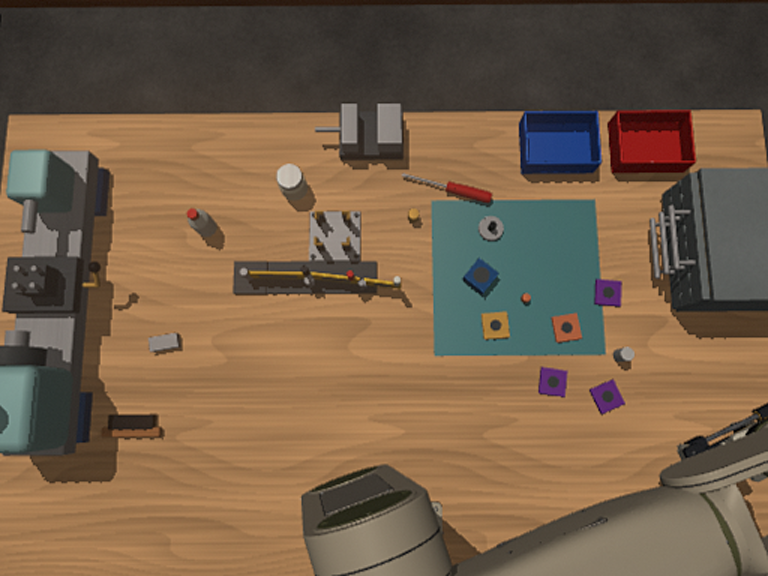

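View pics/side0.png

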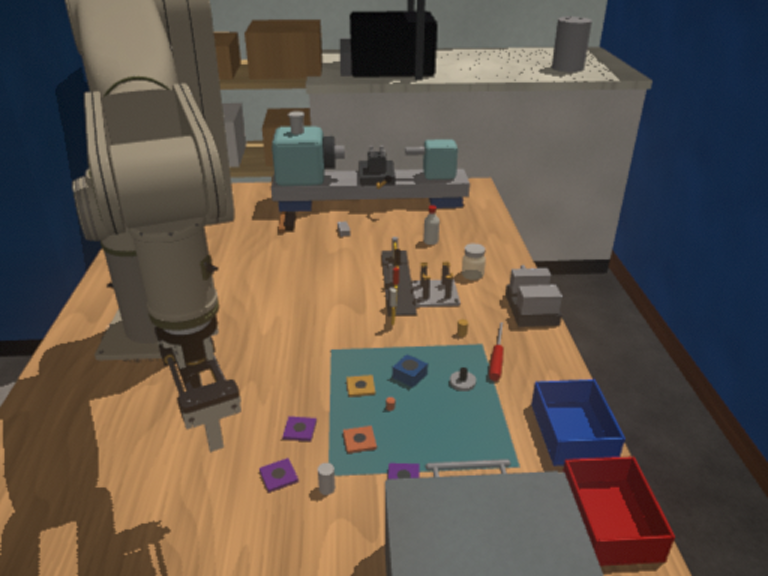

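Run:
```python
from h import *
c=cam("top"); save(c,"t1.png",(140,120,290,210),5.3)
C={}
for n in("top","side"):
    c=cam(n); C[n]=c
    if n=="side": save(c,"s1.png",(240,150,340,225),8)
    for k,z in dict(leaf1_knob=.081,leaf2_knob=.081,leaf3_knob=.081,leaf1=.036,leaf2=.036,leaf3=.036,housing=.03,spacer1=.008,spacer2=.008,spacer3=.008,cover=.02,bush=.02,offcut=.05,oiler=.05,jar=.04).items():
        for d in robot.trace(n,k)[:4]:
            print(n,k,round(d["p"],2),np.round(d["uv"]),d["pixels"].sum(),np.round(atz(c,d["uv"],z),3))
```

```text
top leaf1_knob 0.67 [219. 187.] 608 [0.547 0.112 0.081]
top leaf2_knob 0.83 [237. 186.] 380 [0.548 0.059 0.081]
top leaf3_knob 0.69 [256. 185.] 154 [0.551 0.002 0.081]
top leaf3_knob 0.24 [378. 217.] 252 [ 0.451 -0.362  0.081]
top leaf1 0.96 [218. 186.] 430 [0.559 0.12  0.036]
top leaf1 0.63 [237. 185.] 292 [0.561 0.061 0.036]
top leaf1 0.46 [253. 188.] 159 [0.549 0.01  0.036]
top leaf2 0.96 [218. 186.] 430 [0.559 0.12  0.036]
top leaf2 0.63 [237. 185.] 292 [0.561 0.061 0.036]
top leaf2 0.46 [253. 188.] 159 [0.549 0.01  0.036]
top leaf3 0.96 [218. 186.] 430 [0.559 0.12  0.036]
top leaf3 0.63 [237. 185.] 292 [0.561 0.061 0.036]
top leaf3 0.46 [253. 188.] 159 [0.549 0.01  0.036]
top housing 0.87 [320. 183.] 305 [ 0.566 -0.2    0.03 ]
top housing 0.26 [194. 122.] 363 [0.77  0.202 0.03 ]
top spacer1 0.82 [375. 217.] 337 [ 0.461 -0.372  0.008]
top spacer1 0.76 [332. 216.] 275 [ 0.465 -0.237  0.008]
top spacer1 0.75 [406. 195.] 281 [ 0.531 -0.475  0.008]
top spacer1 0.7 [368. 252.] 316 [ 0.351 -0.343  0.008]
top spacer2 0.82 [375. 217.] 337 [ 0.461 -0.372  0.008]
top spacer2 0.76 [332. 216
[... 1675 characters left out ...]
ide spacer3 0.82 [186. 315.] 409 [ 0.315 -0.455  0.008]
side spacer3 0.79 [196. 287.] 302 [ 0.337 -0.355  0.008]
side spacer3 0.64 [271. 313.] 206 [ 0.536 -0.461  0.008]
side spacer3 0.62 [237. 294.] 309 [ 0.449 -0.389  0.008]
side cover 0.7 [310. 255.] 212 [ 0.676 -0.25   0.02 ]
side cover 0.3 [262. 192.] 178 [0.552 0.112 0.02 ]
side bush 0.47 [259. 269.] 35 [ 0.516 -0.304  0.02 ]
side offcut 0.54 [219. 317.] 214 [ 0.403 -0.503  0.05 ]
side offcut 0.46 [275. 191.] 1525 [0.596 0.069 0.05 ]
side oiler 0.56 [287. 151.] 191 [0.679 0.381 0.05 ]
side jar 0.89 [314. 175.] 282 [0.761 0.193 0.04 ]
side jar 0.62 [239. 297.] 326 [ 0.455 -0.43   0.04 ]
side jar 0.21 [274. 191.] 1464 [0.595 0.086 0.04 ]
```

View pics/t1.png

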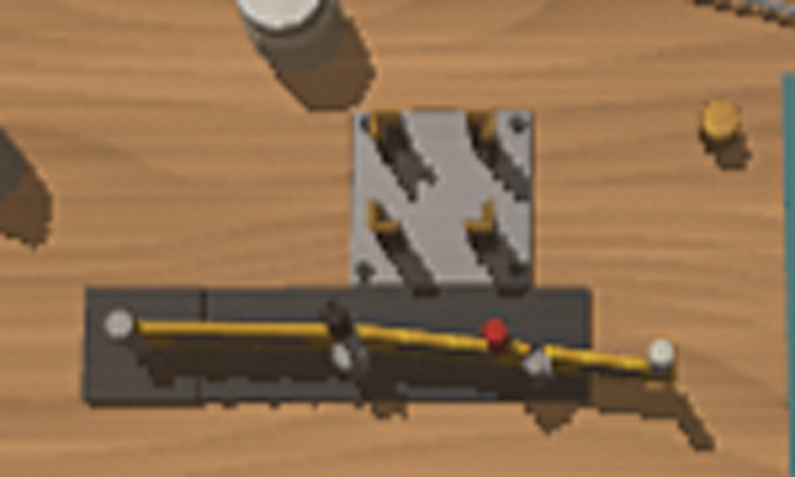

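View pics/s1.png

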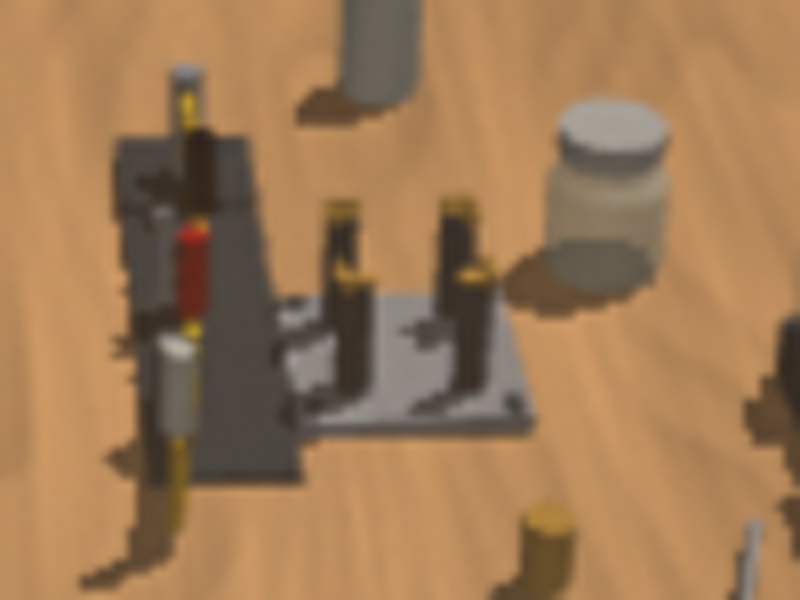

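```bash
cat >> h.py <<'E'
def cr(u,v,x0,y0,s): return np.array([x0+(u+.5)/s-.5, y0+(v+.5)/s-.5])
E
python3 - <<'E'
from h import *
c=cam("top"); s=cam("side")
T=lambda u,v,z: np.round(atz(c,cr(u,v,140,120,5.3),z)*1000,1)
S=lambda u,v,z: np.round(atz(s,cr(u,v,240,150,8),z)*1000,1)
for n,a,b,z in [("white",660,350,.102),("red",495,327,.102),("black",337,315,.102),("H1cap",120,321,.06),("H2cap",345,356,.06),("H3cap",538,360,.06),("leafend",668,370,.06)]: print(n,T(a,b,z))
P=[T(a,b,.01) for a,b in((352,108),(533,110),(532,285),(352,287))]; print(P, np.mean(P,0))
for a,b in ((380,120),(483,120),(383,215),(481,215)): print(T(a,b,.074))
for n,a,b,z in [("white",176,345,.102),("red",193,236,.102),("black",200,140,.102),("H1",187,72,.06)]: print(n,S(a,b,z))
for a,b in ((341,208),(458,206),(355,275),(474,272)): print(S(a,b,.074))
E
```

```text
white [545.3 -22.9 102. ]
red [559.1  69.6 102. ]
black [566.6 158.4 102. ]
H1cap [572.7 290.1  60. ]
H2cap [551.1 159.   60. ]
H3cap [547.9  47.3  60. ]
leafend [541.5 -27.9  60. ]
[array([715.7, 163.9,  10. ]), array([713.6,  52.6,  10. ]), array([603.5,  53.1,  10. ]), array([603.1, 162.1,  10. ])] [658.975 107.925  10.   ]
[688.6 139.1  74. ]
[688.2  78.9  74. ]
[631.4 136.5  74. ]
[631.   79.8  74. ]
white [541.8 -20.4 102. ]
red [555.4  68.8 102. ]
black [564.9 155.7 102. ]
H1 [569.6 301.6  60. ]
[629.8 137.5  74. ]
[684.6 136.4  74. ]
[629.6  77.5  74. ]
[683.7  77.2  74. ]
```

```bash
cat > guard.py <<'E'
import numpy as np
def d(p): return np.array([-np.sin(p),-np.cos(p)])
def n(p): return np.array([-np.cos(p),np.sin(p)])
def pts(x):
    H1=x[:2]; a,b,c=x[2:5]
    H2=H1+130*d(a)+18*n(a); H3=H2+110*d(b)-9*n(b)
    return dict(H1=H1,H2=H2,H3=H3,K1=H1+128*d(a),K2=H2+90*d(b)-18*n(b),K3=H3+73*d(c)-9*n(c),E3=H3+85*d(c)-9*n(c))
E
python3 - <<'E'
from guard import *
from scipy.optimize import least_squares
m=dict(K1=(565.7,157),K2=(557.2,69.2),K3=(543.5,-21.6),H2=(551,159),H3=(548,47))
w=dict(K1=1,K2=1,K3=1,H2=.5,H3=.5)
f=lambda x: np.concatenate([w[k]*(pts(x)[k]-m[k]) for k in m])
r=least_squares(f,[570,285,.03,.1,.1]); print(r.x); P=pts(r.x)
for k in P: print(k,P[k].round(1), m.get(k))
E
```

```text
[6.07569842e+02 2.78026918e+02 3.28601172e-01 9.86144520e-02
 1.67137988e-01]
H1 [607.6 278. ] None
H2 [548.6 160.8] (551, 159)
H3 [546.7  50.4] (548, 47)
K1 [566.3 156.9] (565.7, 157)
K2 [557.6  69.5] (557.2, 69.2)
K3 [543.4 -23. ] (543.5, -21.6)
E3 [541.4 -34.9] None
```

Call:
jog_arm --commands '[[[0.1,0.17,0],[0,0,0.03],0.2],[[0.2,0.34,0],[0,0,0.06],0.2],[[0.3,0.52,0],[0,0,0.09],0.2],[[0.4,0.7,0],[0,0,0.12],0.2],[[0.5087,0.88,0],[0,0,0.15],0.2],[[0.5087,0.88,0],[0,0,0.185],0.2],[[0.5087,0.88,0],[0,0,0.185],0.2],[[0.5087,0.88,0],[0,0,0.185],0.2],[[0.5087,0.88,0],[0,0,0.185],0.2],[[0.5087,0.88,0],[0,0,0.185],0.2]]'

```text
t: 3.1
tool_pos: [0.5447, -0.0201, 0.1797]
orientation: [2.219, 2.223, 0.001]
force: [1.0, -0.9, 0.3]
opening: 0.0371
```

Run:
```python
from h import *
s=cam("side"); save(s,"s2.png",(200,130,340,230),5.7); c=cam("top"); save(c,"t2.png",s=1.5)
print(robot.read_state()["tool_pos"], proj(s,[[.5435,-.022,.102],[.5447,-.0201,.18]]))
```

```text
[ 0.54516062 -0.01835016  0.17944069] [[262.09762756 192.92083989]
 [262.64101174 172.5444907 ]]
```

View pics/s2.png

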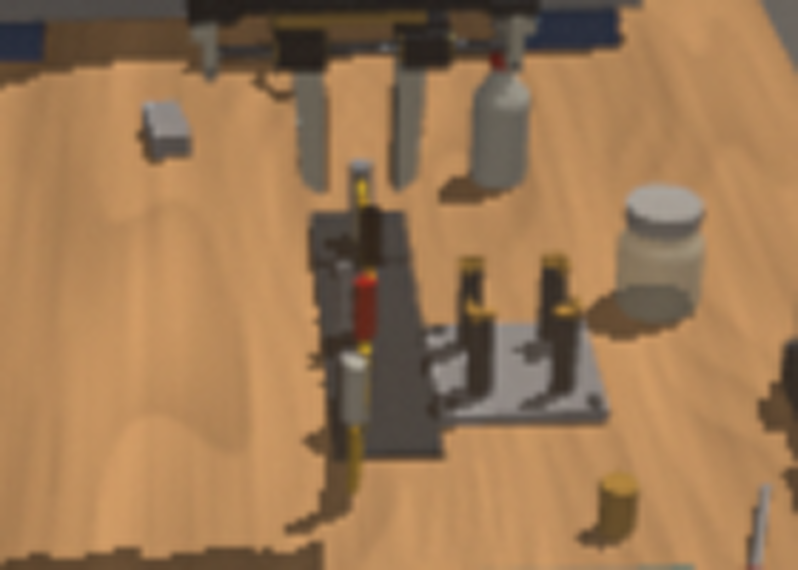

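View pics/t2.png

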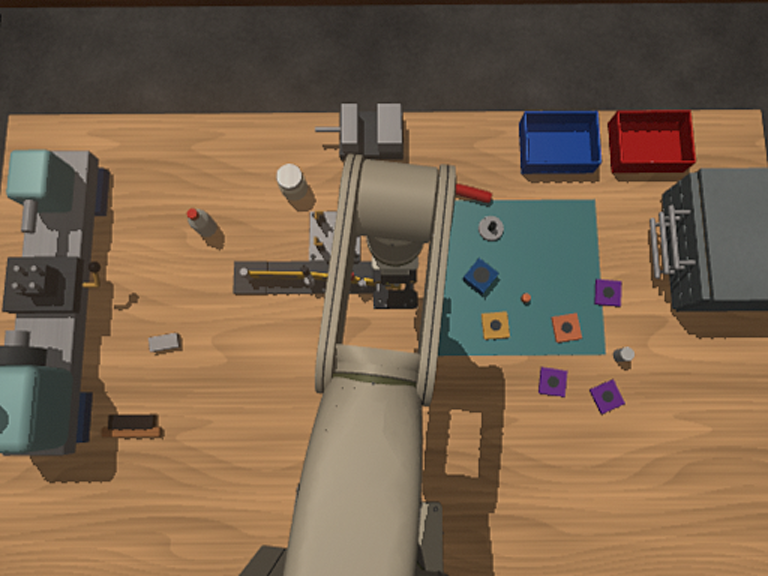

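Call:
jog_arm --commands '[[[-0.0028,-0.006,-0.09],[0,0,0],0.2],[[-0.0028,-0.006,-0.186],[0,0,0],0.2],[[-0.0028,-0.006,-0.186],[0,0,0],0.2],[[-0.0028,-0.006,-0.186],[0,0,0],0.2],[[-0.0028,-0.006,-0.186],[0,0,0],1],[[-0.0028,-0.006,-0.186],[0,0,0],1],[[-0.0028,-0.006,-0.186],[0,0,0],1],[[-0.0028,-0.006,-0.186],[0,0,0],1]]' --newtons 6

```text
t: 4.2
tool_pos: [0.5436, -0.022, 0.0682]
orientation: [-2.216, -2.227, -0.003]
force: [-0.3, 0.3, -0.2]
opening: 0.0025
```

Run:
```python
from h import *
s=cam("side"); save(s,"s3.png",(200,130,340,230),5.7)
print(robot.read_state())
```

```text
{'t': 4.25, 'q': array([-1.35691189e-01,  6.06946014e-02,  1.77040425e+00,  1.48801537e-03,
        1.31002114e+00, -1.41136571e-01]), 'dq': array([ 0.00172971,  0.0032883 ,  0.00427072,  0.00215786, -0.00165755,
       -0.00121408]), 'joint_torque': array([-1.56783499e-02, -4.97949815e+01, -4.66082060e+01,  8.19851900e-02,
        2.12775904e-02,  6.06000344e-05]), 'tool_pos': array([ 0.54351839, -0.02192721,  0.06800884]), 'orientation': array([-2.21546597, -2.22670929, -0.00224924]), 'force': array([ 0.42236476, -0.85080305, -0.86503913]), 'wrist_torque': array([-0.0055256 , -0.09325509, -0.00637098]), 'opening': 0.0013435489915693839}
```

View pics/s3.png

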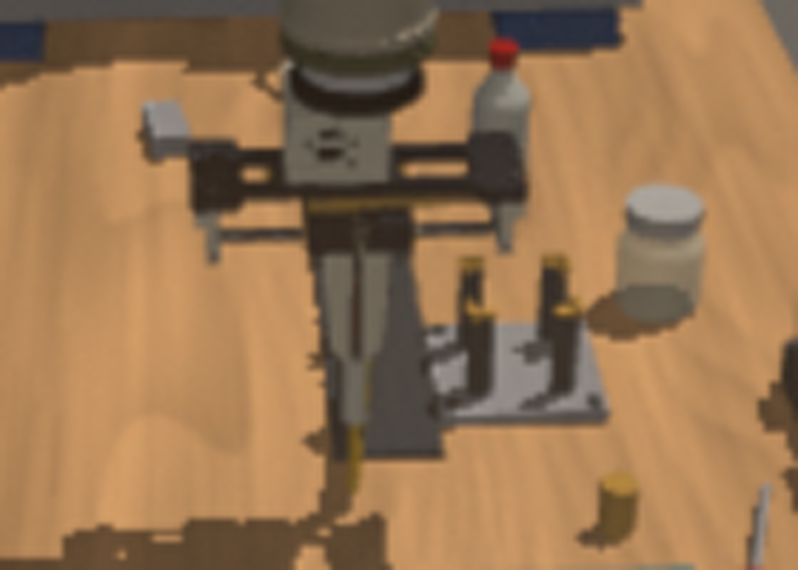

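Run:
```python
from h import *
s=cam("side"); 
print(((proj(s,[[.5435,-.022,.068],[.5435,-.022,.102],[.5435,-.022,.06]])+.5-[200,130])*5.7))
for v in (425,):print(atz(s,cr(355,v,200,130,5.7),.068))
print(atz(s,cr(354,357,200,130,5.7),.102),atz(s,cr(354,420,200,130,5.7),.060))
c=cam("top"); save(c,"t3.png",(200,150,300,225),8)
print(((proj(c,[[.5435,-.022,.068],[.5435,-.022,.102],[.5435,-.022,.06]])+.5-[200,150])*8))
```

```text
[[356.28610745 409.36907107]
 [356.8064771  361.49878736]
 [356.16551669 420.46255745]]
[ 0.5418532  -0.03915721  0.068     ]
[ 0.54243764 -0.0175352   0.102     ] [ 0.54249901 -0.0219853   0.06      ]
[[513.74468787 310.49555167]
 [514.64136126 293.83113165]
 [513.54049463 314.29042507]]
```

View pics/t3.png

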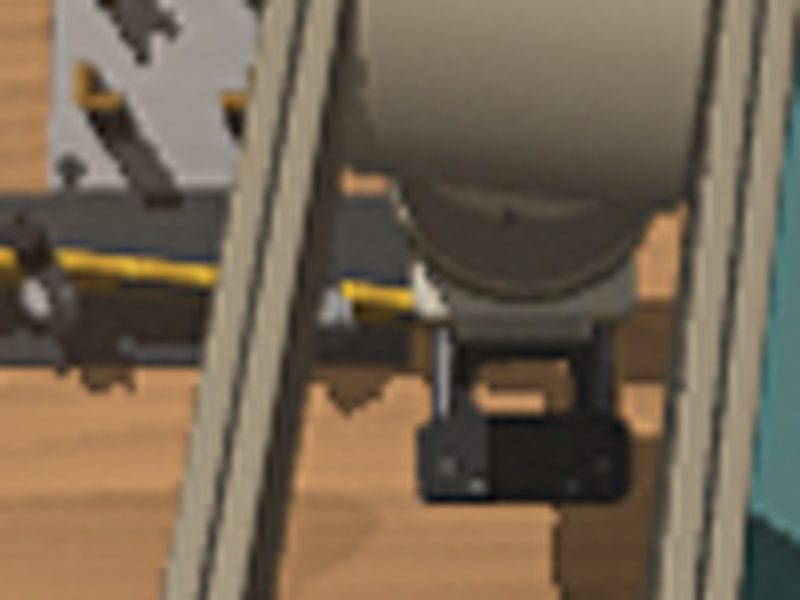

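Run:
```python
from h import *
s=cam("side");c=cam("top")
print(proj(s,[[.23834764,-.55000276,.17859792],[.238,-.55,.215]])*1.5,proj(c,[[.23834764,-.55000276,.17859792]])*1.5)
print(((proj(s,[[.5435,-.022,.068],[.5435,-.022,.105],[.545,-.0184,.1794],[.545,-.0184,.216]])+.5-[200,130])*5.7))
save(s,"s4.png",(230,140,290,215),8)
im=cv2.imread("pics/side0.png")
cv2.imwrite("pics/s0c.png",cv2.resize(im[300:480,130:290],None,fx=4,fy=3.3))
```

```text
[[211.01373303 444.90229817]
 [207.22037988 426.81316049]] [[695.83550152 438.43181033]]
[[356.28610745 409.36907107]
 [356.853013   357.21781752]
 [360.20708907 244.77380503]
 [360.84481944 188.83537579]]
```

View pics/s4.png

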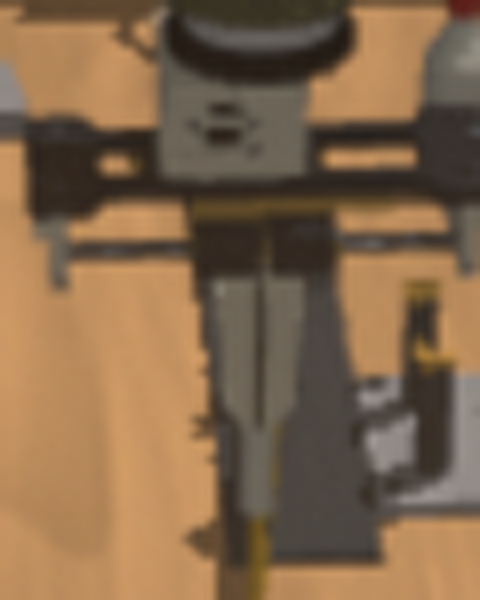

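View pics/s0c.png

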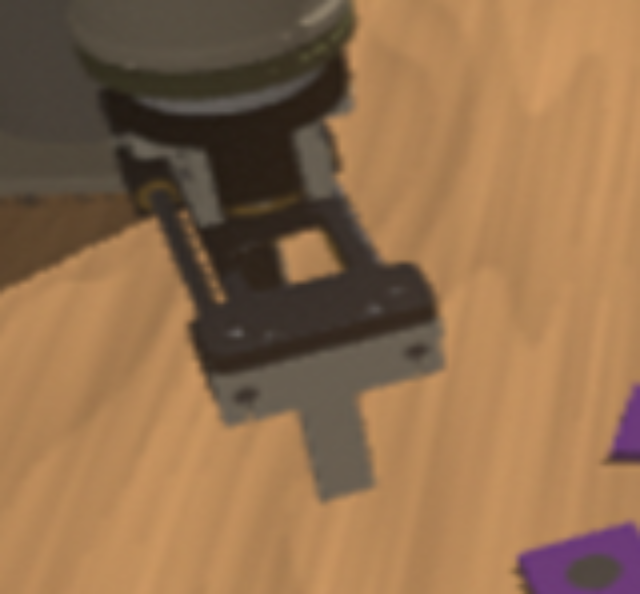

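Call:
jog_arm --commands '[[[0,0,0],[0,0,0],0.2],[[0,0,0],[0,0,0],0.2],[[0,0,-0.01],[0,0,0],0.2],[[0,0,-0.012],[0,0,0],0.2],[[0,0,-0.012],[0,0,0],0.2],[[0,0,-0.012],[0,0,0],1],[[0,0,-0.012],[0,0,0],1],[[0,0,-0.012],[0,0,0],1],[[0,0,-0.012],[0,0,0],1]]' --newtons 6

```text
t: 5.58
tool_pos: [0.5435, -0.0219, 0.0607]
orientation: [-2.216, -2.227, -0.002]
force: [0.4, 0.4, -0.2]
opening: 0.0131
```

Run:
```python
from h import *
s=cam("side"); save(s,"s5.png",(230,140,290,215),8)
st=robot.read_state();print(st["tool_pos"],st["opening"],st["force"])
```

```text
[ 0.54352548 -0.02194081  0.06065217] 0.012944325664127124 [ 0.55809718  0.23858434 -0.08785069]
```

View pics/s5.png

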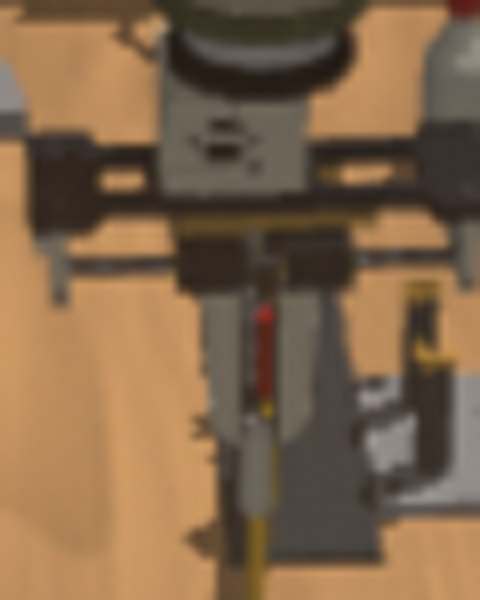

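Call:
jog_arm --commands '[[[0,0,0],[0,0,0],0.5],[[0,0,0],[0,0,0],0.5],[[0,0,-0.02],[0,0,0],0.5],[[0,0,-0.042],[0,0,0],0.5],[[0,0,-0.042],[0,0,0],0.5],[[0,0,-0.042],[0,0,0],1],[[0,0,-0.042],[0,0,0],1],[[0,0,-0.042],[0,0,0],1]]' --newtons 8

```text
t: 6.62
tool_pos: [0.5437, -0.022, 0.0357]
orientation: [-2.216, -2.227, -0.003]
force: [-0.6, -0.5, -0.7]
opening: 0.0137
```

Run:
```python
from h import *
s=cam("side"); save(s,"s6.png",(230,140,290,215),8)
st=robot.read_state();print(st["tool_pos"],st["opening"],st["force"])
import numpy as np
from guard import *
H3=np.array([547.,50.]); K0=st["tool_pos"][:2]*1000
r=np.hypot(73,9); 
# start angle of K about H3
K3=lambda a: H3+73*d(a)-9*n(a)
for a in np.linspace(.167,3.30,20): print(round(a,2),((K3(a)-K3(.167))/600).round(3))
```

```text
[ 0.54366514 -0.02192838  0.0356465 ] 0.013607335588302003 [ 0.20727859  0.7520221  -0.65915703]
0.17 [0. 0.]
0.33 [-0.02   0.003]
0.5 [-0.039  0.008]
0.66 [-0.057  0.017]
0.83 [-0.074  0.029]
0.99 [-0.088  0.043]
1.16 [-0.1   0.06]
1.32 [-0.109  0.078]
1.49 [-0.115  0.097]
1.65 [-0.117  0.117]
1.82 [-0.116  0.137]
1.98 [-0.112  0.157]
2.15 [-0.105  0.176]
2.31 [-0.095  0.193]
2.48 [-0.082  0.209]
2.64 [-0.066  0.222]
2.81 [-0.049  0.232]
2.97 [-0.03  0.24]
3.14 [-0.01   0.244]
3.3 [0.01  0.245]
```

View pics/s6.png

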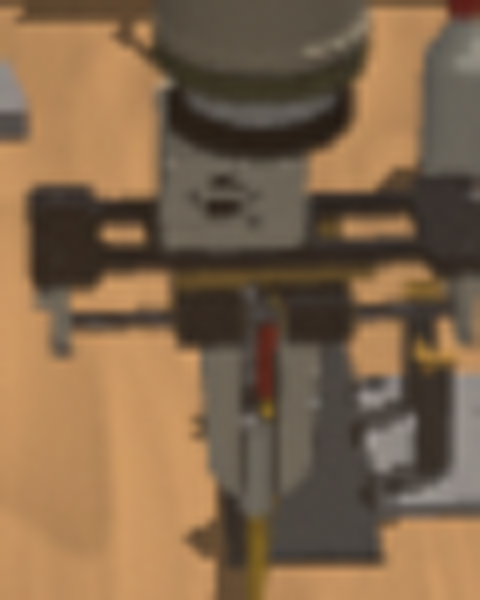

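Call:
jog_arm --commands '[[[-0.02,0.003,0],[0,0,0],1],[[-0.039,0.008,0],[0,0,0],1],[[-0.057,0.017,0],[0,0,0],1],[[-0.074,0.029,0],[0,0,0],1],[[-0.088,0.043,0],[0,0,0],1],[[-0.1,0.06,0],[0,0,0],1],[[-0.109,0.078,0],[0,0,0],1],[[-0.115,0.097,0],[0,0,0],1],[[-0.117,0.117,0],[0,0,0],1],[[-0.117,0.117,0],[0,0,0],1]]'

```text
t: 7.92
tool_pos: [0.4736, 0.0497, 0.0356]
orientation: [-2.214, -2.228, -0.004]
force: [-0.8, 1.0, -0.3]
opening: 0.0139
```

Run:
```python
from h import *
s=cam("side"); save(s,"s7.png",(220,150,300,210),10)
st=robot.read_state();print(st["tool_pos"],st["opening"],st["force"],st["wrist_torque"])
```

```text
[0.47356192 0.04917435 0.03559434] 0.013972167747797954 [-1.30113889  1.14241968 -1.26149561] [ 0.06937442  0.17370798 -0.02619496]
```

View pics/s7.png

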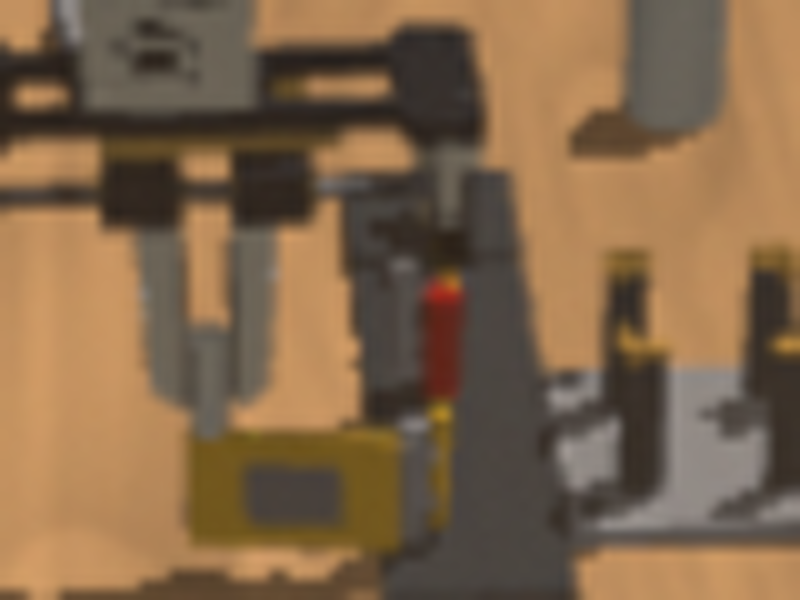

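Call:
jog_arm --commands '[[[0.001,0.02,0],[0,0,0],1],[[0.005,0.04,0],[0,0,0],1],[[0.012,0.059,0],[0,0,0],1],[[0.022,0.076,0],[0,0,0],1],[[0.035,0.092,0],[0,0,0],1],[[0.051,0.105,0],[0,0,0],1],[[0.068,0.115,0],[0,0,0],1],[[0.087,0.123,0],[0,0,0],1],[[0.107,0.127,0],[0,0,0],1],[[0.115,0.127,0],[0,0,0],1]]'

```text
t: 9.22
tool_pos: [0.5434, 0.1241, 0.0355]
orientation: [2.215, 2.228, 0.0]
force: [-1.7, -9.1, 3.0]
opening: 0.0136
```

Run:
```python
from h import *
s=cam("side"); save(s,"s8.png",(220,140,300,200),10)
st=robot.read_state();print(st["tool_pos"],st["opening"],st["force"],st["wrist_torque"])
```

```text
[0.54336421 0.12417041 0.03551924] 0.013621490197210212 [-2.47635624 -6.90881088  2.80947558] [-1.40613651e+00  7.64046797e-02 -2.35941264e-04]
```

View pics/s8.png

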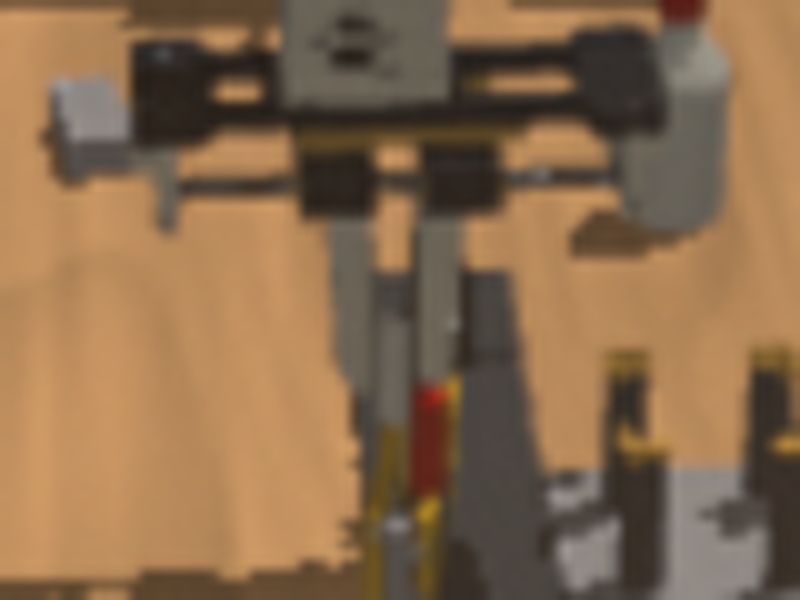

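Call:
jog_arm --commands '[[[0.006,-0.003,0],[0,0,0],1],[[0.012,-0.003,0],[0,0,0],1],[[0.012,-0.003,0],[0,0,0],1]]'

```text
t: 9.65
tool_pos: [0.5504, 0.1228, 0.0355]
orientation: [-2.214, -2.226, 0.0]
force: [-2.5, -0.6, 3.6]
opening: 0.0137
```

Run:
```python
from h import *
s=cam("side"); save(s,"s9.png",(220,140,300,200),10)
st=robot.read_state();print(st["tool_pos"],st["opening"],st["force"],st["wrist_torque"])
```

```text
[0.55045074 0.12277894 0.03548033] 0.013791963050504707 [-3.352964    0.54321919  3.5267801 ] [-0.05533984  0.5899684  -0.03703322]
```

View pics/s9.png

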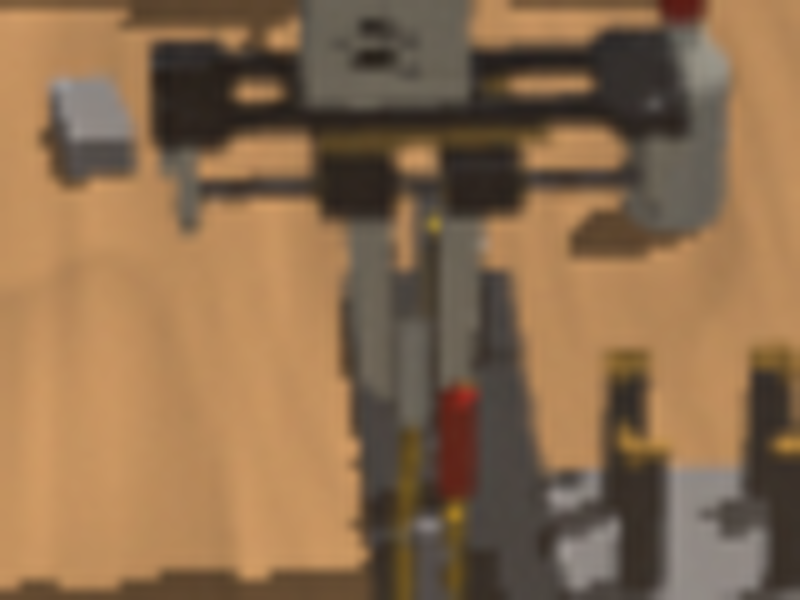

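Call:
jog_arm --commands '[[[0,0,0],[0,0,0],0.5],[[0,0,0],[0,0,0],0.5],[[0,0,0.1],[0,0,0],0.5],[[-0.05,-0.1,0.12],[0,0,0],0.5],[[-0.1,-0.2,0.12],[0,0,0],0.5],[[-0.1,-0.3,0.12],[0,0,0],0.5],[[-0.1,-0.4,0.12],[0,0,0],0.5],[[-0.1,-0.45,0.12],[0,0,0],0.5],[[-0.1,-0.45,0.12],[0,0,0],0.5]]'

```text
t: 10.82
tool_pos: [0.4904, -0.1496, 0.1076]
orientation: [-2.219, -2.223, -0.0]
force: [-0.4, 0.2, -0.1]
opening: 0.023
```

Run:
```python
from h import *
s=cam("side"); save(s,"s10.png",(240,150,340,225),8)
c=cam("top"); save(c,"t10.png",(140,120,290,210),5.3)
st=robot.read_state();print(st["tool_pos"],st["opening"],st["force"],st["wrist_torque"])
```

```text
[ 0.49044655 -0.14705946  0.10738873] 0.023179845283372413 [-0.64444757  0.88053193  0.18738843] [ 0.01892098 -0.09011902  0.02933894]
```

View pics/t10.png

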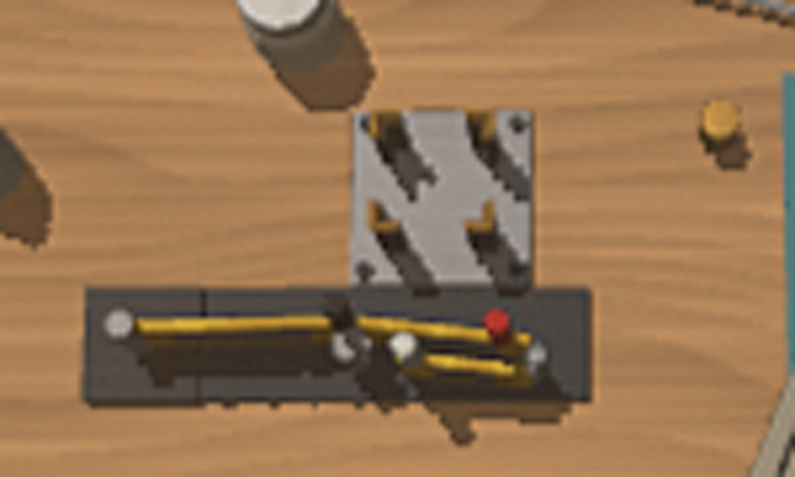

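View pics/s10.png

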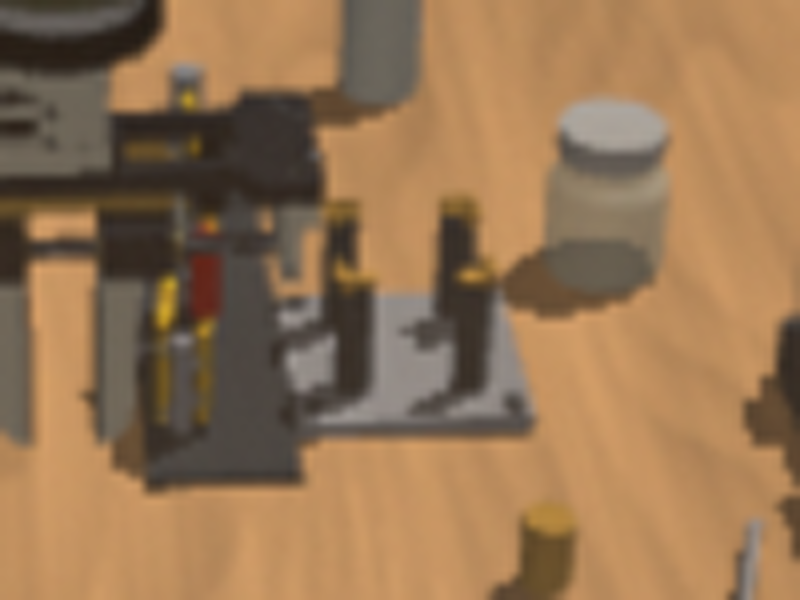

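Run:
```python
from h import *
from guard import *
from scipy.optimize import least_squares
c=cam("top"); s=cam("side")
T=lambda u,v,z: (atz(c,cr(u,v,140,120,5.3),z)*1000)[:2]
m=dict(K1=T(340,312,.102),K2=T(497,321,.102),K3=T(403,342,.102),H1=T(120,321,.065),H2=T(345,347,.065),H3=T(537,355,.065))
for k in m: m[k]=m[k]-[1.5,0]
w=dict(K1=1,K2=1,K3=1,H1=.5,H2=.7,H3=.7)
f=lambda x: np.concatenate([w[k]*(pts(x)[k]-m[k]) for k in m])
r=least_squares(f,[570,285,.03,.1,3.2]); print(r.x); P=pts(r.x)
for k in P: print(k,P[k].round(1), m.get(k))
x=r.x
st=robot.read_state()["tool_pos"]*1000
print("go red",(P["K2"]-st[:2])/600)
K2=lambda a: P["H2"]+90*d(a)-18*n(a)
for a in np.linspace(x[3],x[2]+np.pi+.05,21): print(round(a,2),((K2(a)-K2(x[3]))/600).round(3))
```

```text
[5.71378594e+02 2.87367922e+02 2.42335885e-02 8.58299164e-02
 3.25913861e+00]
H1 [571.4 287.4] [570.19893686 288.8930052 ]
H2 [550.2 157.8] [553.94557825 158.46215936]
H3 [549.8  47.5] [548.45191059  47.62727798]
K1 [568.3 159.4] [566.8232684  156.71565695]
K2 [560.5  66.6] [561.02901713  68.47600736]
K3 [549.4 121. ] [549.39376624 121.11243167]
E3 [550.8 132.9] None
go red [0.11655248 0.35469326]
0.09 [0. 0.]
0.24 [-0.024 -0.001]
0.4 [-0.048  0.002]
0.56 [-0.071  0.009]
0.71 [-0.092  0.019]
0.87 [-0.112  0.032]
1.02 [-0.13   0.048]
1.18 [-0.144  0.067]
1.34 [-0.156  0.088]
1.49 [-0.164  0.111]
1.65 [-0.169  0.134]
1.81 [-0.17   0.158]
1.96 [-0.167  0.182]
2.12 [-0.161  0.205]
2.28 [-0.151  0.227]
2.43 [-0.137  0.246]
2.59 [-0.121  0.264]
2.75 [-0.102  0.279]
2.9 [-0.082  0.291]
3.06 [-0.059  0.299]
3.22 [-0.036  0.304]
```

Call:
jog_arm --commands '[[[0.06,0.1,0],[0,0,0],0.4],[[0.1,0.2,0],[0,0,0],0.4],[[0.117,0.3,0],[0,0,0],0.4],[[0.117,0.358,0],[0,0,0],0.4],[[0.117,0.358,0],[0,0,0],0.4],[[0.117,0.358,-0.06],[0,0,0],0.4],[[0.117,0.358,-0.12],[0,0,0],0.4],[[0.117,0.358,-0.12],[0,0,0],1],[[0.117,0.358,-0.12],[0,0,0],1],[[0.117,0.358,-0.12],[0,0,0],1]]' --newtons 12

```text
t: 12.28
tool_pos: [0.5614, 0.0685, 0.0366]
orientation: [-2.214, -2.228, -0.002]
force: [1.6, -0.6, -5.2]
opening: 0.0139
```

Run:
```python
from h import *
s=cam("side"); save(s,"s11.png",(220,140,300,200),10)
st=robot.read_state();print(st["tool_pos"],st["opening"],st["force"],st["wrist_torque"])
```

```text
[0.56144704 0.06848778 0.0365106 ] 0.013702489283137506 [ 0.81560384  0.43959927 -4.70122738] [-0.05393729 -0.26766685 -0.00673783]
```

View pics/s11.png

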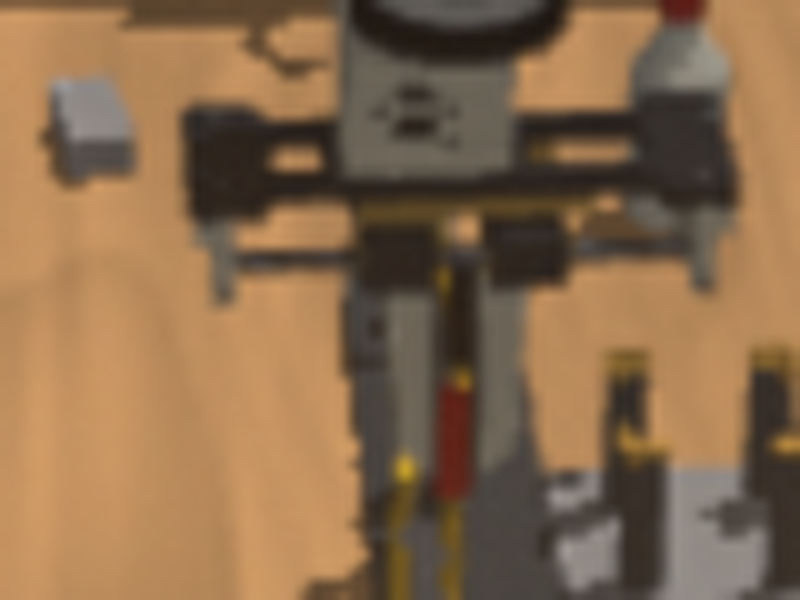

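Held (white top of leaf 3 folded at left (405,470), red knob (455,440) between the fingers). Fold the pair.

Call:
jog_arm --commands '[[[-0.024,-0.001,0],[0,0,0],1],[[-0.048,0.002,0],[0,0,0],1],[[-0.071,0.009,0],[0,0,0],1],[[-0.092,0.019,0],[0,0,0],1],[[-0.112,0.032,0],[0,0,0],1],[[-0.13,0.048,0],[0,0,0],1],[[-0.144,0.067,0],[0,0,0],1],[[-0.156,0.088,0],[0,0,0],1],[[-0.164,0.111,0],[0,0,0],1],[[-0.169,0.134,0],[0,0,0],1]]'

```text
t: 13.58
tool_pos: [0.46, 0.1497, 0.0367]
orientation: [2.214, 2.229, 0.002]
force: [4.6, -2.6, -10.7]
opening: 0.0136
```

Run:
```python
from h import *
s=cam("side"); save(s,"s12.png",(220,140,300,200),10)
st=robot.read_state();print(st["tool_pos"],st["opening"],st["force"],st["wrist_torque"])
```

```text
[0.45987109 0.15117058 0.03668627] 0.013892425322396847 [  2.82820032   1.88666547 -10.85577248] [ 0.05578606 -0.46384873  0.02660362]
```

View pics/s12.png

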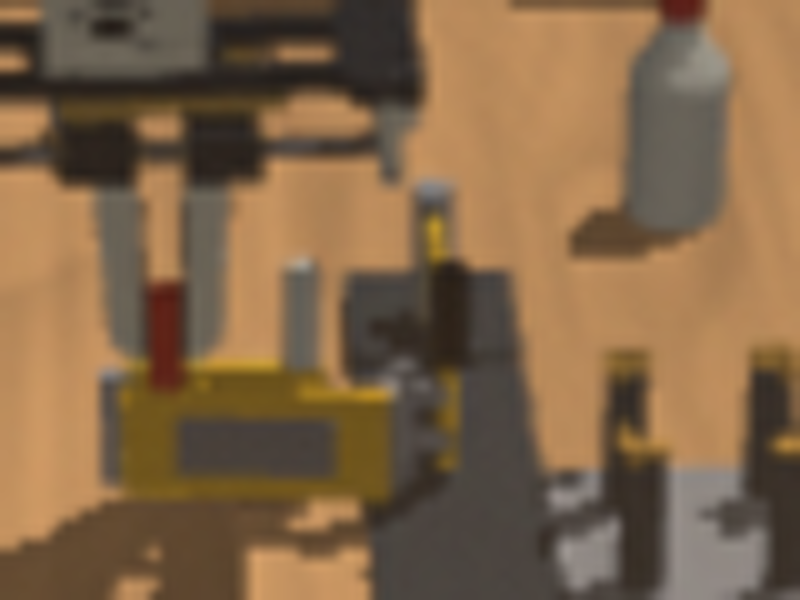

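Call:
jog_arm --commands '[[[-0.001,0.02,-0.001],[0,0,0],1],[[0.002,0.044,-0.001],[0,0,0],1],[[0.008,0.067,-0.001],[0,0,0],1],[[0.018,0.089,-0.001],[0,0,0],1],[[0.032,0.108,-0.001],[0,0,0],1],[[0.048,0.126,-0.001],[0,0,0],1],[[0.067,0.141,-0.001],[0,0,0],1],[[0.087,0.153,-0.001],[0,0,0],1],[[0.11,0.161,-0.001],[0,0,0],1],[[0.125,0.164,-0.001],[0,0,0],1]]'

```text
t: 14.88
tool_pos: [0.5341, 0.249, 0.036]
orientation: [-2.213, -2.227, 0.003]
force: [-24.4, -2.6, 15.2]
opening: 0.0143
```

Run:
```python
from h import *
s=cam("side"); save(s,"s13.png",(220,130,300,190),10)
st=robot.read_state();print(st["tool_pos"],st["opening"],st["force"],st["wrist_torque"])
```

```text
[0.53308536 0.24984381 0.0360487 ] 0.013531021189110344 [-13.61087858  -5.32927812  11.69343084] [-1.13804922  2.02750417 -0.01880735]
```

View pics/s13.png

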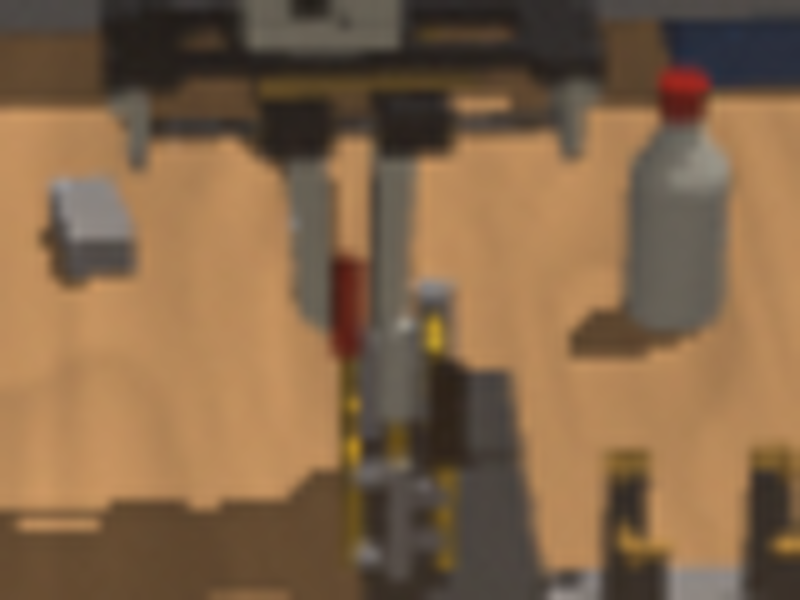

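Call:
jog_arm --commands '[[[0,0,0],[0,0,0],0.5],[[0,0,0],[0,0,0],0.5],[[0,0,0.1],[0,0,0],0.5],[[-0.05,-0.1,0.12],[0,0,0],0.5],[[-0.07,-0.2,0.12],[0,0,0],0.5],[[-0.07,-0.3,0.12],[0,0,0],0.5],[[-0.07,-0.4,0.12],[0,0,0],0.5],[[-0.07,-0.5,0.12],[0,0,0],0.5],[[-0.07,-0.6,0.12],[0,0,0],0.5],[[-0.07,-0.65,0.12],[0,0,0],0.5]]'

```text
t: 16.18
tool_pos: [0.4915, -0.1429, 0.1087]
orientation: [-2.215, -2.224, 0.003]
force: [1.1, 0.8, -1.1]
opening: 0.023
```

Run:
```python
from h import *
s=cam("side"); save(s,"s14.png",(240,140,340,215),8)
c=cam("top"); save(c,"t14.png",(140,120,290,210),5.3)
st=robot.read_state();print(st["tool_pos"],st["opening"],st["force"],st["wrist_torque"])
```

```text
[ 0.49148769 -0.14304185  0.10856564] 0.022855255701513425 [ 0.35525593  0.99589297 -0.23264122] [-0.02575729 -0.09042786  0.03891568]
```

View pics/t14.png

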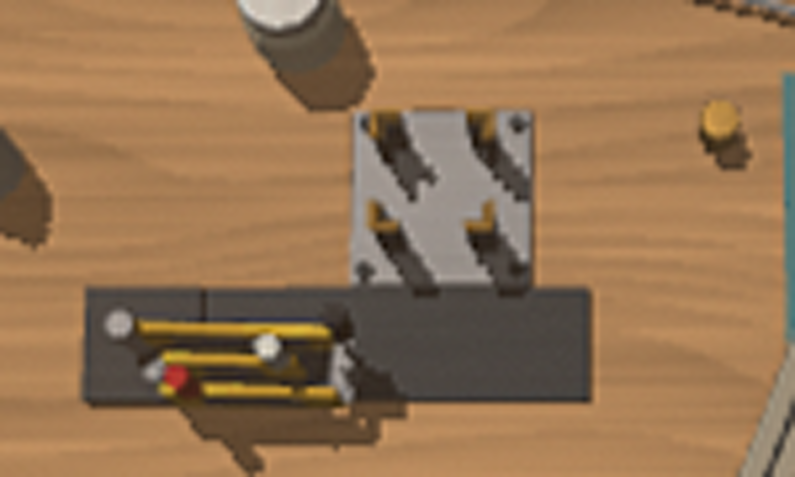

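View pics/s14.png

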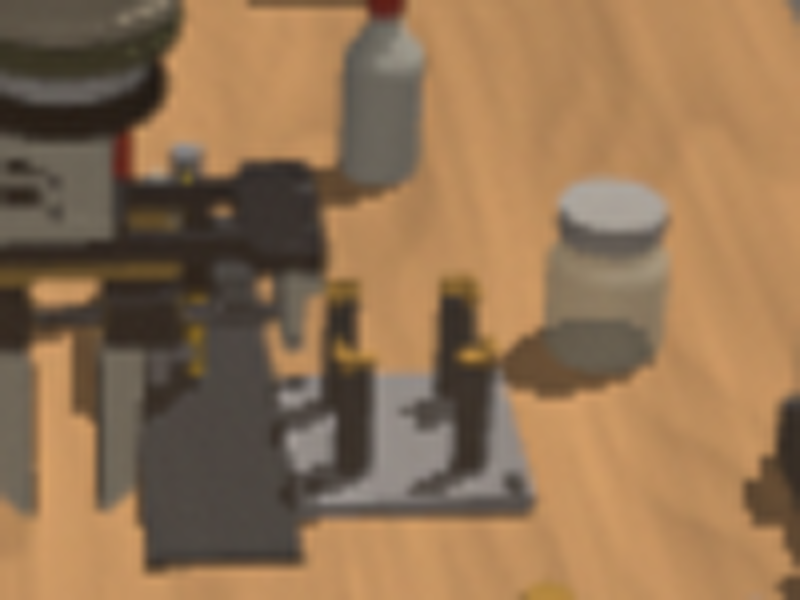

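Call:
jog_arm --commands '[[[0.04,0.1,0],[0,0,0],0.4],[[0.08,0.2,0],[0,0,0],0.4],[[0.1,0.3,0],[0,0,0],0.4],[[0.124,0.4,0],[0,0,0],0.4],[[0.124,0.502,0],[0,0,0],0.4],[[0.124,0.502,0],[0,0,0],0.4],[[0.124,0.502,-0.06],[0,0,0],0.4],[[0.124,0.502,-0.117],[0,0,0],0.4],[[0.124,0.502,-0.117],[0,0,0],1],[[0.124,0.502,-0.117],[0,0,0],1]]' --newtons 25

```text
t: 17.52
tool_pos: [0.5664, 0.1582, 0.0397]
orientation: [-2.217, -2.222, 0.003]
force: [-2.8, 0.1, -12.2]
opening: 0.0132
```

Call:
jog_arm --commands '[[[0,0,0],[0,0,0],1],[[0,0,0],[0,0,0],1]]'

```text
t: 17.77
tool_pos: [0.5662, 0.1582, 0.0397]
orientation: [-2.217, -2.222, 0.003]
force: [1.5, 0.9, -11.6]
opening: 0.0133
```

Run:
```python
from h import *
from guard import *
s=cam("side"); save(s,"s15.png",(220,130,300,190),10)
st=robot.read_state();print(st["tool_pos"],st["opening"],st["force"],st["wrist_torque"])
K=lambda a: np.array([571,287])+128*d(a)
for a in np.linspace(.035,1.62,17): print(round(a,2),((K(a)-K(.035))/600).round(3), round(-(a-.035)/2/np.pi,3))
```

```text
[0.56620722 0.15816249 0.03961824] 0.013217306875963897 [  0.03099837   1.1335395  -10.13014839] [ 0.09709889 -0.20165536  0.00213643]
0.04 [0. 0.] -0.0
0.13 [-0.021  0.002] -0.016
0.23 [-0.042  0.006] -0.032
0.33 [-0.062  0.012] -0.047
0.43 [-0.082  0.019] -0.063
0.53 [-0.1    0.029] -0.079
0.63 [-0.118  0.041] -0.095
0.73 [-0.135  0.054] -0.11
0.83 [-0.15   0.069] -0.126
0.93 [-0.163  0.085] -0.142
1.03 [-0.175  0.103] -0.158
1.12 [-0.185  0.121] -0.173
1.22 [-0.193  0.141] -0.189
1.32 [-0.199  0.161] -0.205
1.42 [-0.204  0.182] -0.221
1.52 [-0.206  0.203] -0.236
1.62 [-0.206  0.224] -0.252
```

View pics/s15.png

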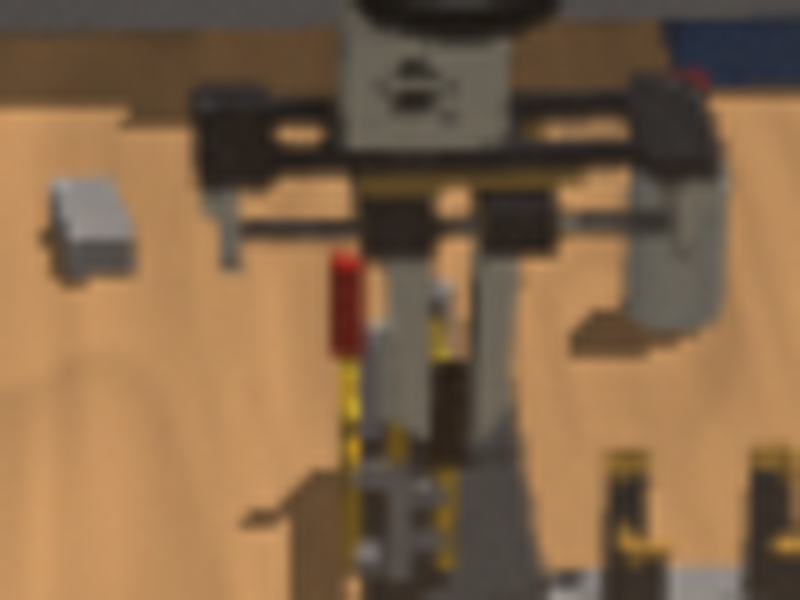

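Call:
jog_arm --commands '[[[-0.021,0.002,-0.001],[0,0,-0.016],1],[[-0.042,0.006,-0.001],[0,0,-0.032],1],[[-0.062,0.012,-0.001],[0,0,-0.047],1],[[-0.082,0.019,-0.001],[0,0,-0.063],1],[[-0.1,0.029,-0.001],[0,0,-0.079],1],[[-0.118,0.041,-0.001],[0,0,-0.095],1],[[-0.135,0.054,-0.001],[0,0,-0.11],1],[[-0.15,0.069,-0.001],[0,0,-0.126],1],[[-0.15,0.069,-0.001],[0,0,-0.126],1]]'

```text
t: 18.95
tool_pos: [0.4754, 0.1984, 0.0395]
orientation: [-2.904, -1.194, 0.004]
force: [-4.0, -5.4, -5.0]
opening: 0.0134
```

Run:
```python
from h import *
s=cam("side"); save(s,"s16.png",(200,130,300,205),8)
st=robot.read_state();print(st["tool_pos"],st["opening"],st["force"],st["wrist_torque"],st["q"])
```

```text
[0.47542546 0.19837213 0.03950443] 0.013277662886167633 [-4.36840388 -6.01535249 -4.22391307] [-1.06738212  0.82443258  0.00911888] [2.94435840e-01 1.91661985e-02 1.86870454e+00 1.68349073e-03
 1.25647822e+00 1.08335842e+00]
```

View pics/s16.png

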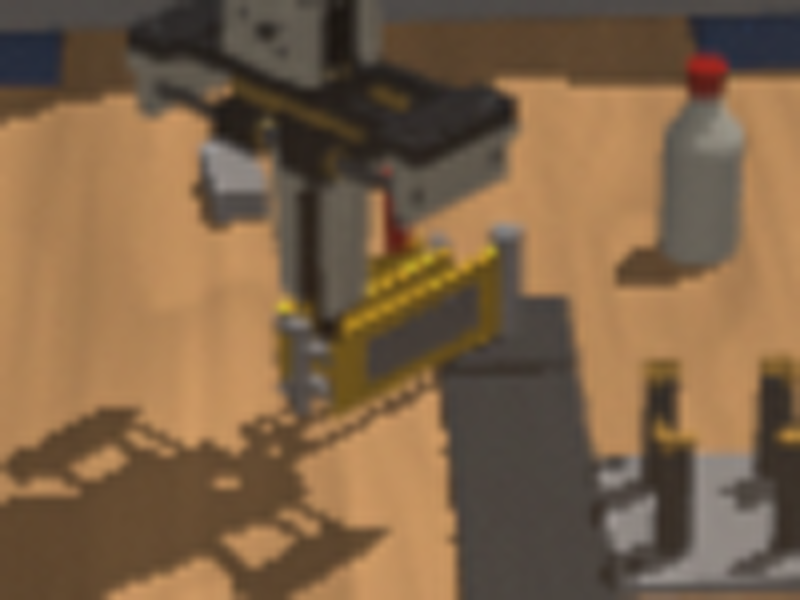

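Call:
jog_arm --commands '[[[-0.013,0.017,0],[0,0,-0.016],1],[[-0.025,0.035,0],[0,0,-0.032],1],[[-0.035,0.053,0],[0,0,-0.047],1],[[-0.043,0.073,0],[0,0,-0.063],1],[[-0.049,0.093,0],[0,0,-0.079],1],[[-0.054,0.114,0],[0,0,-0.095],1],[[-0.056,0.135,0],[0,0,-0.11],1],[[-0.056,0.15,0],[0,0,-0.115],1],[[-0.056,0.154,0],[0,0,-0.115],1]]'

```text
t: 20.12
tool_pos: [0.4384, 0.2897, 0.0394]
orientation: [3.14, 0.093, -0.013]
force: [-15.4, -7.1, 3.8]
opening: 0.0134
```

Run:
```python
from h import *
s=cam("side"); save(s,"s17.png",(200,130,300,205),8)
st=robot.read_state();print(st["tool_pos"],st["opening"],st["force"],st["wrist_torque"],st["q"])
```

```text
[0.43837102 0.28987631 0.03942744] 0.013249687441575848 [-15.87396736  -4.99607751   2.94191021] [-0.87191703  2.75118373  0.03363952] [0.48381712 0.05233753 1.8348465  0.00376113 1.26204154 1.99406455]
```

View pics/s17.png

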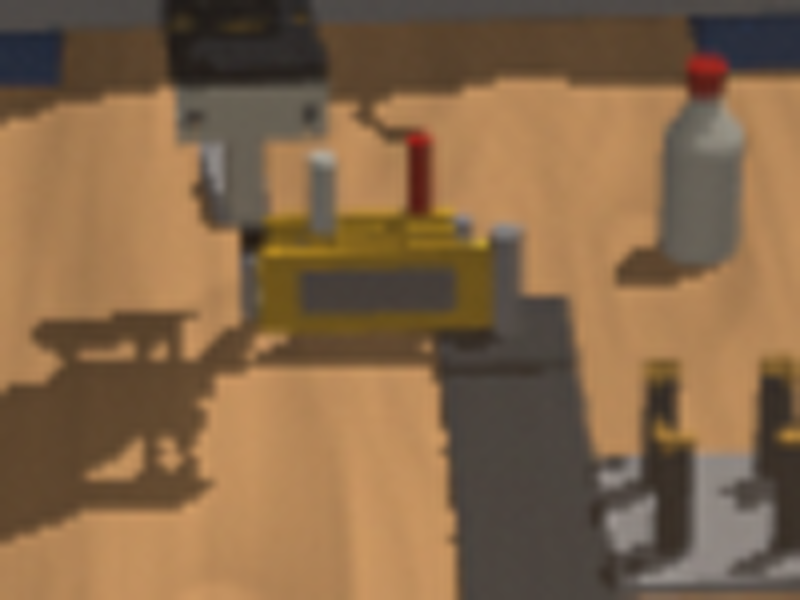

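Call:
jog_arm --commands '[[[0,0.01,0],[0,0,0],1],[[0,0.018,0],[0,0,0],1],[[0,0.018,0],[0,0,0],1]]'

```text
t: 20.55
tool_pos: [0.4384, 0.2913, 0.0392]
orientation: [3.124, 0.091, -0.018]
force: [-2.5, -43.7, 7.3]
opening: 0.0131
```

Run:
```python
from h import *
s=cam("side"); save(s,"s18.png",(200,130,300,205),8)
st=robot.read_state();print(st["tool_pos"],st["opening"],st["force"],st["wrist_torque"],st["q"])
```

```text
[0.43841812 0.29126108 0.03924368] 0.01336942500159357 [ -2.13115304 -41.21946435   6.85317732] [-7.44380535  0.36093813 -0.06048111] [ 0.49623934  0.06665466  1.82039889 -0.00957503  1.27176337  2.01219881]
```

View pics/s18.png

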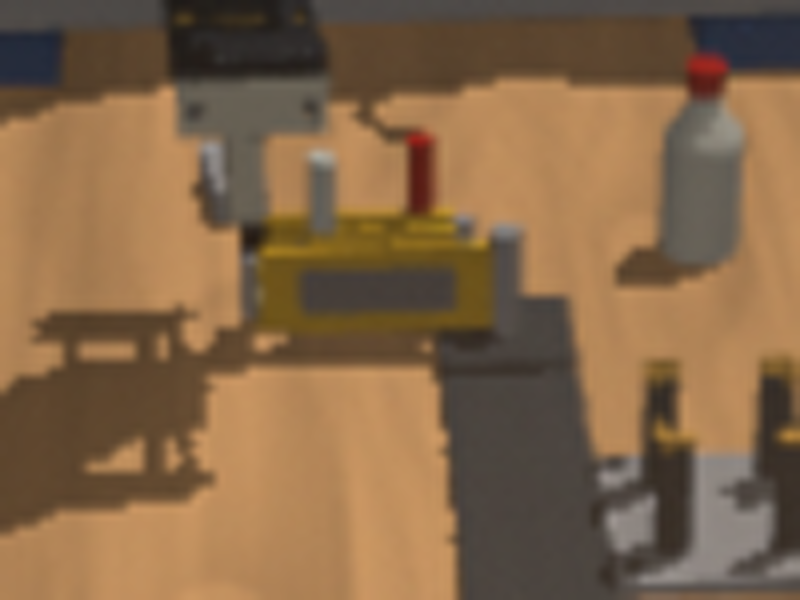

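Call:
jog_arm --commands '[[[0,-0.018,0],[0,0,0],1],[[0,-0.018,0],[0,0,0],0.5],[[0,-0.018,0],[0,0,0],0.5],[[0,-0.018,0.1],[0,0,0],0.5],[[0,-0.018,0.2],[0,0,0],0.2],[[0,-0.018,0.22],[0,0,0],0]]'

```text
t: 21.35
tool_pos: [0.4417, 0.2828, 0.178]
orientation: [3.129, 0.092, -0.002]
force: [0.6, -0.5, -0.6]
opening: 0.0388
```

Run:
```python
from h import *
s=cam("side"); save(s,"s19.png",s=1.5);save(s,"s19c.png",(210,200,360,320),5.3)
c=cam("top"); save(c,"t19.png",(280,120,430,280),5); save(c,"t19g.png",(140,120,290,210),5.3)
st=robot.read_state();print(st["tool_pos"],st["opening"],st["force"])
```

```text
[0.44008837 0.28180679 0.17415669] 0.04494018422552778 [-0.35079263 -0.31036801 -0.50212556]
```

View pics/t19.png

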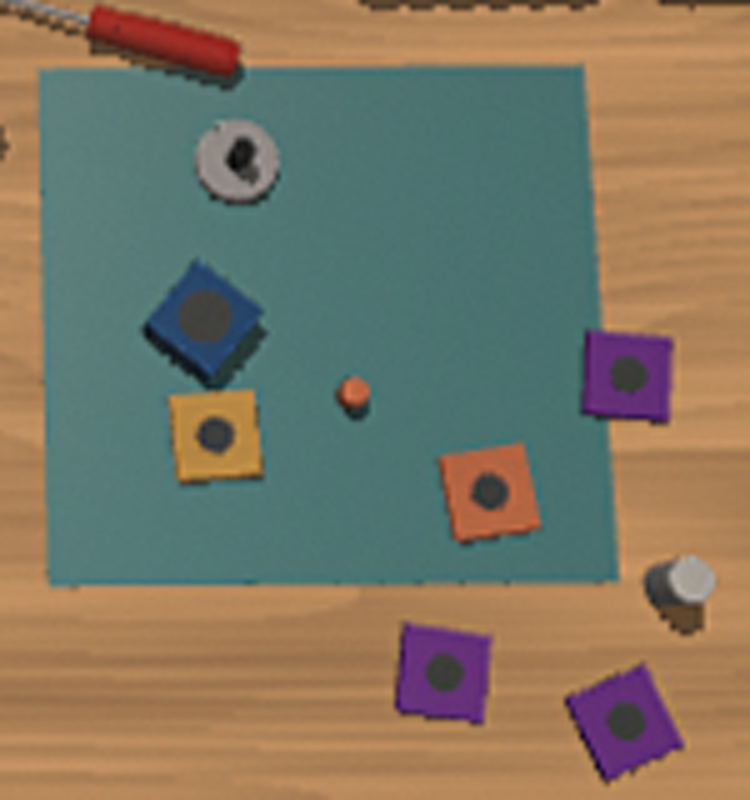

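View pics/s19c.png

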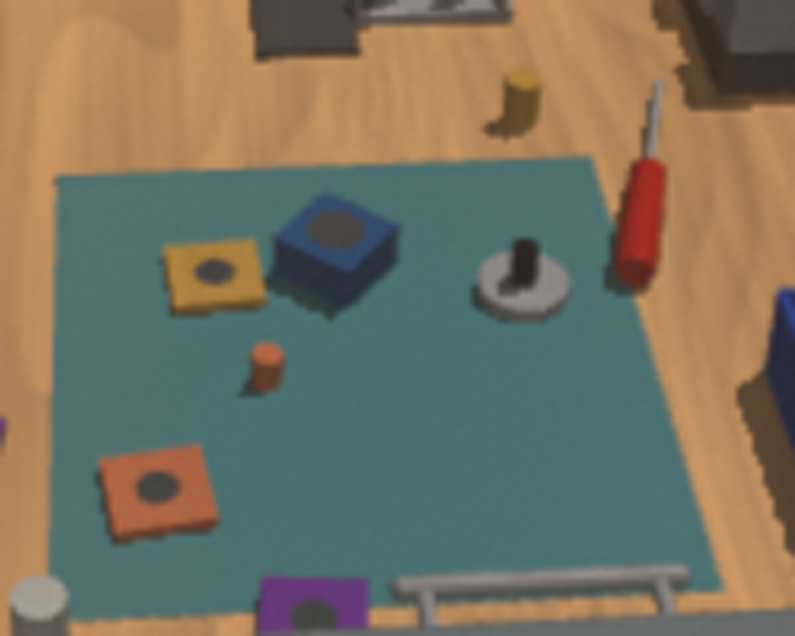

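View pics/s19.png

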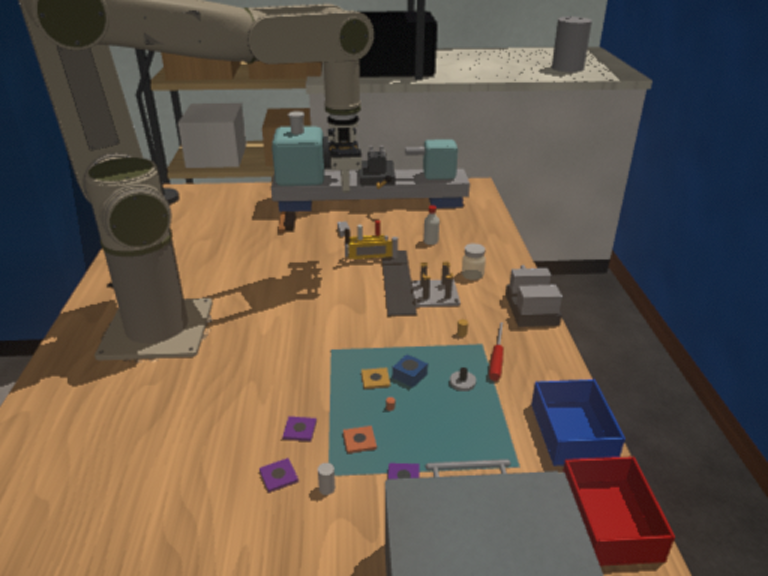

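View pics/t19g.png

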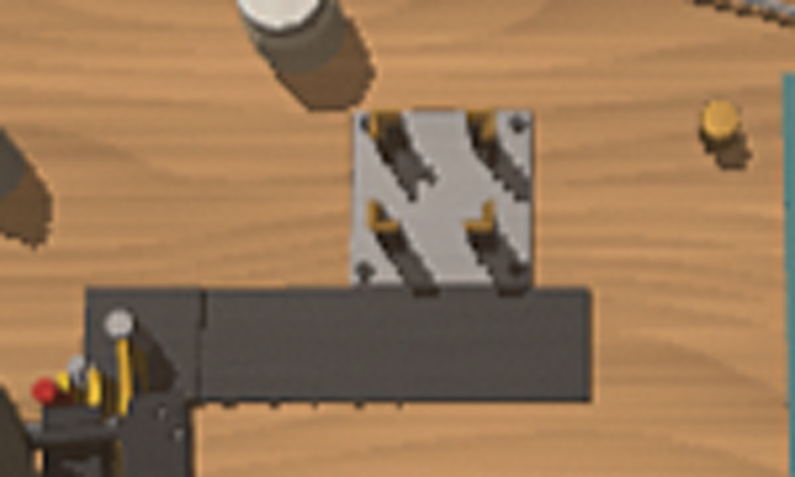

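```bash
cat > meas.py <<'E'
from h import *
def hull(c,mask,z):
    mask=cv2.morphologyEx(mask.astype(np.uint8),cv2.MORPH_OPEN,np.ones((2,2)))
    nn,l,st,ce=cv2.connectedComponentsWithStats(mask)
    out=[]
    for i in range(1,nn):
        if st[i,4]<60: continue
        ct=cv2.findContours((l==i).astype(np.uint8),cv2.RETR_EXTERNAL,cv2.CHAIN_APPROX_NONE)[0][0][:,0]
        # grow half a pixel outwards
        m=ce[i]; v=ct-m; ct=ct+0.5*v/np.maximum(np.linalg.norm(v,axis=1,keepdims=True),1e-6)
        P=np.array([atz(c,p,z)[:2] for p in ct]).astype(np.float32)*1000
        r=cv2.minAreaRect(P); out.append((np.round(r[0],1),np.round(r[1],1),round(r[2],1),np.round(ce[i])))
    return out
rng=dict(housing=((105,130),(120,255),(60,255),.03),spacer1=((16,24),(120,220),(150,255),.008),spacer2=((5,13),(120,230),(150,255),.008))
def run(names=("housing","spacer1","spacer2"),cams=("top","side"),roi=None):
    for n in cams:
        c=cam(n); hsv=cv2.cvtColor(c["pixels"],cv2.COLOR_RGB2HSV)
        for k in names:
            h,s,v,z=rng[k]
            m=(hsv[...,0]>=h[0])&(hsv[...,0]<=h[1])&(hsv[...,1]>=s[0])&(hsv[...,2]>=v[0])
            for o in hull(c,m,z):
                if 30<o[1][0]<75 and 30<o[1][1]<75: print(n,k,*o)
E
python3 - <<'E'
from meas import *
c=cam("top"); hsv=cv2.cvtColor(c["pixels"],cv2.COLOR_RGB2HSV)
for u,v in((312,180),(321,196),(318,202),(370,215),(385,220)): print(hsv[v,u])
run()
for n in("top","side"):
    c=cam(n)
    for d in robot.trace(n,"cover")[:3]:
        print(n,d["p"],d["uv"],d["pixels"].sum(),atz(c,d["uv"],.012))
E
```

```text
[101 117 111]
[ 95 102  45]
[ 18 160 183]
[  9 164 176]
[  9 168 184]
top housing [ 562.1 -203.5] [55.4 55.4] 51.1 [321. 185.]
top spacer1 [ 492.  -212.2] [54.9 55.5] 4.5 [324. 207.]
top spacer2 [ 454.6 -383.5] [54.7 55.4] 8.5 [379. 219.]
side housing [ 568.2 -207.6] [52.7 52. ] 52.3 [275. 247.]
side spacer1 [ 496.8 -212.9] [54.7 54.1] 4.5 [251. 252.]
side spacer2 [ 459.4 -383.3] [54.3 54.7] 8.0 [240. 293.]
top 0.69 [323.4, 152.8] 208 [ 0.66923644 -0.21665918  0.012     ]
side 0.68 [306.9, 253.6] 186 [ 0.66791926 -0.23522043  0.012     ]
```

Call:
jog_arm --commands '[[[0.05,-0.1,0],[0,0,-0.02],1],[[0.1,-0.2,0],[0,0,-0.04],1],[[0.15,-0.3,0],[0,0,-0.06],1],[[0.2,-0.4,0],[0,0,-0.08],1],[[0.25,-0.5,0],[0,0,-0.1],1],[[0.267,-0.6,0],[0,0,-0.116],1],[[0.267,-0.7,0],[0,0,-0.116],1],[[0.267,-0.8,0],[0,0,-0.116],1],[[0.267,-0.9,0],[0,0,-0.116],1],[[0.267,-1.0,0],[0,0,-0.116],1]]' --newtons 10

```text
t: 23.05
tool_pos: [0.5972, -0.3117, 0.1685]
orientation: [2.956, -1.031, -0.031]
force: [1.1, -0.3, 0.6]
opening: 0.0002
```

Run:
```python
from h import *
st=robot.read_state();print(st["tool_pos"],st["orientation"],st["opening"],st["force"],st["q"])
s=cam("side"); save(s,"s20.png",(210,170,360,320),5)
print((proj(s,[st["tool_pos"]+[0,0,.037]])+.5-[210,170])*5)
```

```text
[ 0.59717443 -0.31173577  0.1685468 ] [ 2.95610943 -1.03100775 -0.03147651] 0.00024856283195431525 [ 1.10980609 -0.3497655   0.64325163] [-0.54807771  0.35480257  1.247886   -0.01469128  1.55630717  1.69421987]
[[401.71898741 241.96883741]]
```

View pics/s20.png

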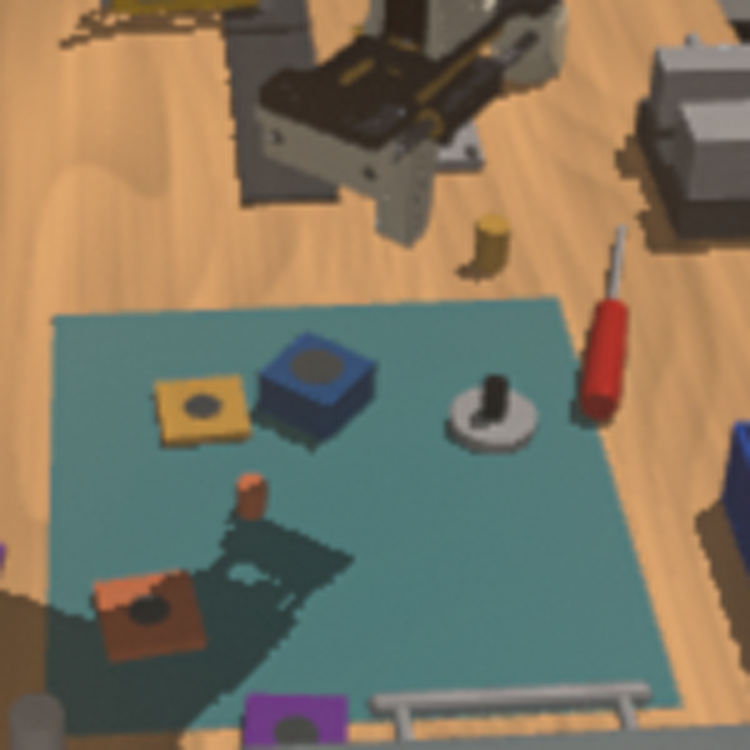

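Call:
jog_arm --commands '[[[0,0,-0.1],[0,0,0],1],[[0,0,-0.2],[0,0,0],1],[[0,0,-0.29],[0,0,0],1],[[0,0,-0.31],[0,0,0],1],[[0,0,-0.31],[0,0,0],1],[[0,0,-0.31],[0,0,0],1]]'

```text
t: 23.85
tool_pos: [0.5975, -0.3212, -0.0146]
orientation: [2.949, -1.037, -0.024]
force: [-0.4, 1.1, 0.2]
opening: 0.0003
```

Run:
```python
from h import *
st=robot.read_state();print(st["tool_pos"],st["orientation"],R.from_rotvec(st["orientation"]).as_matrix()[:,2],st["force"])
s=cam("side"); save(s,"s21.png",(280,200,340,260),10)
```

```text
[ 0.59747905 -0.32124212 -0.01464482] [ 2.94876884 -1.03681449 -0.02355421] [-0.01944627 -0.00987615 -0.99976212] [-0.4093484   1.08902207  0.22071201]
```

View pics/s21.png

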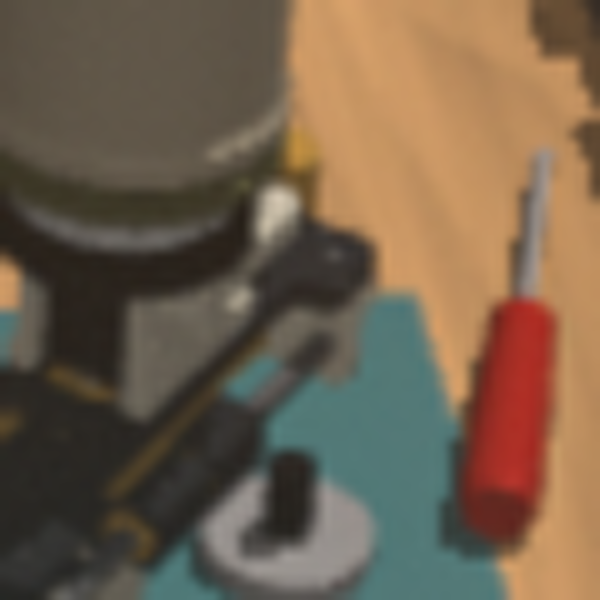

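Call:
jog_arm --commands '[[[0,0,-0.015],[0.0016,-0.0031,0],1],[[0,0,-0.03],[0.0016,-0.0031,0],1],[[0,0,-0.03],[0.0016,-0.0031,0],1]]'

```text
t: 24.28
tool_pos: [0.5964, -0.3208, -0.0339]
orientation: [-2.963, 1.042, 0.003]
force: [-0.1, -0.6, -0.2]
opening: 0.0003
```

Call:
jog_arm --commands '[[[0,0,-0.004],[0,0,0],1],[[0,0,-0.004],[0,0,0],1]]'

```text
t: 24.52
tool_pos: [0.5961, -0.3206, -0.0367]
orientation: [-2.963, 1.042, 0.004]
force: [0.1, -0.6, -0.1]
opening: 0.0007
```

Call:
jog_arm --commands '[[[0,0,-0.004],[0,0,0],1],[[0,0,-0.004],[0,0,0],1]]'

```text
t: 24.78
tool_pos: [0.5965, -0.3207, -0.0387]
orientation: [-2.963, 1.042, 0.003]
force: [-0.6, -0.2, 2.7]
opening: 0.0002
```

Call:
jog_arm --commands '[[[0,0,-0.0025],[0,0,0],1],[[0,0,-0.0025],[0,0,0],1]]'

```text
t: 25.02
tool_pos: [0.5965, -0.3207, -0.0388]
orientation: [-2.963, 1.042, 0.003]
force: [-5.9, 4.0, 12.0]
opening: 0.0008
```

Call:
jog_arm --commands '[[[0,0,0.06],[0,0,0],0],[[0,0,0.14],[0,0,0],-0.46],[[-0.02,0.1,0.17],[0,0,0],-0.46],[[-0.0525,0.192,0.17],[0,0,0],-0.46],[[-0.0525,0.192,0.17],[0,0,0],-0.46],[[-0.0525,0.192,0.17],[0,0,0],-0.46]]' --newtons 30

```text
t: 25.78
tool_pos: [0.5654, -0.2057, 0.0635]
orientation: [-2.964, 1.041, 0.002]
force: [0.3, -0.1, -0.5]
opening: 0.0557
```

Run:
```python
from h import *
st=robot.read_state();print(st["tool_pos"],st["orientation"],st["opening"],R.from_rotvec(st["orientation"]).as_matrix()[:,2],st["force"])
s=cam("side"); save(s,"s22.png",(230,200,330,275),8)
```

```text
[ 0.56535263 -0.20568129  0.06348415] [-2.96406319e+00  1.04103031e+00  1.97394362e-03] 0.05566461089472467 [-1.17586083e-03  4.44328922e-04 -9.99999210e-01] [ 0.32962252 -0.14528222 -0.53103173]
```

View pics/s22.png

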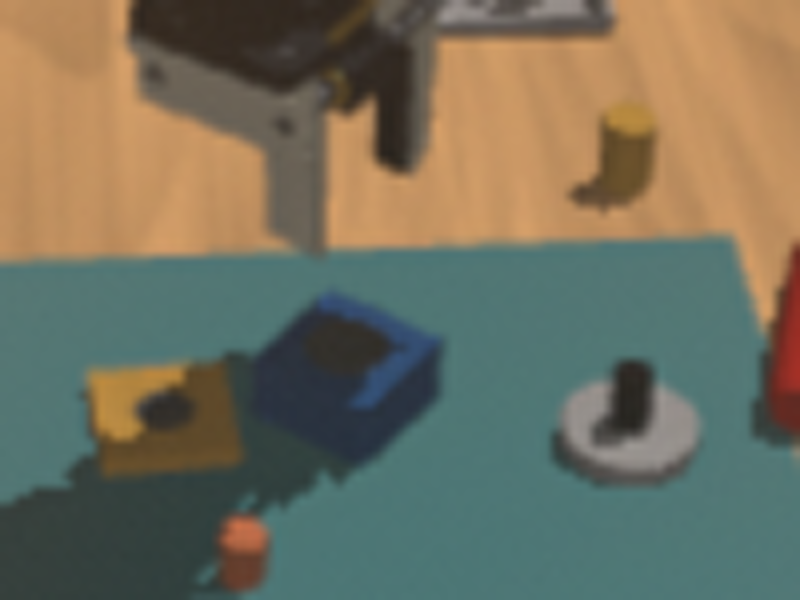

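Call:
jog_arm --commands '[[[0,0,0],[0,0,0],-0.46],[[0,0,0],[0,0,0],-0.46],[[0,0,-0.08],[0,0,0],-0.46],[[0,0,-0.1],[0,0,0],-0.46],[[0,0,-0.1],[0,0,0],-0.46]]'

```text
t: 26.45
tool_pos: [0.5646, -0.2062, 0.0026]
orientation: [-2.963, 1.043, 0.006]
force: [-0.4, 0.4, -0.8]
opening: 0.0681
```

Run:
```python
from h import *
st=robot.read_state();print(st["tool_pos"],st["opening"],st["force"])
s=cam("side"); save(s,"s23.png",(230,200,330,275),8)
```

```text
[ 0.5645654  -0.20615756  0.00260488] 0.06812396987255094 [-0.41420341  0.38855949 -0.75412463]
```

View pics/s23.png

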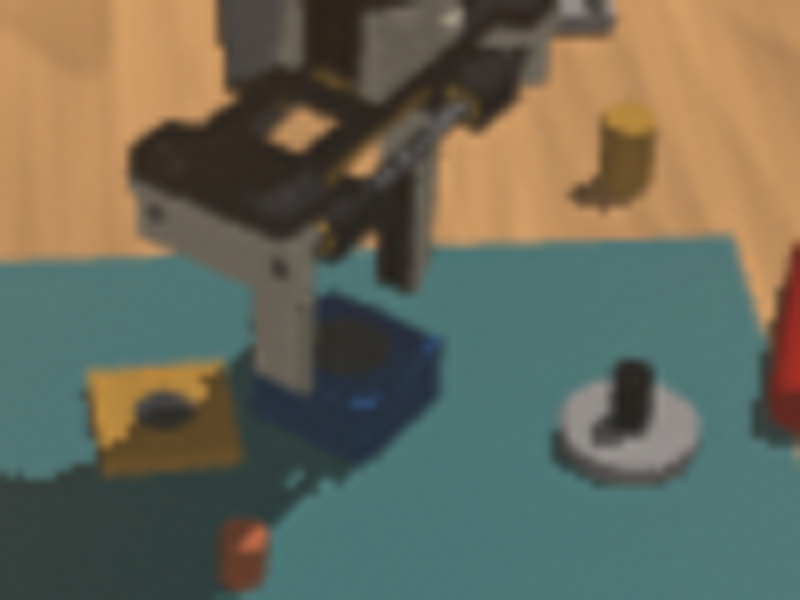

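Call:
jog_arm --commands '[[[0,0,-0.03],[0,0,0],-0.46],[[0,0,-0.055],[0,0,0],-0.46],[[0,0,-0.055],[0,0,0],-0.46],[[0,0,-0.055],[0,0,0],1],[[0,0,-0.055],[0,0,0],1],[[0,0,-0.055],[0,0,0],1],[[0,0,0.05],[0,0,0],1],[[0,0,0.12],[0,0,0],1],[[0,0,0.12],[0,0,0],1]]' --newtons 30

```text
t: 27.62
tool_pos: [0.5692, -0.2083, 0.0814]
orientation: [2.963, -1.042, 0.012]
force: [0.2, -0.0, -2.6]
opening: 0.0538
```

Run:
```python
from h import *
st=robot.read_state();print(st["tool_pos"],st["opening"],st["force"],st["orientation"])
s=cam("side"); save(s,"s24.png",(230,180,330,255),8)
print((proj(s,[st["tool_pos"]+[0,0,.0386]])+.5-[230,180])*8)
```

```text
[ 0.56915077 -0.2083083   0.08142479] 0.05384637451563064 [ 0.23831964 -0.02955631 -2.60534852] [ 2.96250919 -1.04247362  0.01209542]
[[364.10879633 333.07177165]]
```

View pics/s24.png

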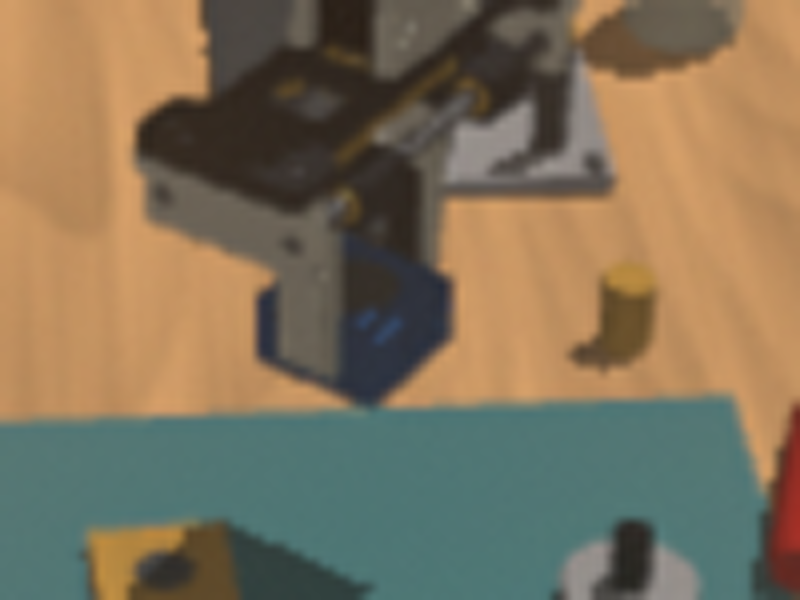

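```bash
cat > held.py <<'E'
from h import *
def held(cn,corners,crop,s,h_under,zoff=.0386,half=.027):
    """observed bottom corners (list uv crop) -> offset vs predicted; prints predicted corners"""
    st=robot.read_state(); c=cam(cn)
    Rm=R.from_rotvec(st["orientation"]).as_matrix(); 
    o=st["tool_pos"]+[0,0,zoff]
    for sx,sy in((-1,-1),(-1,1),(1,1),(1,-1)):
        for dz in(0,.03):
            p=o+Rm[:,0]*half*sx+Rm[:,1]*half*sy; p[2]=o[2]+h_under+dz
            print(sx,sy,dz,((proj(c,[p])+.5-crop)*s).round(0)[0])
    print(Rm[:,0],Rm[:,1])
E
python3 - <<'E'
from held import *
held("side",None,[230,180],8,-.0080)
E
```

```text
-1 -1 0 [338. 297.]
-1 -1 0.03 [340. 233.]
-1 1 0 [258. 366.]
-1 1 0.03 [259. 301.]
1 1 0 [379. 418.]
1 1 0.03 [381. 352.]
1 -1 0 [457. 346.]
1 -1 0.03 [461. 281.]
[ 0.77959733 -0.62627372  0.00303754] [-6.26275224e-01 -7.79601851e-01 -5.45863458e-04]
```

Run:
```python
from h import *
st=robot.read_state(); c=cam("side"); Rm=R.from_rotvec(st["orientation"]).as_matrix(); o=st["tool_pos"]+[0,0,.0386]
for sx in(-1,1):
  for yy in(.027,.037,.044):
    print(sx,yy,(proj(c,[o+Rm[:,0]*.0075*sx+Rm[:,1]*yy])+.5-[230,180])*8)
save(c,"s25.png",(255,205,295,235),20)
t=cam("top"); save(t,"t25.png",(270,150,370,210),8)
```

```text
-1 0.027 [[296.97167443 370.83423332]]
-1 0.037 [[281.65186763 384.15363617]]
-1 0.044 [[270.82807888 393.56409445]]
1 0.027 [[330.6380796  385.16356798]]
1 0.037 [[315.41507513 398.63823923]]
1 0.044 [[304.65910634 408.15890537]]
```

View pics/s25.png

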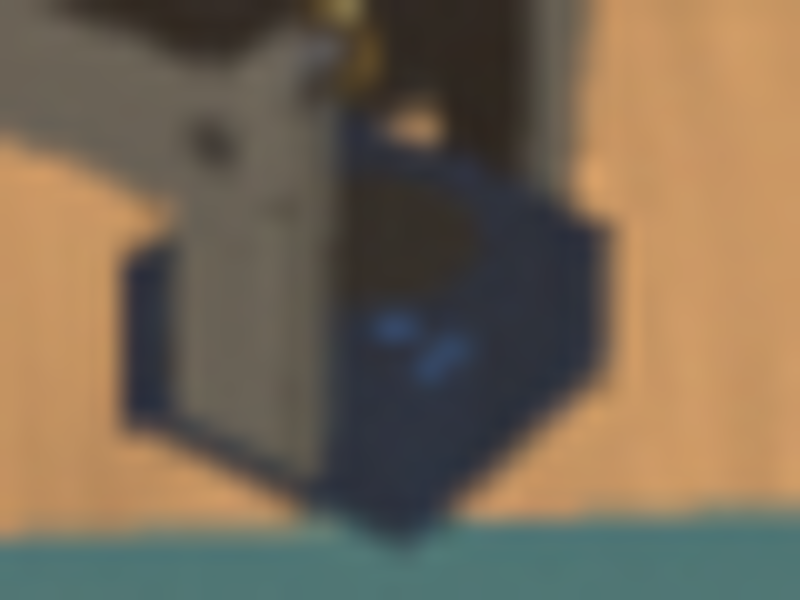

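View pics/t25.png

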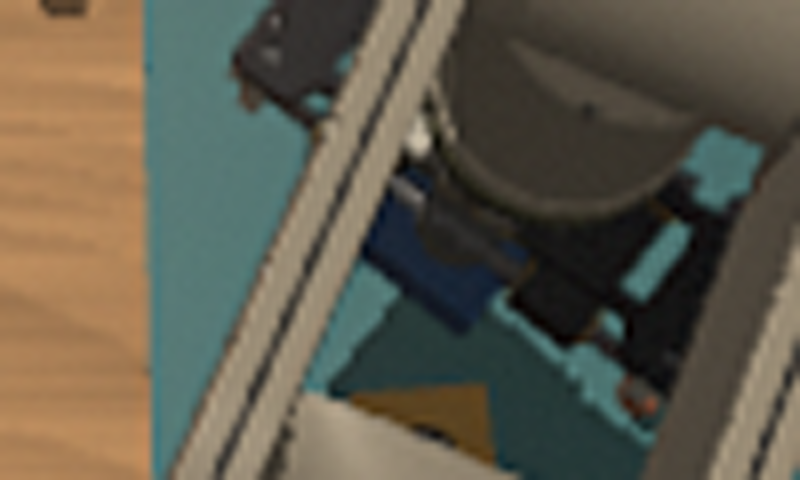

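Call:
jog_arm --commands '[[[0.02,0.06,0.01],[0,0,0.01],1],[[0.05,0.13,0.01],[0,0,0.03],1],[[0.08,0.22,0.01],[0,0,0.05],1],[[0.11,0.31,0.01],[0,0,0.07],1],[[0.13,0.4,0.01],[0,0,0.09],1],[[0.1487,0.48,0.01],[0,0,0.1078],1],[[0.1487,0.5277,0.01],[0,0,0.1078],1],[[0.1487,0.5277,0.01],[0,0,0.1078],1],[[0.1487,0.5277,0.01],[0,0,0.1078],1]]' --newtons 40

```text
t: 28.95
tool_pos: [0.6523, 0.11, 0.078]
orientation: [3.14, 0.001, -0.012]
force: [0.4, 0.1, -3.1]
opening: 0.0541
```

Run:
```python
from h import *
st=robot.read_state();print(st["tool_pos"],st["opening"],st["force"],R.from_rotvec(st["orientation"]).as_matrix().round(4))
s=cam("side"); save(s,"s26.png",(250,130,330,190),10)
t=cam("top"); save(t,"t26.png",(190,120,270,190),10)
for k in (s,): print((proj(k,[[.6584+a*.027,.1083+b*.027,st["tool_pos"][2]+.0306] for a,b in((-1,-1),(1,-1),(1,1),(-1,1))])+.5-[250,130])*10)
```

```text
[0.6522735  0.11003488 0.0779587 ] 0.054053988089232854 [ 0.35499993  0.06410836 -3.05305022] [[ 1.0e+00  7.0e-04 -7.5e-03]
 [ 6.0e-04 -1.0e+00 -2.0e-03]
 [-7.5e-03  2.0e-03 -1.0e+00]]
[[351.55174282 456.16507769]
 [501.49354186 452.10200816]
 [480.66374556 378.57504136]
 [334.98567234 382.38007398]]
```

View pics/s26.png

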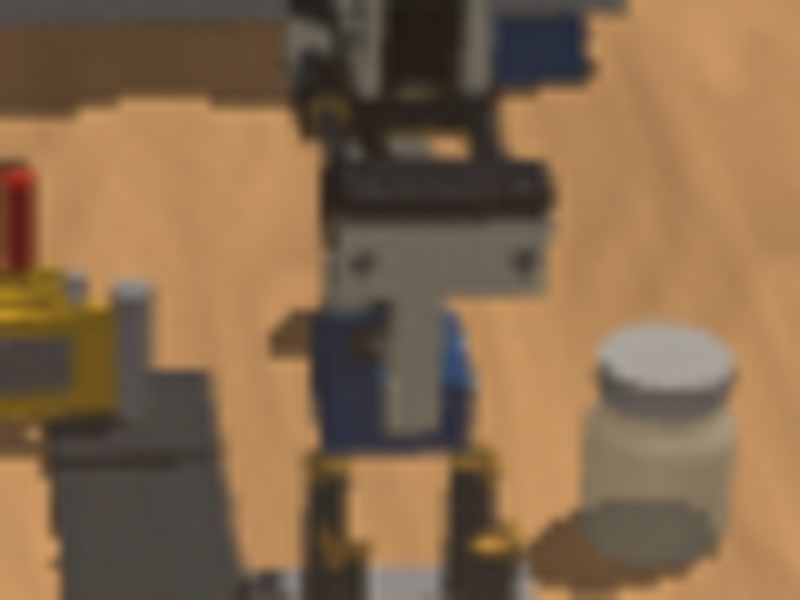

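View pics/t26.png

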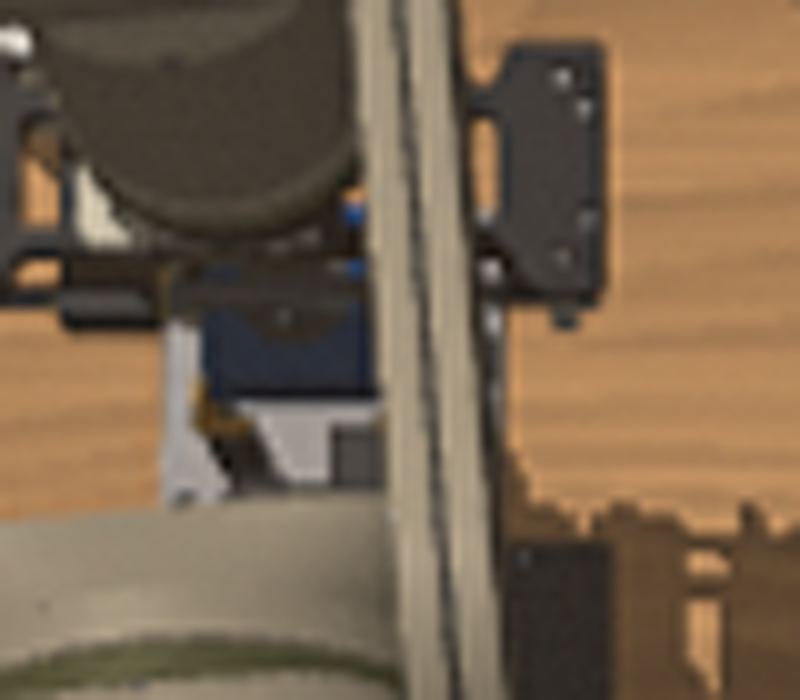

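Call:
jog_arm --commands '[[[0.015,-0.003,0.01],[0.0003,-0.0012,0],1],[[0.0175,-0.003,0.015],[0.0003,-0.0012,0],1],[[0.0175,-0.003,0.015],[0.0003,-0.0012,0],1],[[0.0175,-0.003,0.015],[0.0003,-0.0012,0],1]]'

```text
t: 29.55
tool_pos: [0.6634, 0.1075, 0.0879]
orientation: [-3.141, 0.001, -0.002]
force: [0.1, -0.2, -2.4]
opening: 0.0535
```

Run:
```python
from h import *
st=robot.read_state();print(st["tool_pos"],st["opening"],st["force"],R.from_rotvec(st["orientation"]).as_matrix().round(4))
s=cam("side"); save(s,"s27.png",(270,150,320,190),16)
t=cam("top"); save(t,"t27.png",(190,120,270,190),10)
```

```text
[0.66339593 0.10749041 0.08792081] 0.053532498891709815 [ 0.12075075 -0.23155368 -2.36707789] [[ 1.0e+00 -8.0e-04  1.5e-03]
 [-8.0e-04 -1.0e+00  2.0e-04]
 [ 1.5e-03 -2.0e-04 -1.0e+00]]
```

View pics/s27.png

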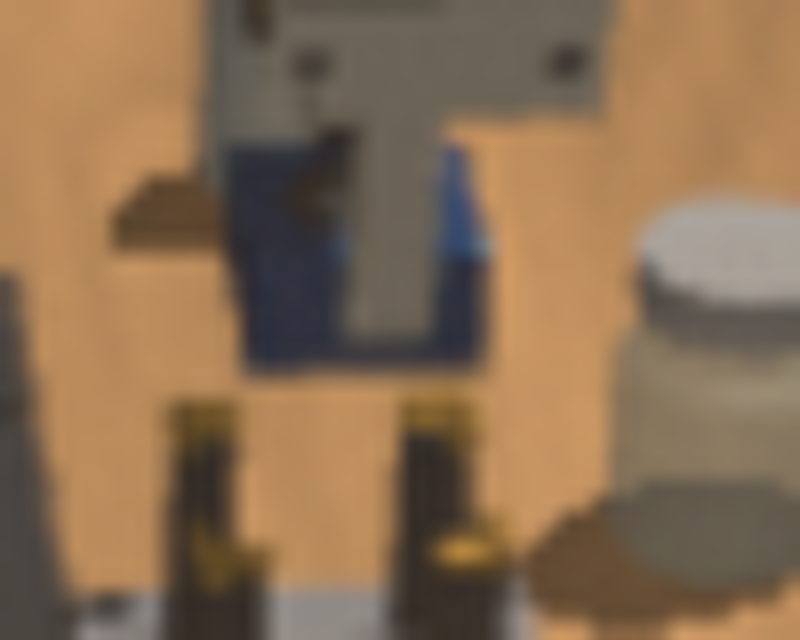

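View pics/t27.png

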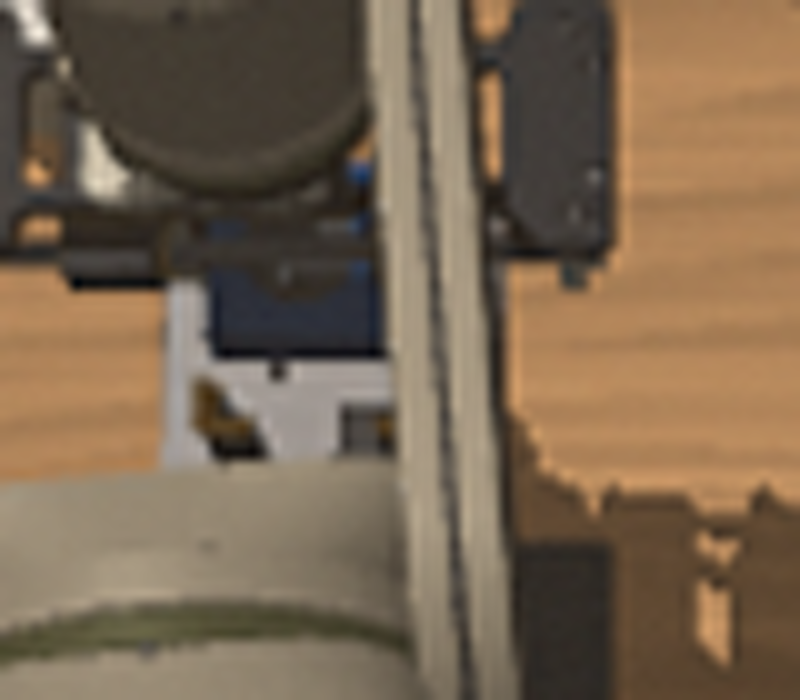

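Run:
```python
from h import *
s=cam("side");t=cam("top")
def aty(c,uv,y):
    o,d=ray(c,uv); return o+d*(y-o[1])/d[1]
for u,v in((247,375),(486,372)): print("bot near",aty(s,cr(u,v,270,150,16),.0805), atz(s,cr(u,v,270,150,16),.1185))
# near posts brass top: left span 195-268, right 432-510 ; far 172-237, 402-480 
for u,v in((195,550),(268,550),(432,548),(512,545)): print("near",atz(s,cr(u,v,270,150,16),.074))
for u,v in((172,410),(237,410),(402,407),(480,407)): print("far",atz(s,cr(u,v,270,150,16),.074))
for u,v in((213,355),(385,355)): print("top robot-side bottom edge",atz(t,cr(u,v,190,120,10),.1185))
for u,v in((205,382),(215,430),(250,430)): print("top post",atz(t,cr(u,v,190,120,10),.074))
```

```text
bot near [0.63208733 0.0805     0.11785212] [0.63193537 0.07938161 0.1185    ]
bot near [0.68574004 0.0805     0.11697392] [0.68527603 0.07786863 0.1185    ]
near [0.62166519 0.07813373 0.074     ]
near [0.63812456 0.07724435 0.074     ]
near [0.67523383 0.07610748 0.074     ]
near [0.69348404 0.07642565 0.074     ]
far [0.62302823 0.14086    0.074     ]
far [0.63818276 0.14004781 0.074     ]
far [0.67685092 0.13936849 0.074     ]
far [0.69506379 0.13839258 0.074     ]
top robot-side bottom edge [0.63569254 0.13460394 0.1185    ]
top robot-side bottom edge [0.63532401 0.083547   0.1185    ]
top post [0.63911886 0.14220171 0.074     ]
top post [0.62391634 0.13891827 0.074     ]
top post [0.62383898 0.12818044 0.074     ]
```

Call:
jog_arm --commands '[[[-0.0016,0.0016,-0.03],[0,0.0002,0],1],[[-0.0016,0.0016,-0.06],[0,0.0002,0],1],[[-0.0016,0.0016,-0.08],[0,0.0002,0],1],[[-0.0016,0.0016,-0.09],[0,0.0002,0],1],[[-0.0016,0.0016,-0.09],[0,0.0002,0],1]]'

```text
t: 30.38
tool_pos: [0.6618, 0.1086, 0.0329]
orientation: [-3.142, 0.001, 0.002]
force: [0.1, -0.1, -2.3]
opening: 0.0539
```

Run:
```python
from h import *
st=robot.read_state();print(st["tool_pos"],st["opening"],st["force"],st["wrist_torque"])
s=cam("side"); save(s,"s28.png",(270,150,320,190),16)
```

```text
[0.6618143  0.10856264 0.03294599] 0.0539435463367257 [ 0.11670907 -0.06196994 -2.34149781] [0.02315125 0.00561382 0.02300008]
```

View pics/s28.png

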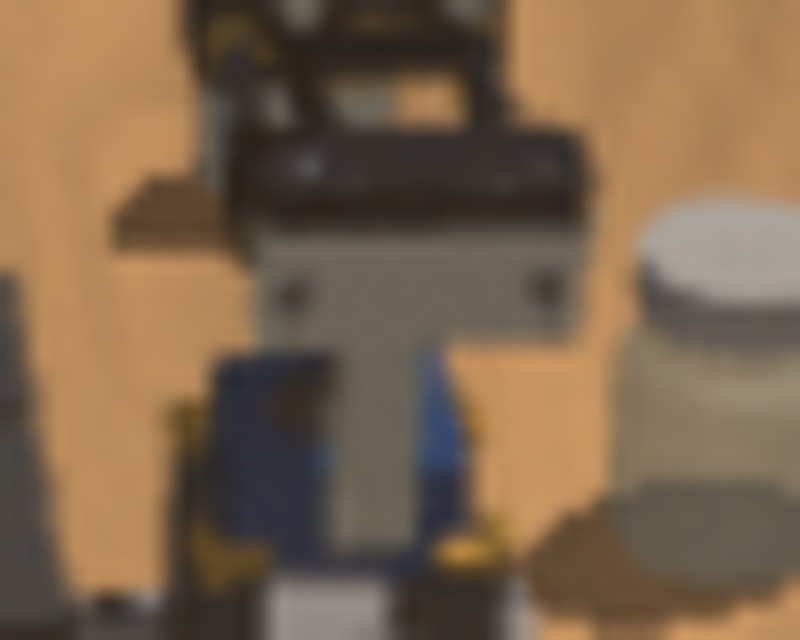

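Call:
jog_arm --commands '[[[0,0,-0.02],[0,0,0],1],[[0,0,-0.04],[0,0,0],1],[[0,0,-0.06],[0,0,0],1],[[0,0,-0.075],[0,0,0],1],[[0,0,-0.082],[0,0,0],1],[[0,0,-0.082],[0,0,0],1]]'

```text
t: 31.18
tool_pos: [0.6621, 0.1086, -0.0158]
orientation: [-3.141, 0.001, 0.001]
force: [-0.2, 0.3, -2.3]
opening: 0.0538
```

Run:
```python
from h import *
st=robot.read_state();print(st["tool_pos"],st["opening"],st["force"],st["wrist_torque"])
s=cam("side"); save(s,"s29.png",(270,150,320,190),16)
```

```text
[ 0.66214743  0.1085936  -0.01583347] 0.05381629206723213 [-0.19159227  0.3392249  -2.31146873] [0.03038124 0.02719412 0.0320068 ]
```

View pics/s29.png

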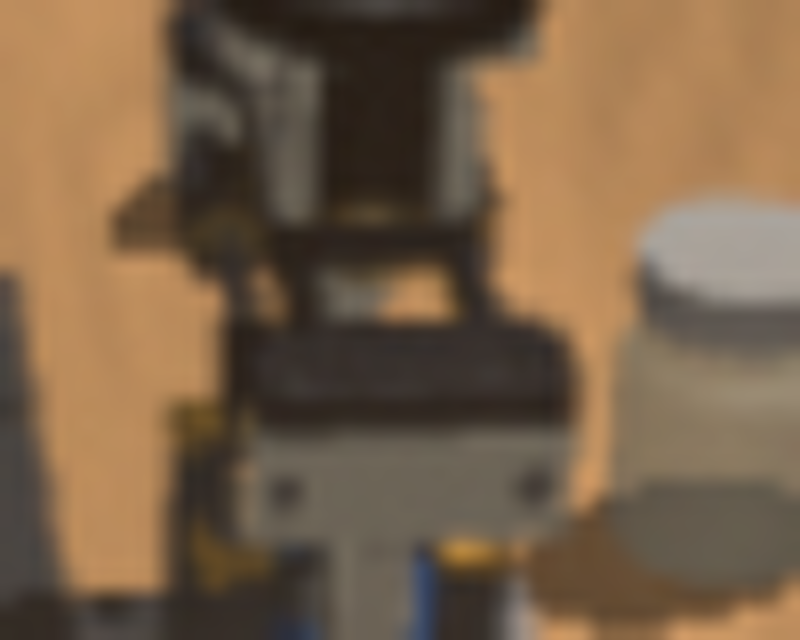

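Call:
jog_arm --commands '[[[0,0,-0.005],[0,0,0],1],[[0,0,-0.0085],[0,0,0],1],[[0,0,-0.0085],[0,0,0],1]]'

```text
t: 31.6
tool_pos: [0.6633, 0.1087, -0.0185]
orientation: [-3.141, 0.001, -0.003]
force: [-4.5, -0.7, 7.1]
opening: 0.0538
```

Call:
jog_arm --commands '[[[0,0,0],[0,0,0],-0.4],[[0,0,0],[0,0,0],-0.4],[[0,0,0],[0,0,0],-0.4],[[0,0,0.08],[0,0,0],-0.4],[[0,0,0.18],[0,0,0],-0.4],[[-0.03,-0.1,0.22],[0,0,0],-0.4],[[-0.06,-0.2,0.22],[0,0,0],-0.4],[[-0.15,-0.3,0.22],[0,0,0],-0.4],[[-0.2,-0.35,0.22],[0,0,0],-0.4],[[-0.25,-0.38,0.22],[0,0,0],-0.4]]'

```text
t: 32.85
tool_pos: [0.5115, -0.1214, 0.1134]
orientation: [3.141, -0.004, 0.002]
force: [-0.1, -0.5, -0.3]
opening: 0.0651
```

Run:
```python
from meas import *
st=robot.read_state();print(st["tool_pos"],st["opening"],st["force"],st["orientation"])
s=cam("side"); save(s,"s30.png",(250,140,330,200),10)
t=cam("top"); save(t,"t30.png",(180,120,270,190),8.8)
run(("spacer1","spacer2"))
```

```text
[ 0.51150702 -0.12144199  0.11335457] 0.06506124121277525 [-0.0568713  -0.4841667  -0.25410132] [ 3.14124193e+00 -4.08243211e-03  2.38329334e-03]
top spacer1 [ 489.1 -200.8] [51.3 31.2] 3.1 [319. 210.]
top spacer2 [ 454.6 -383.8] [54.7 54.8] 8.4 [379. 219.]
side spacer1 [ 496.8 -213. ] [54.5 54.8] 3.3 [251. 252.]
side spacer2 [ 459.4 -383.5] [54.3 55.1] 8.1 [241. 293.]
```

View pics/s30.png

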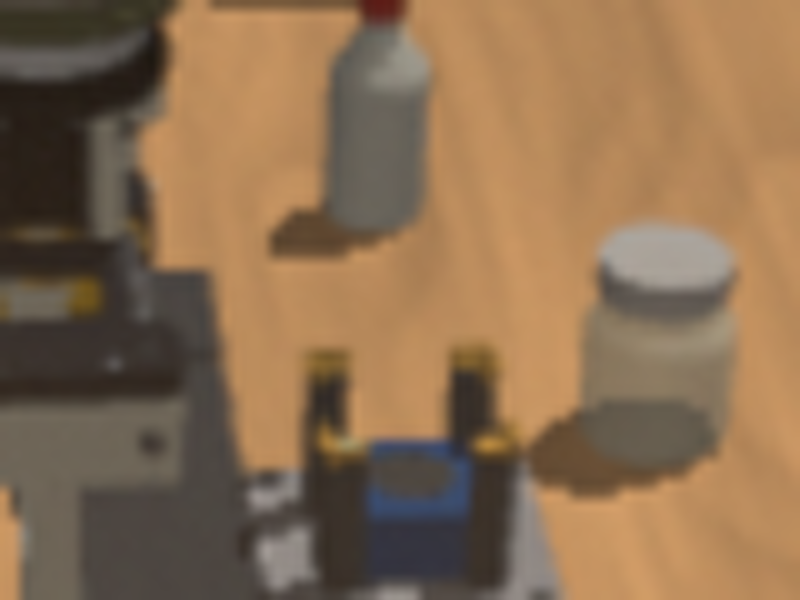

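View pics/t30.png

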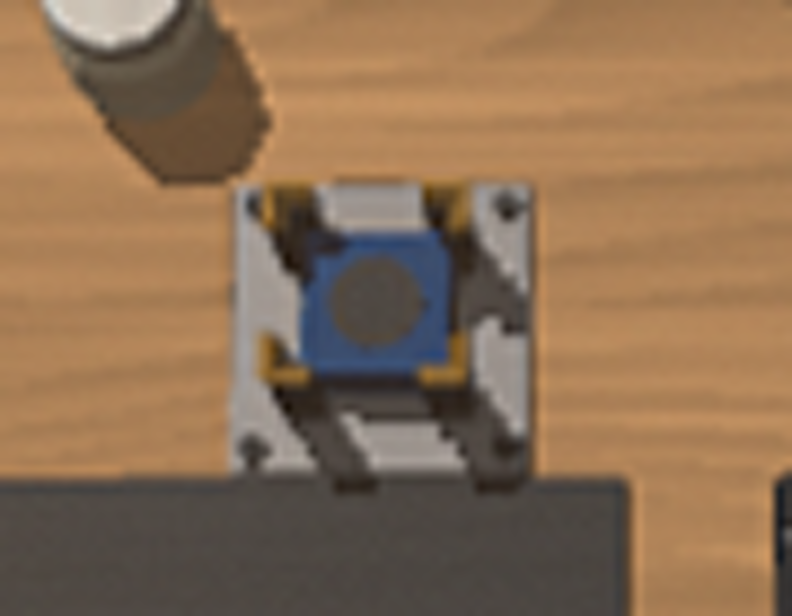

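Call:
jog_arm --commands '[[[-0.02,-0.08,0],[0,0,0.0115],-0.4],[[-0.0342,-0.151,-0.05],[0,0,0.0115],-0.4],[[-0.0342,-0.151,-0.1],[0,0,0.0115],-0.4],[[-0.0342,-0.151,-0.15],[0,0,0.0115],-0.4],[[-0.0342,-0.151,-0.18],[0,0,0.0115],-0.4],[[-0.0342,-0.151,-0.18],[0,0,0.0115],-0.4],[[-0.0342,-0.151,-0.18],[0,0,0.0115],-0.4]]' --newtons 30

```text
t: 33.92
tool_pos: [0.4941, -0.2103, 0.0069]
orientation: [3.139, 0.112, 0.006]
force: [0.4, -0.5, 0.4]
opening: 0.0652
```

Run:
```python
from meas import *
st=robot.read_state();print(st["tool_pos"],st["opening"],st["force"],R.from_rotvec(st["orientation"]).as_matrix().round(4))
s=cam("side"); save(s,"s31.png",(220,210,300,270),10)
```

```text
[ 0.49414474 -0.21026924  0.00693571] 0.06517124404429998 [ 0.42971717 -0.49782382  0.4142913 ] [[ 9.975e-01  7.100e-02  4.100e-03]
 [ 7.100e-02 -9.975e-01 -3.000e-04]
 [ 4.100e-03  6.000e-04 -1.000e+00]]
```

View pics/s31.png

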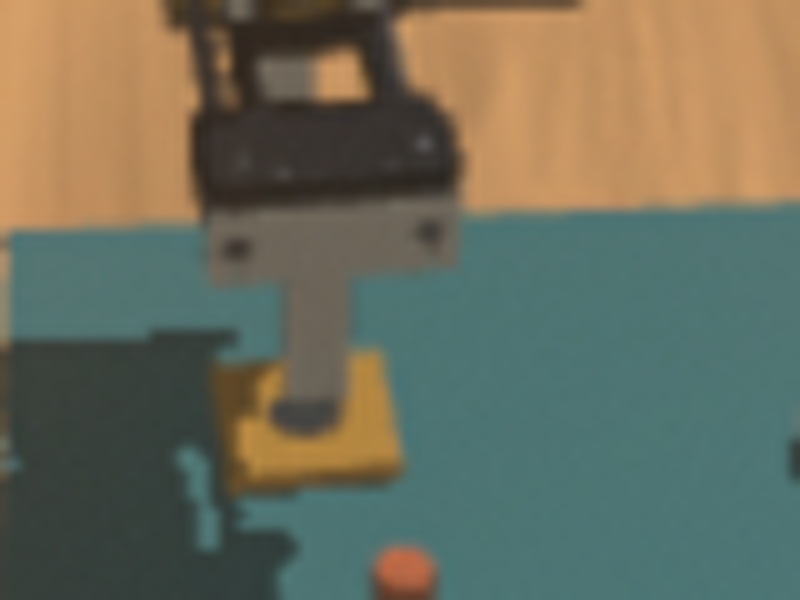

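Call:
jog_arm --commands '[[[-0.0045,-0.003,-0.03],[0,0,0],-0.4],[[-0.0045,-0.003,-0.06],[0,0,0],-0.4],[[-0.0045,-0.003,-0.0723],[0,0,0],-0.4],[[-0.0045,-0.003,-0.0723],[0,0,0],-0.4]]' --newtons 30

```text
t: 34.48
tool_pos: [0.4909, -0.2119, -0.0372]
orientation: [-3.14, -0.111, -0.005]
force: [1.2, -0.9, 0.4]
opening: 0.0648
```

Call:
jog_arm --commands '[[[0,0,0],[0,0,0],1],[[0,0,0],[0,0,0],1],[[0,0,0],[0,0,0],1],[[0,0,0.08],[0,0,0],1],[[0,0,0.16],[0,0,0],1],[[0,0,0.16],[0,0,0],1]]'

```text
t: 35.22
tool_pos: [0.4945, -0.2139, 0.0641]
orientation: [3.135, 0.111, 0.017]
force: [0.2, -0.5, -0.1]
opening: 0.0534
```

Run:
```python
from meas import *
st=robot.read_state();print(st["tool_pos"],st["opening"],st["force"],R.from_rotvec(st["orientation"]).as_matrix().round(4))
s=cam("side"); save(s,"s32.png",(220,190,300,250),10)
Rm=R.from_rotvec(st["orientation"]).as_matrix(); o=st["tool_pos"]+[0,0,.0386-.002]
for sx in(-1,1): print((proj(s,[o+Rm[:,0]*.027*sx+Rm[:,1]*.027, o+Rm[:,0]*.0075*sx+Rm[:,1]*.037])+.5-[220,190])*10)
```

```text
[ 0.4944864  -0.21393673  0.06412081] 0.053409646417711266 [ 0.19157878 -0.54678708 -0.08398735] [[ 0.9974  0.0708  0.0112]
 [ 0.0708 -0.9975 -0.0043]
 [ 0.0109  0.0051 -0.9999]]
[[225.66499077 451.00389539]
 [295.68765053 466.14263927]]
[[408.27991427 435.01611985]
 [346.74727001 461.64444686]]
```

View pics/s32.png

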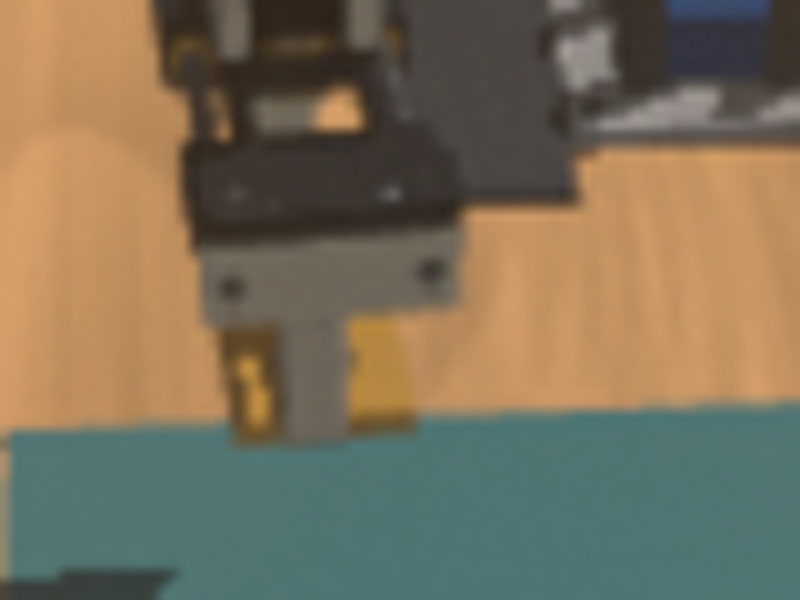

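Call:
jog_arm --commands '[[[0.03,0.06,0.01],[0,0,-0.0113],1],[[0.07,0.14,0.02],[0,0,-0.0113],1],[[0.11,0.23,0.02],[0,0,-0.0113],1],[[0.15,0.32,0.02],[0,0,-0.0113],1],[[0.2,0.41,0.02],[0,0,-0.0113],1],[[0.24,0.49,0.02],[0,0,-0.0113],1],[[0.2673,0.5375,0.02],[0,0,-0.0113],1],[[0.2673,0.5375,0.02],[0,0,-0.0113],1],[[0.2673,0.5375,0.02],[0,0,-0.0113],1],[[0.2673,0.5375,0.02],[0,0,-0.0113],1]]' --newtons 40

```text
t: 36.52
tool_pos: [0.6523, 0.1082, 0.0726]
orientation: [3.138, -0.002, 0.01]
force: [-0.2, -0.4, -1.2]
opening: 0.0535
```

Run:
```python
from meas import *
st=robot.read_state();print(st["tool_pos"],st["opening"],st["force"],R.from_rotvec(st["orientation"]).as_matrix().round(4))
s=cam("side"); save(s,"s33.png",(270,150,320,190),16)
```

```text
[0.65233637 0.108159   0.07260763] 0.05354651211127779 [-0.18322745 -0.37546971 -1.15941113] [[ 1.     -0.0016  0.0061]
 [-0.0015 -1.     -0.0032]
 [ 0.0061  0.0032 -1.    ]]
```

View pics/s33.png

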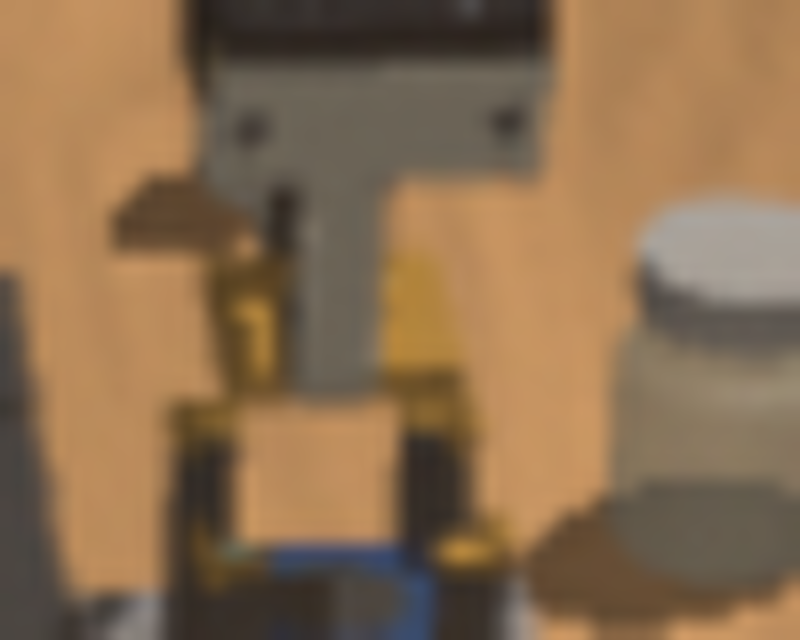

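Run:
```python
from meas import *
s=cam("side")
def aty(c,uv,y):
    o,d=ray(c,uv); return o+d*(y-o[1])/d[1]
for u,v in((228,393),(467,390)): print(aty(s,cr(u,v,270,150,16),.081),atz(s,cr(u,v,270,150,16),.109))
```

```text
[0.62806358 0.081      0.11305884] [0.6289885  0.08796569 0.109     ]
[0.68180274 0.081      0.1121688 ] [0.68274411 0.08643196 0.109     ]
```

Call:
jog_arm --commands '[[[0.0048,0.0007,0],[0.0005,0.001,0],1],[[0.0048,0.0007,-0.02],[0.0005,0.001,0],1],[[0.0048,0.0007,-0.045],[0.0005,0.001,0],1],[[0.0048,0.0007,-0.065],[0.0005,0.001,0],1],[[0.0048,0.0007,-0.065],[0.0005,0.001,0],1]]'

```text
t: 37.25
tool_pos: [0.6539, 0.1087, 0.0317]
orientation: [3.141, -0.002, -0.005]
force: [-0.3, -0.5, -0.9]
opening: 0.0529
```

Run:
```python
from meas import *
st=robot.read_state();print(st["tool_pos"],st["opening"],st["force"],R.from_rotvec(st["orientation"]).as_matrix().round(4))
s=cam("side"); save(s,"s34.png",(270,150,320,190),16)
```

```text
[0.65391694 0.10865964 0.03173531] 0.05291598614315353 [-0.33997899 -0.53023817 -0.94039686] [[ 1.0e+00 -1.5e-03 -3.0e-03]
 [-1.5e-03 -1.0e+00 -2.0e-04]
 [-3.0e-03  2.0e-04 -1.0e+00]]
```

View pics/s34.png

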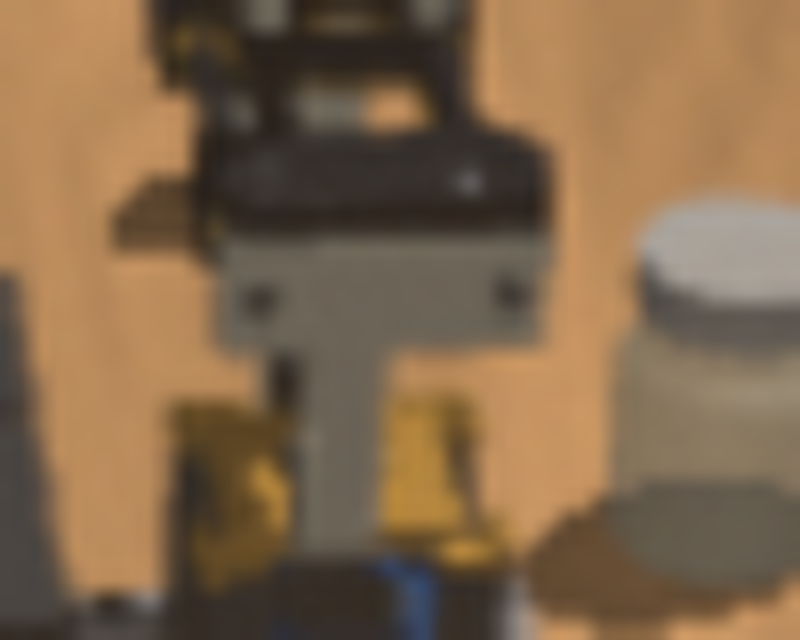

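Call:
jog_arm --commands '[[[0.002,0,-0.01],[0,-0.0005,0],1],[[0.002,0,-0.025],[0,-0.0005,0],1],[[0.002,0,-0.038],[0,-0.0005,0],1],[[0.002,0,-0.042],[0,-0.0005,0],1],[[0.002,0,-0.042],[0,-0.0005,0],1]]'

```text
t: 37.92
tool_pos: [0.6558, 0.1088, 0.0074]
orientation: [3.142, -0.002, 0.002]
force: [0.2, -0.6, -1.4]
opening: 0.0532
```

Call:
jog_arm --commands '[[[0,0,-0.005],[0,0,0],1],[[0,0,-0.005],[0,0,0],1]]'

```text
t: 38.17
tool_pos: [0.6556, 0.1087, 0.0043]
orientation: [3.142, -0.002, 0.002]
force: [-1.3, 0.1, -0.8]
opening: 0.0529
```

Call:
jog_arm --commands '[[[0,0,-0.003],[0,0,0],1],[[0,0,-0.003],[0,0,0],1]]'

```text
t: 38.42
tool_pos: [0.656, 0.1087, 0.0031]
orientation: [3.142, -0.002, 0.003]
force: [-1.2, -0.1, 2.9]
opening: 0.0533
```

Call:
jog_arm --commands '[[[0,0,0],[0,0,0],-0.4],[[0,0,0],[0,0,0],-0.4],[[0,0,0],[0,0,0],-0.4],[[0,0,0.08],[0,0,0],-0.4],[[0,0,0.17],[0,0,0],-0.4],[[-0.05,-0.1,0.18],[0,0,0],-0.4],[[-0.1,-0.2,0.18],[0,0,0],-0.4],[[-0.15,-0.3,0.18],[0,0,0.01],-0.4],[[-0.2,-0.4,0.18],[0,0,0.0231],-0.4],[[-0.24,-0.5,0.18],[0,0,0.0231],-0.4]]'

```text
t: 39.67
tool_pos: [0.5189, -0.1737, 0.1113]
orientation: [3.133, 0.228, 0.004]
force: [1.0, -0.1, 0.0]
opening: 0.0655
```

Run:
```python
from meas import *
st=robot.read_state();print(st["tool_pos"],st["opening"],st["force"],R.from_rotvec(st["orientation"]).as_matrix().round(4))
s=cam("side"); save(s,"s35.png",(250,140,330,200),10)
t=cam("top"); save(t,"t35.png",(180,120,270,190),8.8)
run(("spacer1","spacer2"))
```

```text
[ 0.51892015 -0.17374102  0.11128496] 0.06549432072583294 [ 0.96433503 -0.07474345  0.00210434] [[ 9.895e-01  1.447e-01  2.400e-03]
 [ 1.447e-01 -9.895e-01 -0.000e+00]
 [ 2.400e-03  4.000e-04 -1.000e+00]]
top spacer1 [667.1 108.3] [53.6 55.1] 0.2 [223. 155.]
top spacer2 [ 454.6 -383.8] [54.7 54.8] 8.4 [379. 219.]
side spacer1 [666.9 168.7] [58.2 66.4] 1.1 [291. 186.]
side spacer2 [ 459.4 -383.5] [54.3 55.1] 8.1 [241. 293.]
```

View pics/s35.png

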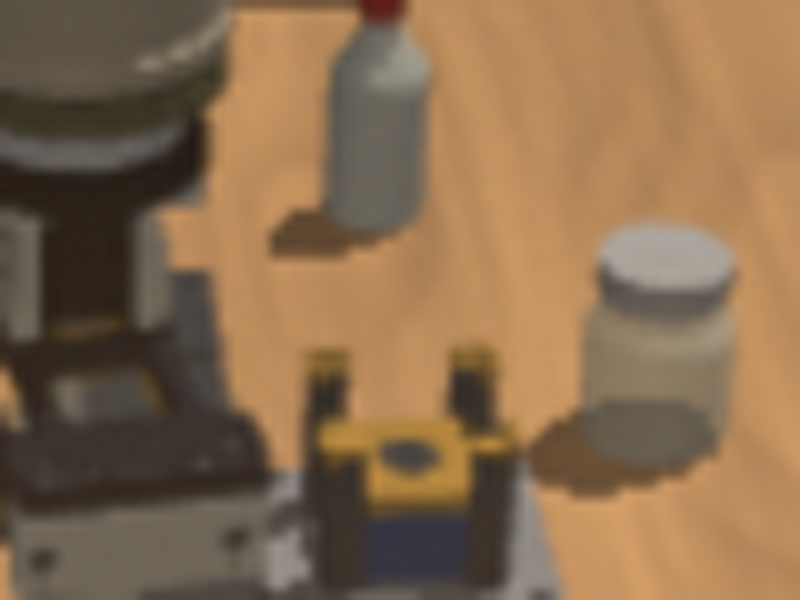

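View pics/t35.png

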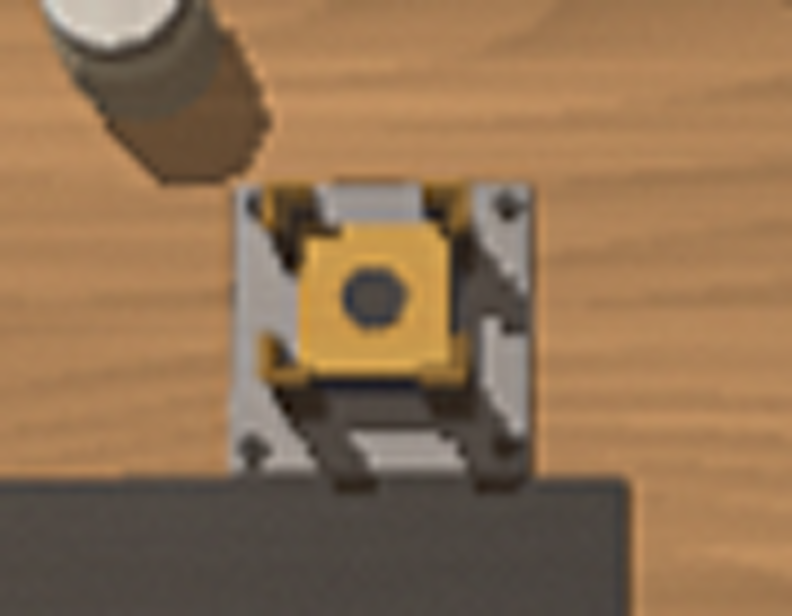

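Call:
jog_arm --commands '[[[-0.03,-0.1,0],[0,0,0],-0.4],[[-0.06,-0.2,0],[0,0,0],-0.4],[[-0.09,-0.3,0],[0,0,0],-0.4],[[-0.1032,-0.3497,-0.06],[0,0,0],-0.4],[[-0.1032,-0.3497,-0.12],[0,0,0],-0.4],[[-0.1032,-0.3497,-0.175],[0,0,0],-0.4],[[-0.1032,-0.3497,-0.175],[0,0,0],-0.4],[[-0.1032,-0.3497,-0.175],[0,0,0],-0.4]]' --newtons 30

```text
t: 40.88
tool_pos: [0.4591, -0.3828, 0.0075]
orientation: [3.133, 0.223, 0.005]
force: [0.9, -0.5, -0.1]
opening: 0.065
```

Run:
```python
from meas import *
st=robot.read_state();print(st["tool_pos"],st["opening"],st["force"],R.from_rotvec(st["orientation"]).as_matrix().round(4))
s=cam("side"); save(s,"s36.png",(200,240,280,310),10)
```

```text
[ 0.45914485 -0.38284972  0.00749925] 0.06499019140551389 [ 0.88866089 -0.49612762 -0.07168267] [[ 9.899e-01  1.415e-01  3.300e-03]
 [ 1.415e-01 -9.899e-01 -4.000e-04]
 [ 3.200e-03  9.000e-04 -1.000e+00]]
```

View pics/s36.png

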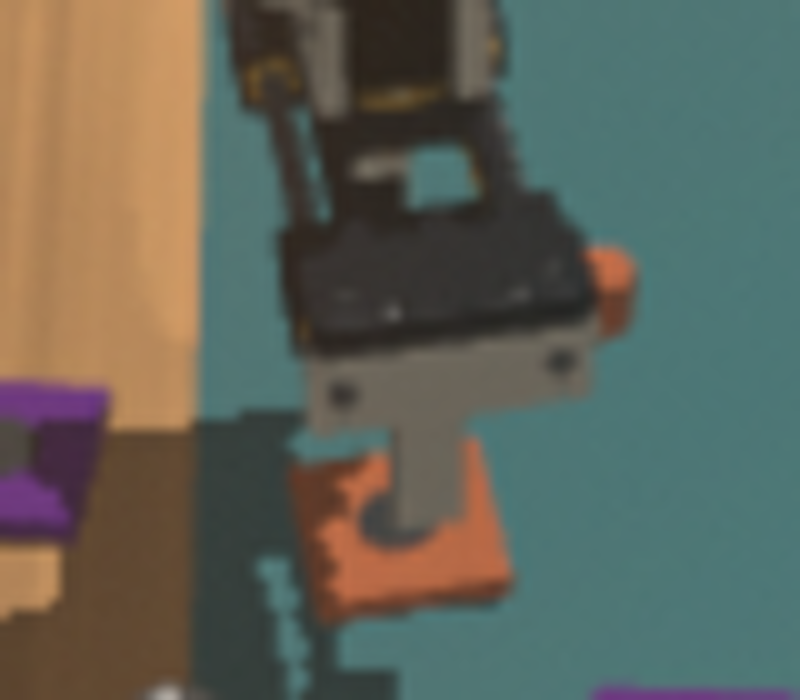

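Call:
jog_arm --commands '[[[-0.0036,-0.001,-0.03],[0,0,0],-0.4],[[-0.0036,-0.001,-0.06],[0,0,0],-0.4],[[-0.0036,-0.001,-0.0738],[0,0,0],-0.4],[[-0.0036,-0.001,-0.0738],[0,0,0],-0.4]]'

```text
t: 41.42
tool_pos: [0.4566, -0.3835, -0.0373]
orientation: [3.133, 0.222, 0.005]
force: [0.0, -0.5, 0.9]
opening: 0.0655
```

Call:
jog_arm --commands '[[[0,0,0],[0,0,0],1],[[0,0,0],[0,0,0],1],[[0,0,0],[0,0,0],1],[[0,0,0.08],[0,0,0],1],[[0,0,0.16],[0,0,0],1],[[0,0,0.18],[0,0,0],1],[[0,0,0.18],[0,0,0],1]]'

```text
t: 42.3
tool_pos: [0.4572, -0.3841, 0.0716]
orientation: [3.132, 0.222, 0.007]
force: [-0.5, -0.1, -0.9]
opening: 0.0536
```

Run:
```python
from meas import *
st=robot.read_state();print(st["tool_pos"],st["opening"],st["force"],R.from_rotvec(st["orientation"]).as_matrix().round(4))
s=cam("side"); save(s,"s37.png",(200,220,280,290),10)
```

```text
[ 0.45717014 -0.38405383  0.0715969 ] 0.05356331581259538 [-0.48231956 -0.06749818 -0.91593237] [[ 0.99    0.1411  0.0044]
 [ 0.1411 -0.99   -0.0016]
 [ 0.0042  0.0022 -1.    ]]
```

View pics/s37.png

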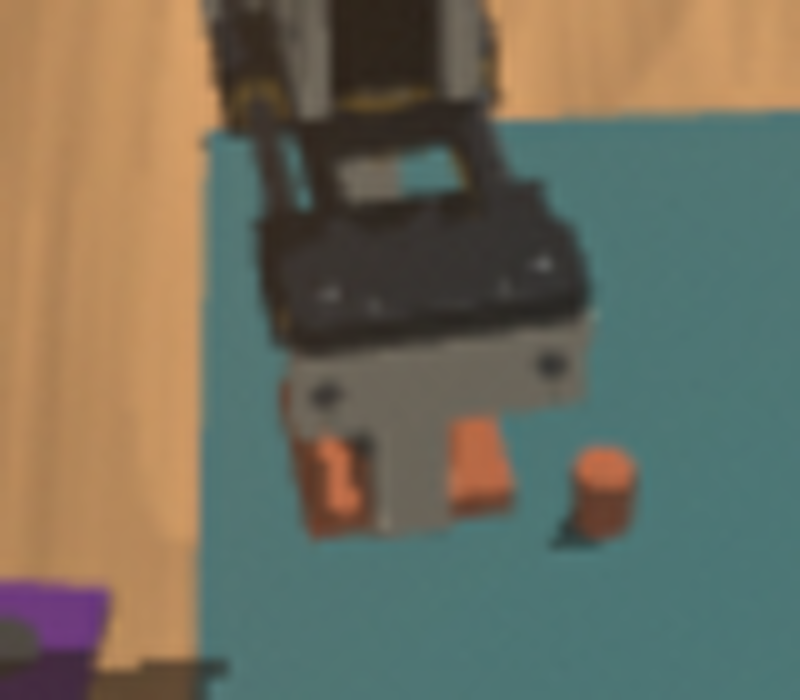

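Call:
jog_arm --commands '[[[0.03,0.07,0.01],[0,0,0],1],[[0.07,0.15,0.02],[0,0,-0.01],1],[[0.11,0.24,0.02],[0,0,-0.0225],1],[[0.15,0.33,0.02],[0,0,-0.0225],1],[[0.19,0.42,0.02],[0,0,-0.0225],1],[[0.23,0.51,0.02],[0,0,-0.0225],1],[[0.26,0.6,0.02],[0,0,-0.0225],1],[[0.29,0.69,0.02],[0,0,-0.0225],1],[[0.32,0.77,0.02],[0,0,-0.0225],1],[[0.335,0.821,0.02],[0,0,-0.0225],1]]' --newtons 40

```text
t: 43.6
tool_pos: [0.6559, 0.1119, 0.0785]
orientation: [3.142, 0.003, -0.003]
force: [0.4, -0.3, 0.2]
opening: 0.0533
```

Call:
jog_arm --commands '[[[0.003,0,0],[0,0,0],1],[[0.003,0,0],[0,0,0],1],[[0.003,0,0],[0,0,0],1]]'

```text
t: 43.98
tool_pos: [0.657, 0.1105, 0.0776]
orientation: [3.141, 0.001, -0.005]
force: [1.1, 0.5, -0.4]
opening: 0.0531
```

Run:
```python
from meas import *
st=robot.read_state();print(st["tool_pos"],st["opening"],st["force"],R.from_rotvec(st["orientation"]).as_matrix().round(4))
s=cam("side"); save(s,"s38.png",(270,150,320,190),16)
```

```text
[0.65698482 0.1104824  0.07760609] 0.05311086328478488 [ 1.0636591   0.46630203 -0.37639193] [[ 1.0e+00  5.0e-04 -3.4e-03]
 [ 5.0e-04 -1.0e+00 -5.0e-04]
 [-3.4e-03  5.0e-04 -1.0e+00]]
```

View pics/s38.png

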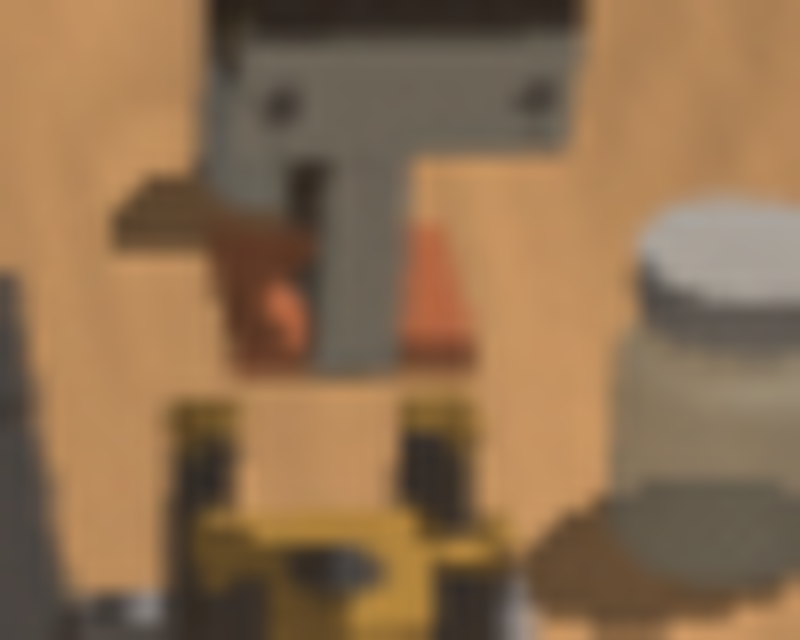

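Run:
```python
from meas import *
s=cam("side")
def aty(c,uv,y):
    o,d=ray(c,uv); return o+d*(y-o[1])/d[1]
for u,v in((234,377),(475,374)): print(aty(s,cr(u,v,270,150,16),.0835),atz(s,cr(u,v,270,150,16),.114))
```

```text
[0.62959425 0.0835     0.1156888 ] [0.62998376 0.08641365 0.114     ]
[0.68381527 0.0835     0.11479372] [0.68405394 0.08486781 0.114     ]
```

Call:
jog_arm --commands '[[[0.0023,-0.003,0],[0,-0.0005,0],1],[[0.0023,-0.003,-0.02],[0,-0.0005,0],1],[[0.0023,-0.003,-0.045],[0,-0.0005,0],1],[[0.0023,-0.003,-0.07],[0,-0.0005,0],1],[[0.0023,-0.003,-0.07],[0,-0.0005,0],1]]'

```text
t: 44.7
tool_pos: [0.6568, 0.1087, 0.0334]
orientation: [3.141, 0.001, -0.005]
force: [0.0, 0.4, 0.4]
opening: 0.0533
```

Run:
```python
from meas import *
st=robot.read_state();print(st["tool_pos"],st["opening"],st["force"],R.from_rotvec(st["orientation"]).as_matrix().round(4))
s=cam("side"); save(s,"s39.png",(270,150,320,190),16)
```

```text
[0.65682954 0.10872984 0.03343441] 0.05331053416735435 [0.02336197 0.40994937 0.36656599] [[ 1.0e+00  5.0e-04 -3.5e-03]
 [ 5.0e-04 -1.0e+00 -7.0e-04]
 [-3.5e-03  7.0e-04 -1.0e+00]]
```

View pics/s39.png

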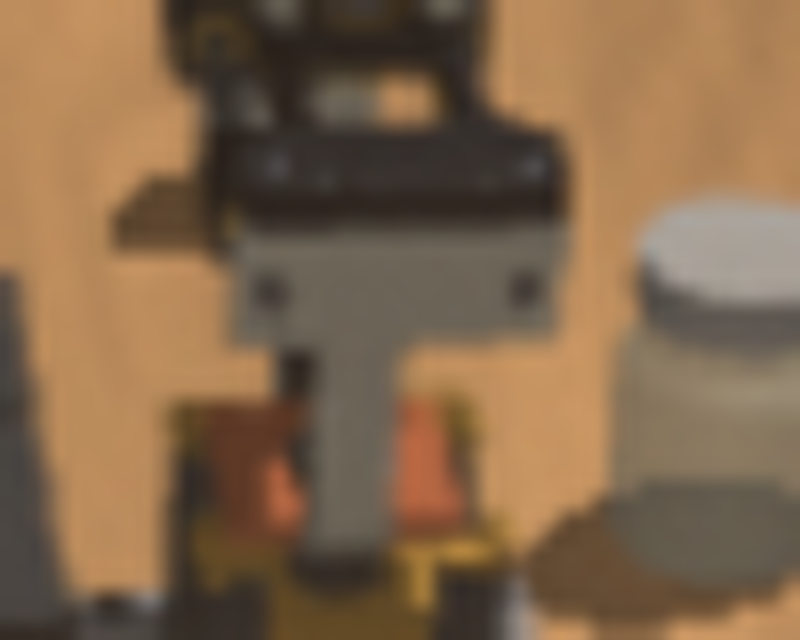

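Call:
jog_arm --commands '[[[0.0025,0,0],[0,-0.0005,0],1],[[0.0025,0,-0.012],[0,-0.0005,0],1],[[0.0025,0,-0.025],[0,-0.0005,0],1],[[0.0025,0,-0.033],[0,-0.0005,0],1],[[0.0025,0,-0.033],[0,-0.0005,0],1]]'

```text
t: 45.38
tool_pos: [0.6586, 0.1088, 0.0141]
orientation: [3.141, 0.001, 0.0]
force: [-0.4, 0.7, -0.5]
opening: 0.0534
```

Call:
jog_arm --commands '[[[0,0,-0.003],[0,0,0],1],[[0,0,-0.004],[0,0,0],1],[[0,0,-0.004],[0,0,0],1]]'

```text
t: 45.75
tool_pos: [0.6587, 0.1088, 0.0118]
orientation: [3.141, 0.001, 0.0]
force: [0.8, -0.2, -1.4]
opening: 0.0534
```

Call:
jog_arm --commands '[[[0,0,-0.003],[0,0,0],1],[[0,0,-0.003],[0,0,0],1]]'

```text
t: 46.0
tool_pos: [0.659, 0.1088, 0.0107]
orientation: [3.141, 0.001, 0.002]
force: [-0.7, -0.9, 3.3]
opening: 0.0533
```

Call:
jog_arm --commands '[[[0,0,0],[0,0,0],-0.4],[[0,0,0],[0,0,0],-0.4],[[0,0,0],[0,0,0],-0.4],[[0,0,0.08],[0,0,0],-0.4],[[0,0,0.17],[0,0,0],-0.3],[[-0.05,-0.07,0.19],[0,0,0],0],[[-0.1,-0.14,0.19],[0,0,0],0.1],[[-0.2,-0.16,0.19],[0,0,0],0.2],[[-0.3,-0.18,0.19],[0,0,0],0.3],[[-0.3,-0.2,0.19],[0,0,0],0.3]]'

```text
t: 47.25
tool_pos: [0.4738, -0.0111, 0.1227]
orientation: [3.142, 0.001, -0.004]
force: [0.3, 0.3, -0.1]
opening: 0.0327
```

Run:
```python
from meas import *
st=robot.read_state();print(st["tool_pos"],st["opening"],st["force"],R.from_rotvec(st["orientation"]).as_matrix().round(4))
s=cam("side"); save(s,"s40.png",(250,140,330,200),10); save(s,"s40c.png",(280,225,330,275),14)
t=cam("top"); save(t,"t40.png",(180,120,270,190),8.8); save(t,"t40c.png",(305,130,350,175),14)
```

```text
[ 0.47380182 -0.01107184  0.12274053] 0.03269231595384844 [ 0.25659301  0.27898585 -0.05013703] [[ 1.0e+00  4.0e-04 -2.8e-03]
 [ 4.0e-04 -1.0e+00 -0.0e+00]
 [-2.8e-03  0.0e+00 -1.0e+00]]
```

View pics/s40.png

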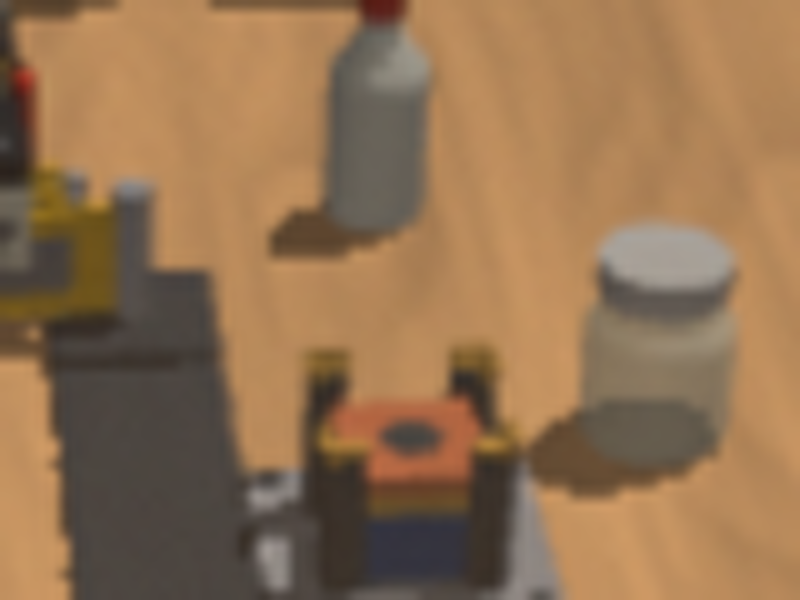

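View pics/t40.png

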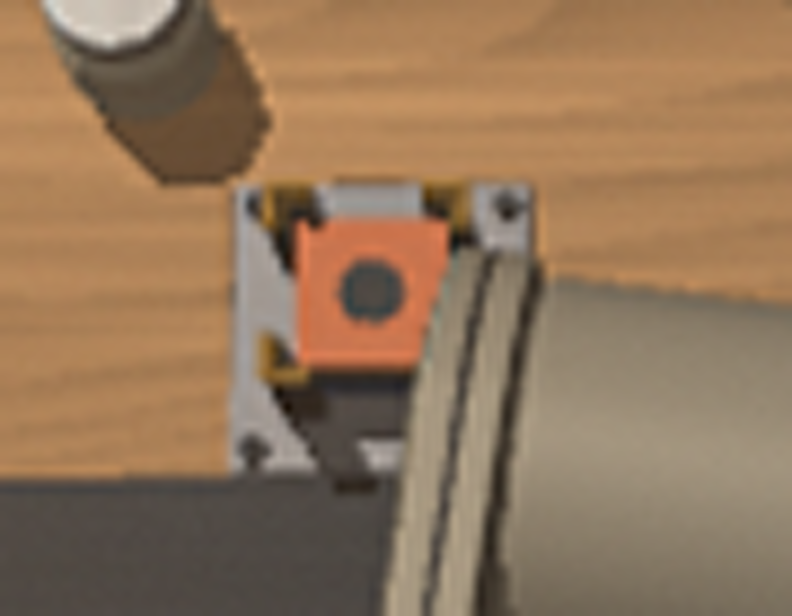

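View pics/s40c.png

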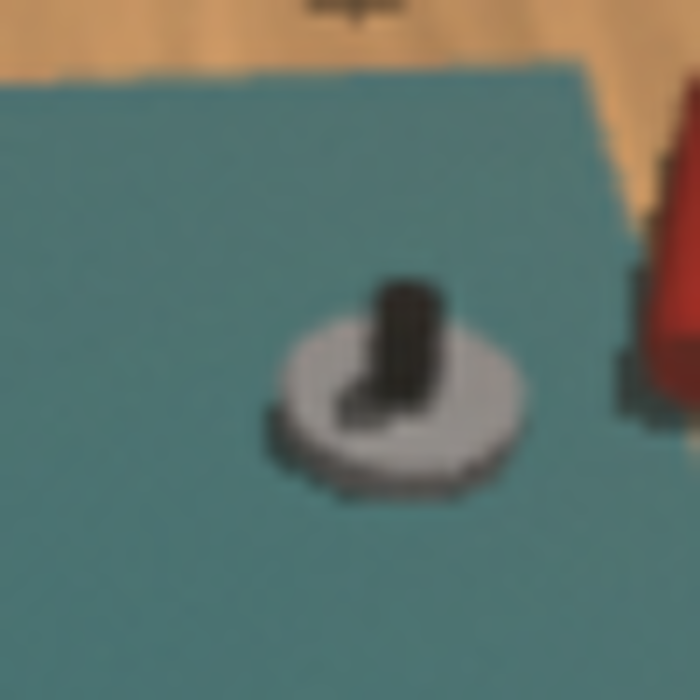

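View pics/t40c.png

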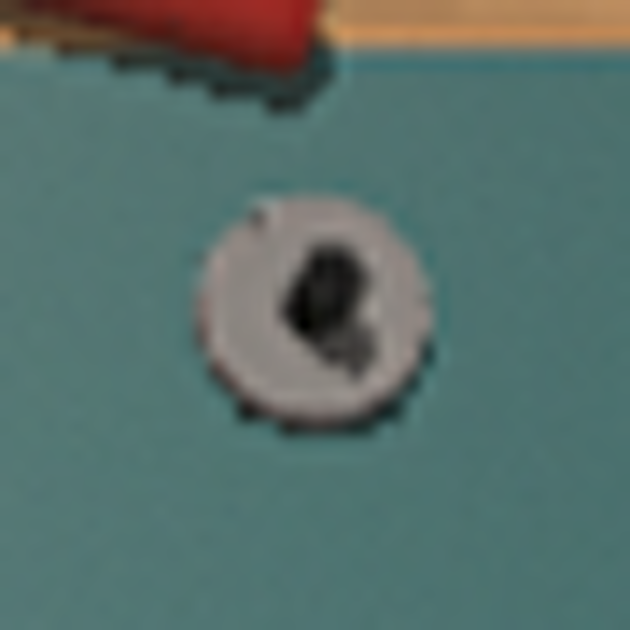

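Run:
```python
from meas import *
s=cam("side");t=cam("top")
print(atz(t,cr(316,306,305,130,14),.010),atz(t,cr(333,268,305,130,14),.036))
print(atz(s,cr(404,397,280,225,14),.010),atz(s,cr(408,293,280,225,14),.036))
```

```text
[ 0.67440472 -0.22915253  0.01      ] [ 0.67611148 -0.22895008  0.036     ]
[ 0.67354909 -0.22986833  0.01      ] [ 0.67339119 -0.22556748  0.036     ]
```

Call:
jog_arm --commands '[[[0.07,-0.08,0],[0,-0.0004,0],0.3],[[0.14,-0.16,0],[0,-0.0004,0],0.3],[[0.21,-0.24,0],[0,-0.0004,0],0.3],[[0.28,-0.32,0],[0,-0.0004,0],0.3],[[0.3343,-0.3623,0],[0,-0.0004,0],0.3],[[0.3343,-0.3623,-0.06],[0,-0.0004,0],0.3],[[0.3343,-0.3623,-0.12],[0,-0.0004,0],0.3],[[0.3343,-0.3623,-0.15],[0,-0.0004,0],0.3],[[0.3343,-0.3623,-0.15],[0,-0.0004,0],0.3],[[0.3343,-0.3623,-0.15],[0,-0.0004,0],0.3]]' --newtons 30

```text
t: 48.7
tool_pos: [0.6828, -0.229, 0.0377]
orientation: [3.14, 0.0, 0.013]
force: [0.2, 0.2, -0.6]
opening: 0.0324
```

Run:
```python
from meas import *
st=robot.read_state();print(st["tool_pos"],st["opening"],st["force"],R.from_rotvec(st["orientation"]).as_matrix().round(4))
s=cam("side"); save(s,"s41.png",(280,215,330,265),14)
```

```text
[ 0.68283914 -0.22903079  0.03770645] 0.032355166416089765 [ 0.23833357  0.24620427 -0.57404061] [[ 1.0e+00  2.0e-04  8.4e-03]
 [ 2.0e-04 -1.0e+00 -1.7e-03]
 [ 8.4e-03  1.7e-03 -1.0e+00]]
```

View pics/s41.png

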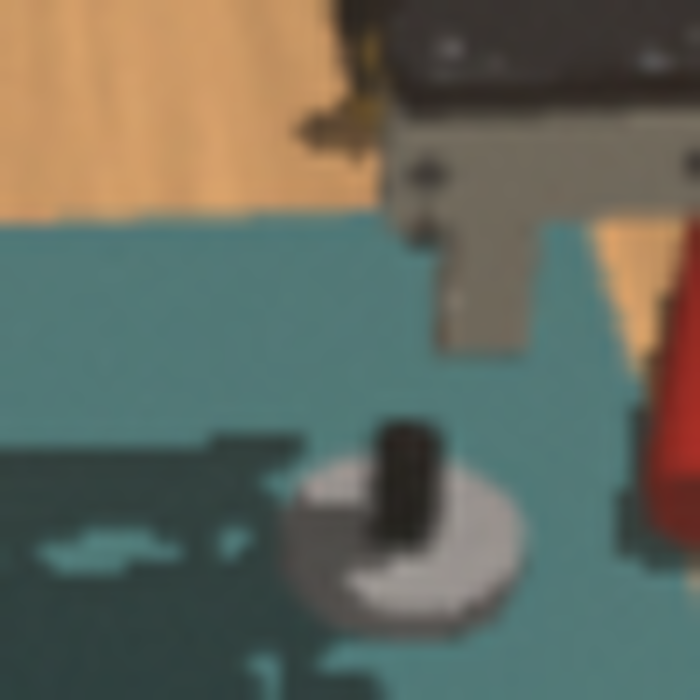

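Run:
```python
from meas import *
st=robot.read_state();s=cam("side");o=st["tool_pos"]+[0,0,.0386]; print(st["tool_pos"],st["dq"])
f=lambda p:(proj(s,p)+.5-[280,215])*14
print(f([o+[0,-.016,0],o+[0,-.026,0],o+[-.009,-.026,0],o+[.009,-.026,0]]))
print(f([[.6744,-.2285,.036],[.6744,-.2285,.01]]))
```

```text
[ 0.68303167 -0.22916232  0.03821186] [-0.00143807 -0.01010463  0.00295169 -0.00036851 -0.00333225  0.00043431]
[[480.81779578 341.72952973]
 [488.85230875 371.39343902]
 [446.69891956 372.90782789]
 [530.97213646 369.88025586]]
[[415.21335211 441.91664927]
 [407.32935663 533.30344241]]
```

Call:
jog_arm --commands '[[[-0.0143,0.001,0],[0.0003,0.0013,0],0.3],[[-0.0143,0.001,0],[0.0003,0.0013,0],0.3],[[-0.0143,0.001,0],[0.0003,0.0013,0],0.3],[[-0.0143,0.001,-0.02],[0.0003,0.0013,0],0.3],[[-0.0143,0.001,-0.02],[0.0003,0.0013,0],0.3]]'

```text
t: 49.42
tool_pos: [0.673, -0.228, 0.024]
orientation: [-3.14, -0.0, 0.003]
force: [-0.3, -0.4, 0.1]
opening: 0.0326
```

Run:
```python
from meas import *
st=robot.read_state();print(st["tool_pos"],st["opening"],st["force"],R.from_rotvec(st["orientation"]).as_matrix().round(4))
s=cam("side"); save(s,"s42.png",(280,215,330,265),14)
```

```text
[ 0.67296406 -0.2280346   0.02399026] 0.0326422667565277 [-0.32925633 -0.35273257  0.08568301] [[ 1.0e+00  1.0e-04 -2.0e-03]
 [ 1.0e-04 -1.0e+00  1.1e-03]
 [-2.0e-03 -1.1e-03 -1.0e+00]]
```

View pics/s42.png

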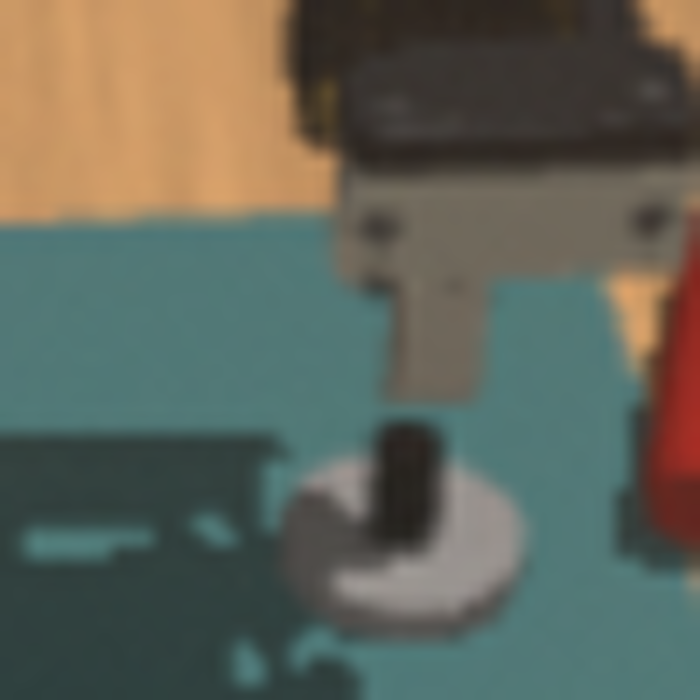

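Call:
jog_arm --commands '[[[0,0,-0.03],[0,0,0],0.3],[[0,0,-0.06],[0,0,0],0.3],[[0,0,-0.082],[0,0,0],0.3],[[0,0,-0.082],[0,0,0],0.3]]'

```text
t: 49.98
tool_pos: [0.6722, -0.2277, -0.0266]
orientation: [-3.14, -0.0, 0.006]
force: [0.3, -0.6, -0.4]
opening: 0.0326
```

Call:
jog_arm --commands '[[[0,0,0],[0,0,0],1],[[0,0,0],[0,0,0],1],[[0,0,0],[0,0,0],1],[[0,0,0.08],[0,0,0],1],[[0,0,0.15],[0,0,0],1],[[0,0,0.18],[0,0,0],1],[[0,0,0.18],[0,0,0],1]]'

```text
t: 50.85
tool_pos: [0.6733, -0.2282, 0.0829]
orientation: [-3.141, -0.0, 0.001]
force: [-0.1, -0.4, -1.3]
opening: 0.0155
```

Run:
```python
from meas import *
st=robot.read_state();print(st["tool_pos"],st["opening"],st["force"],R.from_rotvec(st["orientation"]).as_matrix().round(4))
s=cam("side"); save(s,"s43.png",(280,190,330,240),14)
f=lambda p:(proj(s,p)+.5-[280,190])*14
o=st["tool_pos"]+[0,0,.0386-.013]
print(f([o+[.027,0,.01],o+[-.027,0,.01],o+[0,-.027,.01],o+[0,.027,.01],o+[0,0,.036]]))
```

```text
[ 0.67325611 -0.22818213  0.0828905 ] 0.015521686902981746 [-0.09190425 -0.37806978 -1.34117231] [[ 1.e+00  1.e-04 -9.e-04]
 [ 1.e-04 -1.e+00  7.e-04]
 [-9.e-04 -7.e-04 -1.e+00]]
[[562.06186224 483.9327204 ]
 [309.13465126 492.45755088]
 [457.01648893 566.03541144]
 [415.22723203 413.07182115]
 [444.3012396  388.3443965 ]]
```

View pics/s43.png

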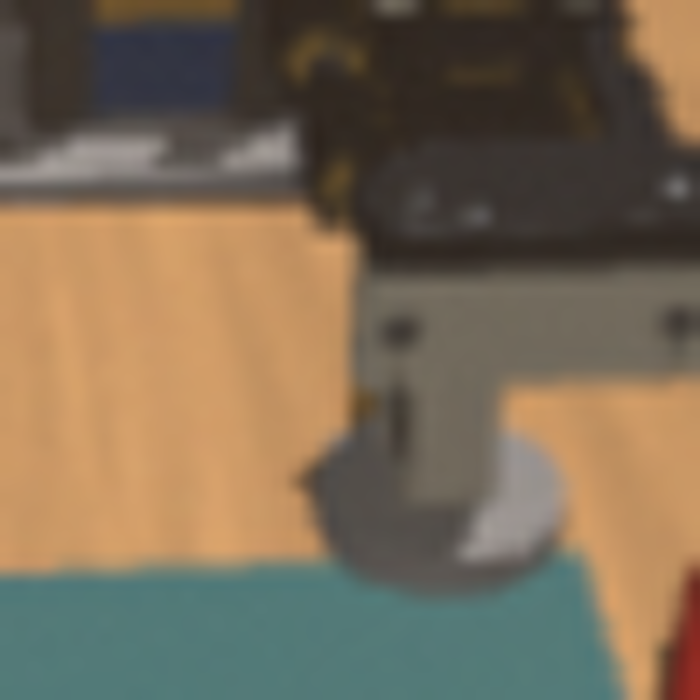

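Call:
jog_arm --commands '[[[0,0.06,0.01],[0,0,0],1],[[-0.005,0.14,0.01],[0,0,0],1],[[-0.01,0.22,0.01],[0,0,0],1],[[-0.015,0.31,0.01],[0,0,0],1],[[-0.02,0.4,0.01],[0,0,0],1],[[-0.027,0.48,0.01],[0,0,0],1],[[-0.027,0.5617,0.01],[0,0,0],1],[[-0.027,0.5617,0.01],[0,0,0],1],[[-0.027,0.5617,0.01],[0,0,0],1],[[-0.027,0.5617,0.01],[0,0,0],1]]' --newtons 40

```text
t: 52.15
tool_pos: [0.6553, 0.1079, 0.0854]
orientation: [-3.14, 0.002, 0.009]
force: [-0.2, -0.3, -0.6]
opening: 0.0149
```

Run:
```python
from meas import *
st=robot.read_state();print(st["tool_pos"],st["opening"],st["force"],R.from_rotvec(st["orientation"]).as_matrix().round(4))
s=cam("side"); save(s,"s44.png",(270,150,320,190),16)
f=lambda p:(proj(s,p)+.5-[270,150])*16
o=st["tool_pos"]+[0,0,.0386-.012]
print(f([o+[.027,0,.01],o+[-.027,0,.01],o+[0,-.027,.01],o+[0,-.027,0]]))
```

```text
[0.65527943 0.10788996 0.08541098] 0.014865372612057273 [-0.19777435 -0.25736005 -0.63914856] [[ 1.     -0.0014 -0.0057]
 [-0.0014 -1.      0.0015]
 [-0.0057 -0.0015 -1.    ]]
[[455.25027292 293.20337327]
 [217.62027687 299.42513146]
 [351.6461179  355.64174855]
 [349.61749345 394.54089171]]
```

View pics/s44.png

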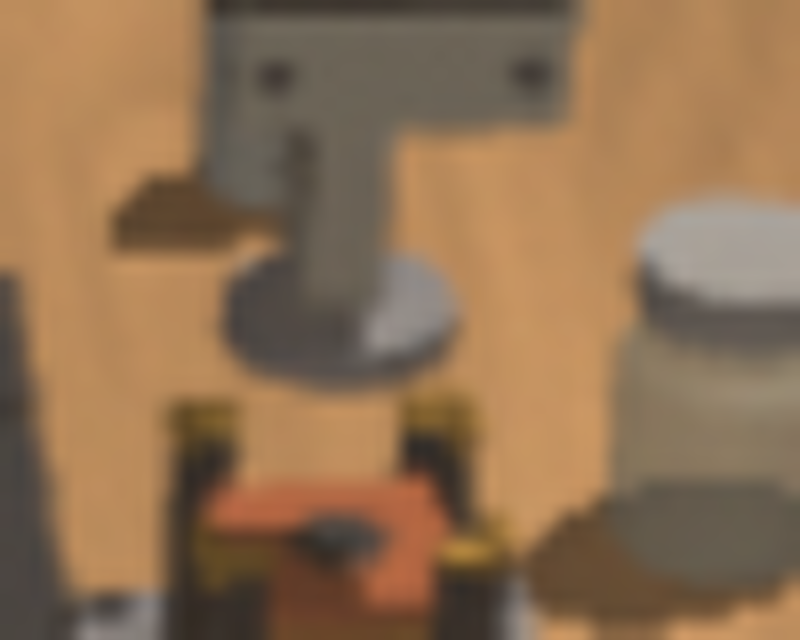

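Call:
jog_arm --commands '[[[0.0035,0.0015,0],[-0.0002,-0.0009,0],1],[[0.0035,0.0015,0],[-0.0002,-0.0009,0],1],[[0.0035,0.0015,-0.02],[-0.0002,-0.0009,0],1],[[0.0035,0.0015,-0.045],[-0.0002,-0.0009,0],1],[[0.0035,0.0015,-0.06],[-0.0002,-0.0009,0],1],[[0.0035,0.0015,-0.06],[-0.0002,-0.0009,0],1]]'

```text
t: 52.95
tool_pos: [0.6563, 0.1087, 0.0478]
orientation: [-3.141, 0.002, 0.004]
force: [0.8, 0.4, -0.9]
opening: 0.0154
```

Run:
```python
from meas import *
st=robot.read_state();print(st["tool_pos"],st["opening"],st["force"],R.from_rotvec(st["orientation"]).as_matrix().round(4))
s=cam("side"); save(s,"s45.png",(270,150,320,190),16)
```

```text
[0.65629019 0.10873489 0.04784357] 0.015371697688879006 [ 0.76037231  0.40770147 -0.94827189] [[ 1.0e+00 -1.5e-03 -2.5e-03]
 [-1.5e-03 -1.0e+00  2.0e-04]
 [-2.5e-03 -2.0e-04 -1.0e+00]]
```

View pics/s45.png

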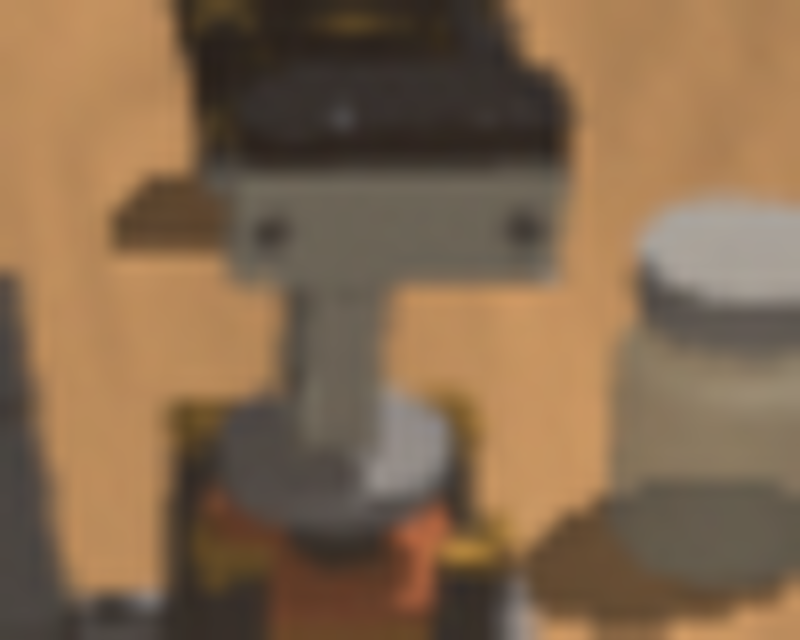

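Call:
jog_arm --commands '[[[0.0015,0,0],[0,-0.0004,0],1],[[0.0015,0,-0.01],[0,-0.0004,0],1],[[0.0015,0,-0.02],[0,-0.0004,0],1],[[0.0015,0,-0.026],[0,-0.0004,0],1],[[0.0015,0,-0.026],[0,-0.0004,0],1]]'

```text
t: 53.62
tool_pos: [0.6574, 0.1087, 0.0326]
orientation: [-3.141, 0.003, -0.001]
force: [-0.1, 0.7, -1.4]
opening: 0.0154
```

Call:
jog_arm --commands '[[[0,0,-0.003],[0,0,0],1],[[0,0,-0.004],[0,0,0],1],[[0,0,-0.004],[0,0,0],1]]'

```text
t: 54.0
tool_pos: [0.6575, 0.1087, 0.0303]
orientation: [-3.141, 0.002, -0.001]
force: [0.1, 0.1, -1.8]
opening: 0.015
```

Call:
jog_arm --commands '[[[0,0,-0.0025],[0,0,0],1],[[0,0,-0.0025],[0,0,0],1]]'

```text
t: 54.25
tool_pos: [0.6579, 0.1087, 0.0297]
orientation: [-3.141, 0.002, -0.002]
force: [-3.0, -0.1, 4.7]
opening: 0.0151
```

Call:
jog_arm --commands '[[[0,0,-0.002],[0,0,0],1],[[0,0,-0.002],[0,0,0],1]]'

```text
t: 54.5
tool_pos: [0.658, 0.1088, 0.0297]
orientation: [-3.141, 0.002, -0.003]
force: [-4.7, -0.4, 8.0]
opening: 0.015
```

Seated at the predicted height (0.0294). Release and back away.

Call:
jog_arm --commands '[[[0,0,0],[0,0,0],0.4],[[0,0,0],[0,0,0],0.4],[[0,0,0.06],[0,0,0],0.4],[[0,0,0.13],[0,0,0],0.4],[[-0.05,-0.08,0.17],[0,0,0],0.4],[[-0.1,-0.18,0.17],[0,0,0],0.4],[[-0.2,-0.28,0.17],[0,0,0],0.4],[[-0.3,-0.38,0.17],[0,0,0],0.4],[[-0.35,-0.48,0.17],[0,0,0],0.4],[[-0.35,-0.5,0.17],[0,0,0],0.4]]'

```text
t: 55.75
tool_pos: [0.4467, -0.1924, 0.1318]
orientation: [3.141, -0.001, 0.004]
force: [1.2, -0.4, 0.1]
opening: 0.0279
```

Run:
```python
from meas import *
st=robot.read_state();print(st["tool_pos"],st["opening"],st["force"])
s=cam("side"); save(s,"s46.png",(230,130,330,205),8)
t=cam("top"); save(t,"t46.png",(140,110,290,210),5.3); save(t,"t46f.png",s=1.5)
```

```text
[ 0.44670036 -0.19243772  0.13176278] 0.02788141173881049 [ 1.2021347  -0.41119343  0.05211842]
```

View pics/s46.png

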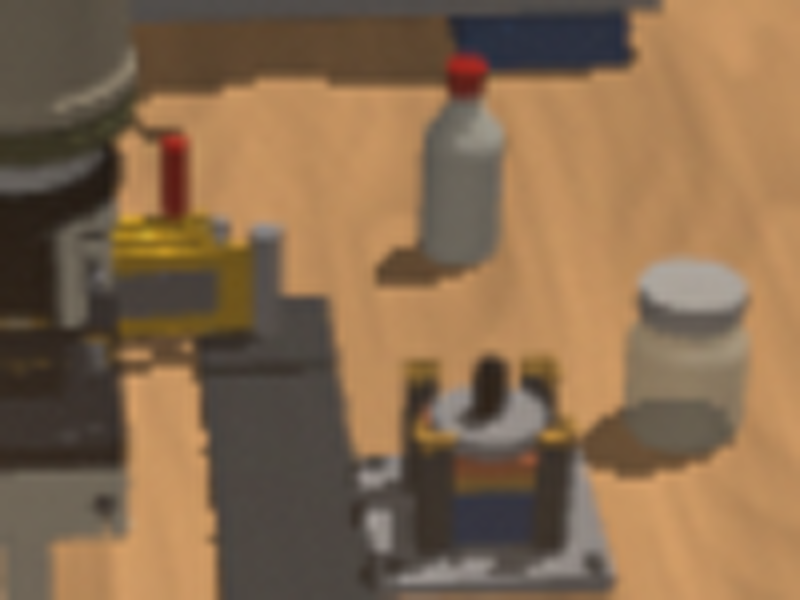

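View pics/t46.png

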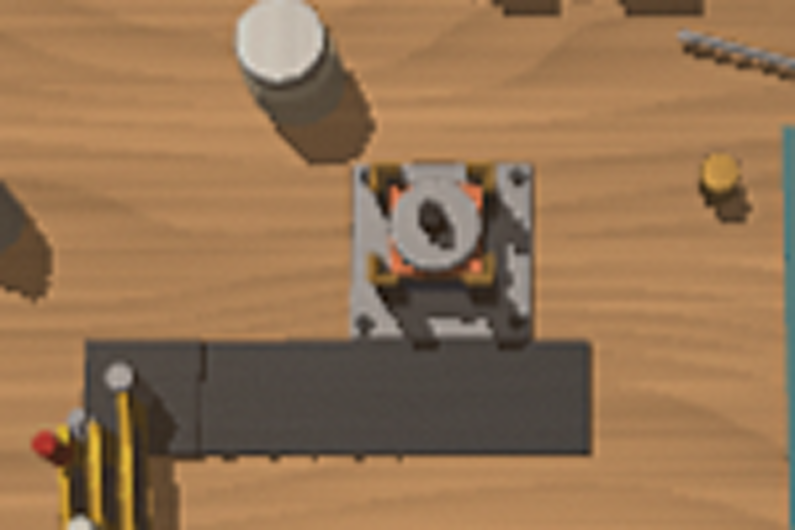

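View pics/t46f.png

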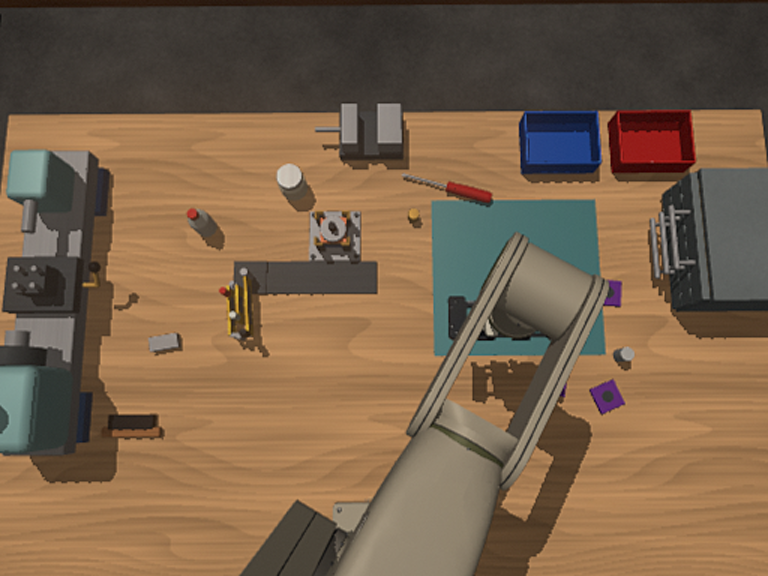

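Run:
```python
from meas import *
t=cam("top"); save(t,"t47.png",(135,165,195,240),8); s=cam("side"); save(s,"s47.png",(275,160,320,205),14)
```

```text
(no output)
```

View pics/t47.png

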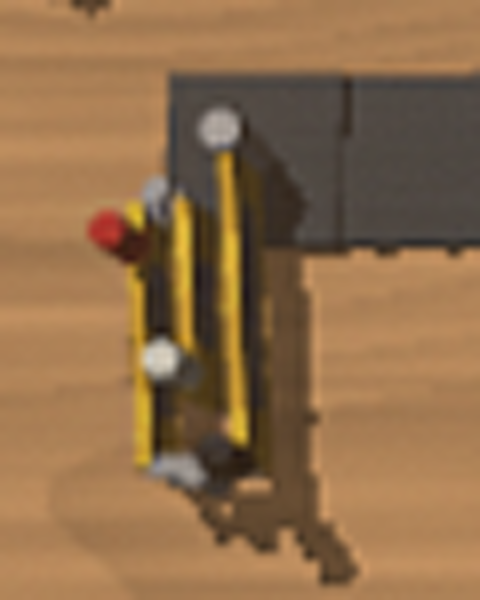

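View pics/s47.png

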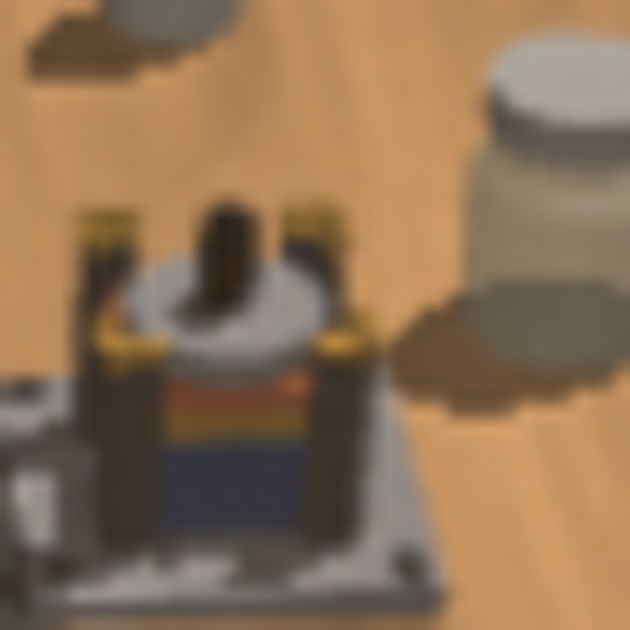

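Run:
```python
from h import *
t=cam("top")
for n,a,b in(("l1",(226,155),(239,440)),("l2",(136,215),(145,463)),("l3",(182,200),(189,345))):
    A=atz(t,cr(*a,135,165,8),.06);B=atz(t,cr(*b,135,165,8),.06); v=B-A
    print(n,A[:2].round(4),B[:2].round(4),"angle from -x deg",np.degrees(np.arctan2(v[1],-v[0])).round(2))
# nest base left edge for reference
```

```text
l1 [0.5609 0.2879] [0.451  0.2792] angle from -x deg -4.53
l2 [0.5377 0.3215] [0.4425 0.3144] angle from -x deg -4.3
l3 [0.5434 0.3041] [0.4873 0.2994] angle from -x deg -4.82
```

Call:
jog_arm --commands '[[[0,0.09,0],[0,0,0],0.4],[[0,0.18,0],[0,0,0],0.4],[[0,0.27,0],[0,0,0],0.4],[[0,0.36,0],[0,0,0],0.4],[[-0.005,0.45,0],[0,0,0],0.4],[[-0.01,0.54,0],[0,0,0],0.4],[[-0.0138,0.63,0],[0,0,0],0.4],[[-0.0138,0.72,0],[0,0,0],0.4],[[-0.0138,0.789,0],[0,0,0],0.4],[[-0.0138,0.789,0],[0,0,0],0.4]]' --newtons 20

```text
t: 57.25
tool_pos: [0.4382, 0.2868, 0.1313]
orientation: [-3.14, -0.006, -0.002]
force: [-1.0, -0.1, -0.5]
opening: 0.0282
```

Call:
jog_arm --commands '[[[0,0,0],[0,0,0],0.4],[[0,0,0],[0,0,0],0.4]]'

```text
t: 57.5
tool_pos: [0.4379, 0.2869, 0.1312]
orientation: [-3.14, -0.007, -0.002]
force: [0.4, -0.2, 0.2]
opening: 0.0276
```

Run:
```python
from h import *
st=robot.read_state();print(st["tool_pos"],st["opening"],R.from_rotvec(st["orientation"]).as_matrix().round(4))
s=cam("side"); save(s,"s48.png",(200,120,300,195),8)
print((proj(s,[[.4384,.281,.102],st["tool_pos"]+[0,0,.0386]])+.5-[200,120])*8)
```

```text
[0.43786879 0.28687179 0.1311722 ] 0.02760874204085792 [[ 1.      0.0044  0.001 ]
 [ 0.0044 -1.      0.0012]
 [ 0.001  -0.0012 -1.    ]]
[[246.12338752 263.47181419]
 [240.75048305 133.12546145]]
```

View pics/s48.png

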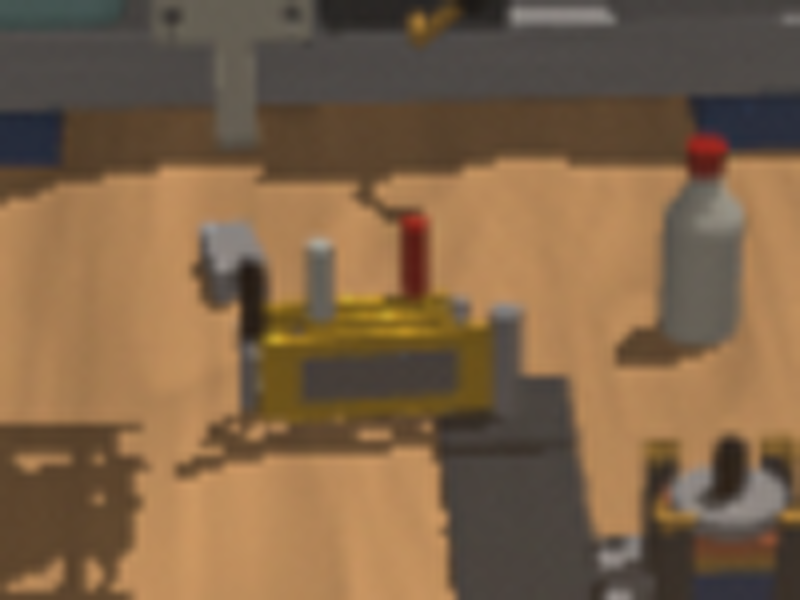

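Call:
jog_arm --commands '[[[0.0044,-0.0106,0],[0,0,0],0.4],[[0.0044,-0.0106,-0.03],[0,0,0],0.4],[[0.0044,-0.0106,-0.09],[0,0,0],0.4],[[0.0044,-0.0106,-0.15],[0,0,0],0.4],[[0.0044,-0.0106,-0.15],[0,0,0],0.4],[[0.0044,-0.0106,-0.15],[0,0,0],1],[[0.0044,-0.0106,-0.15],[0,0,0],1],[[0.0044,-0.0106,-0.15],[0,0,0],1]]'

```text
t: 58.55
tool_pos: [0.442, 0.2803, 0.0429]
orientation: [-3.14, -0.006, -0.006]
force: [0.4, -3.9, 4.8]
opening: 0.0134
```

Run:
```python
from h import *
st=robot.read_state();print(st["tool_pos"],st["opening"],st["force"])
```

```text
[0.44204137 0.28034814 0.04294406] 0.013405490612834166 [ 0.37391741 -3.91721645  4.77513854]
```

Call:
jog_arm --commands '[[[0,0.006,0],[0,0,0],1],[[0,0.012,0],[0,0,0],1],[[0,0.018,0],[0,0,0],1],[[0,0.022,0],[0,0,0],1],[[0,0.022,0],[0,0,0],1]]'

```text
t: 59.18
tool_pos: [0.4417, 0.2908, 0.0429]
orientation: [3.138, 0.005, 0.004]
force: [-2.7, -14.8, 5.0]
opening: 0.0134
```

Call:
jog_arm --commands '[[[0,0.008,0],[0,0,0],1],[[0,0.009,0],[0,0,0],1],[[0,0.009,0],[0,0,0],1]]'

```text
t: 59.55
tool_pos: [0.4415, 0.2909, 0.0428]
orientation: [3.129, 0.004, 0.001]
force: [-1.3, -25.5, 9.7]
opening: 0.0137
```

Call:
jog_arm --commands '[[[0,0,0],[0,0,0],0.4],[[0,0,0],[0,0,0],0.4],[[0,0,0],[0,0,0],0.4],[[0,0,0.08],[0,0,0],0.4],[[0,0,0.16],[0,0,0],0.4],[[0,-0.1,0.18],[0,0,0],0.4],[[0,-0.2,0.18],[0,0,0],0.4],[[0,-0.3,0.18],[0,0,0],0.4],[[0,-0.4,0.18],[0,0,0],0.4],[[0,-0.5,0.18],[0,0,0],0.4]]'

```text
t: 60.8
tool_pos: [0.4417, -0.0104, 0.1513]
orientation: [3.13, 0.005, 0.004]
force: [1.2, -0.4, 0.3]
opening: 0.0281
```

Call:
jog_arm --commands '[[[0,-0.1,0],[0,0,0],0.4],[[0,-0.2,0],[0,0,0],0.4],[[0,-0.3,0],[0,0,0],0.4],[[0,-0.3,0],[0,0,0],0.4]]'

```text
t: 61.3
tool_pos: [0.4414, -0.1939, 0.1515]
orientation: [3.129, -0.002, 0.005]
force: [-1.3, 0.2, 1.1]
opening: 0.0278
```

Run:
```python
from h import *
st=robot.read_state();print(st["tool_pos"],st["force"])
t=cam("top"); save(t,"t49.png",(135,165,195,240),8); save(t,"t49f.png",s=1.5); s=cam("side"); save(s,"s49.png",(200,120,340,230),5.7); save(s,"s49f.png",s=1.5)
```

```text
[ 0.44142017 -0.19390781  0.15149355] [-1.30923548  0.24660324  1.06791886]
```

View pics/t49.png

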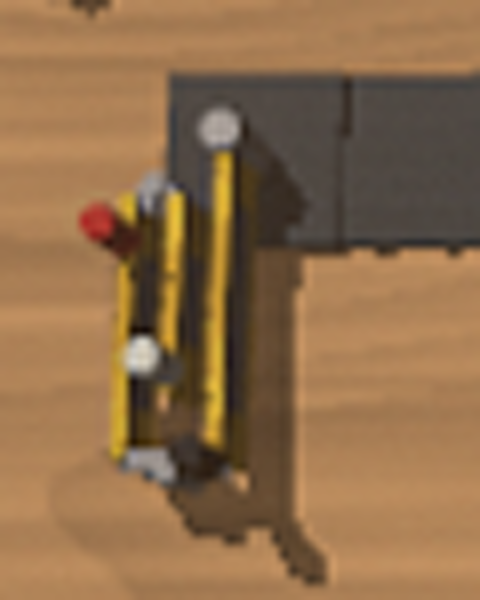

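View pics/s49.png

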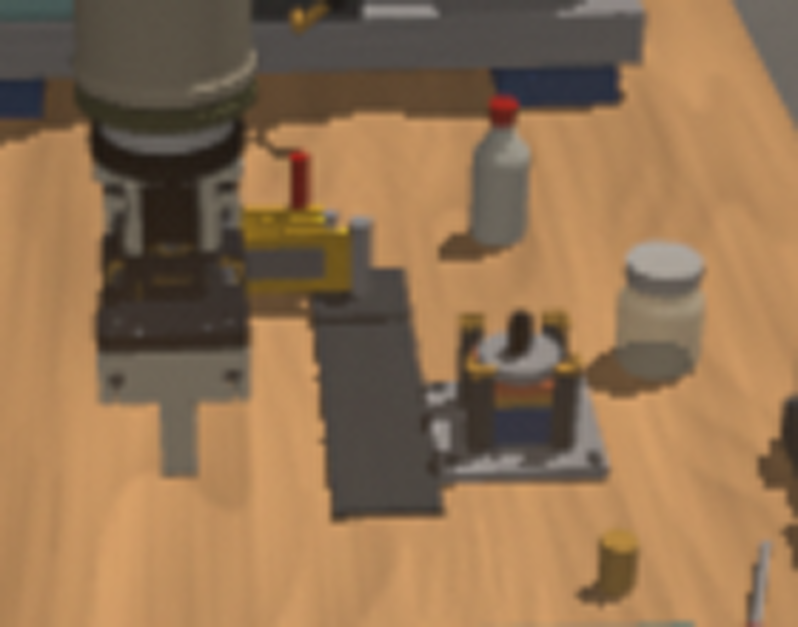

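View pics/s49f.png

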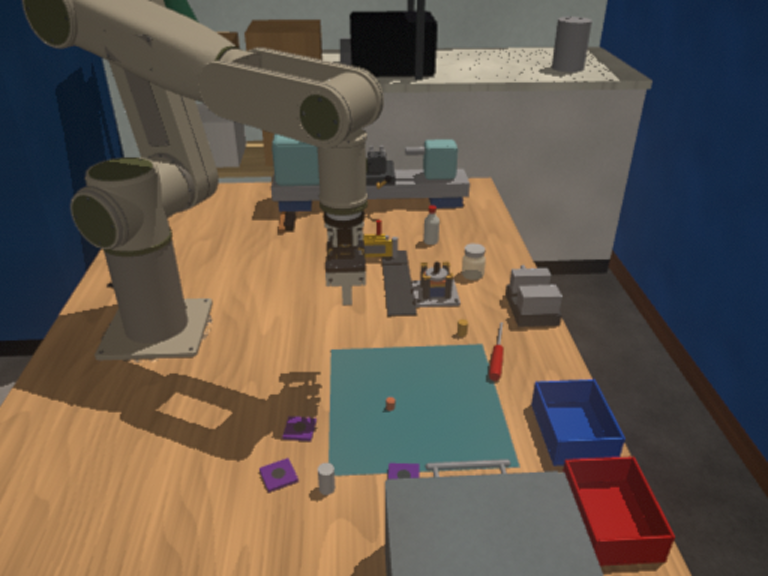

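Run:
```python
from h import *
t=cam("top")
for n,a,b in(("l1",(224,155),(213,445)),("l2",(128,200),(118,458)),("l3",(175,195),(168,345))):
    A=atz(t,cr(*a,135,165,8),.06);B=atz(t,cr(*b,135,165,8),.06); v=B-A
    print(n,"angle from -x deg",np.degrees(np.arctan2(v[1],-v[0])).round(2))
print(robot.read_state()["dq"].round(3))
print(robot.close_job())
```

```text
l1 angle from -x deg 0.15
l2 angle from -x deg -0.1
l3 angle from -x deg 0.49
[ 0.026 -0.009  0.006 -0.003  0.001 -0.001]
the job is handed in; nothing more can be done
None
```

The guard is folded back on its stop, the subassembly is stacked in the nest, and the job is handed in at about 61 s of the 210 s allowed.

- **Guard:** I folded the end leaf first, then the pair, then swung the packet to its stop. While letting go of the black knob I pulled the packet about 4.5° back off the stop. I only found this in a check after stacking, so I gripped the knob again, pushed it to the stop and released it in place. In the last picture the three leaves are parallel to within about 0.6°, and the first leaf points along -x to within 0.2°.
- **Stack:** From the bottom it is the housing, brass spacer, copper spacer, and cover with its knob up. Each part touched down within about 2 mm of the height I expected, and the last pictures show the stack flat and square between the posts. I found no aluminium spacer on the bench, and I did not touch the purple look-alikes or the other bystanders.
- **Disagreements:**
  - The reported TCP was about 39 mm lower than the real fingertips. The pictures showed it, and touching the mat confirmed it. It cost one empty close above the white knob, and I corrected for it after that.
  - The two cameras differed by up to about 6 mm in places, so I checked each part's position in the grip over the nest before lowering it.
  - The brass spacer had moved a few centimetres since the first picture, so I measured it again before picking it up.

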